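Rack the conservator's brass weight bars and hang up the scoops

ROBOT

A 6-joint arm with a two-finger parallel gripper is mounted at the origin on the work surface. World frame = base frame: x ahead of the robot, y to its left, z up, the work surface at z = 0. Lengths are in mm, angles in rad, forces in N, time in s.
With the tool pointing down it reaches from about 425 to 925 mm from the base axis. Payload 12.5 kg.
Tool frame: the origin (TCP) lies on the centre line of the jaws, within the pads' length; the fingertips stand 8 mm ahead of it and the grasp point (between the pads) lies 11 mm behind it; z points along the fingers, y is the direction in which the jaws open and shut (so a half turn about z gives the same grasp; the last joint's range is limited). The gripper opens to 85 mm and grips with 20 to 120 N. Pads are 22 mm wide; open, the fingers measure 114 mm over their backs; the gripper's body (76 mm by 85 mm) begins 54 mm behind the grasp point. The pads swing forward as they close: fully open they stand 13 mm farther back than shut.
Start: joints at [1.035, 0.491, 1.559, -0, 1.092, -0.106], TCP at [260.416, 568.179, 239.327] pointing down, gripper open.
Joint ranges: [-3.1, 3.1], [-0.84, 2.19], [0.05, 2.79], [-1.13, 4.28], [0.06, 2.93], [-2.69, 2.69]. Speed limits (rad/s): [2.22, 2.22, 2.79, 3.14, 3.14, 3.14].

INTERFACE

Orientations are given as a unit quaternion [x, y, z, w].
In Python, from plant import bot gives the robot as it stands.
- The arm moves only by the tool servo_tool, never from a script. Its argument "rows" is a list of rows, each a list of 7 numbers: the finger opening in mm, from 0 to 85.4, then the shift along the tool's x, y, z in mm, then the turn, a rotation vector about the tool's x, y, z in rad. A call has 1 to 12 rows; each row shifts and turns the commanded pose from where the row before left it, along the tool's axes as they then stand; what a row does not reach is not made up. A row lasts 1/10 s, in which the tool goes at most 50 mm and 8.59 degrees, less where a joint would pass 70% of its speed; a pose out of reach is approached as far as the arm can. A call with a gripper value outside its range is refused whole. The fingers move at their own pace and stop on an object; the grip force is fixed at half the most. Time passes only in rows, so rows that do not move let the fingers close. It gives the time, the measured TCP pose, the force and the opening at its end, in the units of the state.
- bot.get_obs(): the state, without advancing time (a new reading comes with each control period).
- bot.snapshot(name): name is "side" or "top" or "wrist"; returns a dict with "color" (480x640x3 uint8, blue, green, red), "range_z" (480x640 float32, mm along the optical axis (not along the pixel's ray), 0 where there is no reading), "fx", "fy", "cx", "cy" (pixels), "extrinsics" (4x4, takes a point from world to camera coordinates). Camera axes: x right, y up, looking along -z (the intrinsics and any distortion apply to the point x, -y, -z); pixel columns grow to the right and rows downward; lengths in mm; the calibration is good to about 2 mm. A picture is of the moment at which its call begins.
- bot.job_done(): hands the job in, once; it reports no verdict.
Trained networks look in a picture, given as the dict that the camera call returned (one of the last four; its "shot" number tells which), for a name from the list of things; names that differ only in an ending like _2 or _b are one class to them, and where a whole thing is asked for, a point or a joint stands for the part that bears it (a point fixed in the world has none). Each returns a list of dicts, best first, with "conf" (0 to 1); they miss things now and then, are a little off and sometimes report something else, mostly with a low value. They report only what shows in the picture. A call takes as long as a camera call. They do not tell look-alikes from the thing itself.
- bot.search_frame(picture, target): "position" ([x, y, z] in mm, in world coordinates, good to about 4 mm: the middle of the surface that is visible of it).
- bot.landmark_of(picture, target): "position" ([x, y, z] in mm, in world coordinates, good to about 4 mm: a listed point, or the origin of a listed thing).
The state is a dict: "time_s": time; "joint_positions": joint angles; "joint_velocities": joint speeds; "tau": joint torques, N m; "tool_pos": TCP position; "orientation": TCP orientation; "ft_force": force on the tool from outside, world axes, zero at the start; "moment": the same for the moment, N m; "gripper_width": finger opening in mm.
Only numpy, scipy, OpenCV 4.12 (cv2) and the standard library are available. Lean on these libraries where they do the work, as an engineer would, in place of code of your own. Each camera call takes 0.05 s, during which the arm holds its last target.

TASK

Put the brass weight bars away: carry each scoop by its blue handle to the white ribbed rack and tip it gently so that its bars roll out and settle one to a groove (do not pick them out of the scoop with the fingers, and do not drop them from a height), and lay any bar left on the bench in a groove of its own as well. Hang both empty scoops by their handles on the drying stand, one across each double hook. Leave the board of leather fragments untouched and the bottle, jar and spatula where they are.

Things in the scene. Friction and masses are not known exactly. Their poses are not given: they have to be found in the camera images.
- rack: white ribbed plastic weight rack, fixed, 261 mm long (x), 134 mm wide (y), 126 mm wide inside, rim 24 mm high; origin under its middle, z up. Eleven grooves run along y, side by side, 23 mm apart: centres at x = -115, -92, ... +115 mm. Groove floor 10 mm above the origin; the grey ribs between grooves stand 4 mm higher; a settled bar's axis is 19 mm above the origin
- stand: aluminium drying stand, fixed; origin on the bench under the middle of its top rail, z up. The rail (12 mm round, along y, 330 mm long, 251 mm up) stands on a post at each end; from it two double hooks point to -x. Nothing on the stand is higher than 277 mm
- hook_l (a point): middle of a double hook, at x = -45, y = +80 mm, 255 mm up in the stand's frame: two level prongs along x, 8 mm round, 64 mm apart (32 mm to either side of this point), this point level with their top. They run from the rail (45 mm to +x) to ends turned up by 22 mm (45 mm to -x). A grip bar laid across both prongs hangs with its centre 10 mm above this point
- hook_r (a point): middle of a double hook, at x = -45, y = -80 mm, 255 mm up in the stand's frame: two level prongs along x, 8 mm round, 64 mm apart (32 mm to either side of this point), this point level with their top. They run from the rail (45 mm to +x) to ends turned up by 22 mm (45 mm to -x). A grip bar laid across both prongs hangs with its centre 10 mm above this point
- scoop_a: open-fronted stainless scoop, 69 mm deep (x), 114 mm wide (y), 40 mm high, 260 g empty; origin under its middle at bench level, z up. Bars lie in it along y and roll out over the open front on its -x side. The floor slopes 6 degrees down to the back wall (+x): bars roll out once its front is tipped down more than that. It holds two or three bars at the start
- scoop_a_grip (a point): centre of the blue grip bar of scoop_a, 105 mm above the scoop's origin: along the scoop's y, 107 mm long, 12 mm thick (x), 20 mm tall (z), carried rigidly over the scoop by two 4 mm thick, 16 mm wide side straps at its ends (y = -55 and +55 mm)
- scoop_a_lip (a point): middle of the pouring edge (lip) of scoop_a, 33 mm in front (-x) of the scoop's origin and 12.5 mm above it; 108 mm wide between 3 mm side walls. Rubber feet under the side walls, from 12 mm in front of the origin to 36 mm behind it, reach 12.5 mm lower than the lip
- scoop_a_in (a point): middle of the inside of scoop_a, 18 mm above the scoop's origin
- scoop_b: open-fronted stainless scoop, 69 mm deep (x), 114 mm wide (y), 40 mm high, 260 g empty; origin under its middle at bench level, z up. Bars lie in it along y and roll out over the open front on its -x side. The floor slopes 6 degrees down to the back wall (+x): bars roll out once its front is tipped down more than that. It holds two or three bars at the start
- scoop_b_grip (a point): centre of the blue grip bar of scoop_b, 105 mm above the scoop's origin: along the scoop's y, 107 mm long, 12 mm thick (x), 20 mm tall (z), carried rigidly over the scoop by two 4 mm thick, 16 mm wide side straps at its ends (y = -55 and +55 mm)
- scoop_b_lip (a point): middle of the pouring edge (lip) of scoop_b, 33 mm in front (-x) of the scoop's origin and 12.5 mm above it; 108 mm wide between 3 mm side walls. Rubber feet under the side walls, from 12 mm in front of the origin to 36 mm behind it, reach 12.5 mm lower than the lip
- scoop_b_in (a point): middle of the inside of scoop_b, 18 mm above the scoop's origin
- bar_a1: brass weight bar, a solid rod with round ends, 18 mm in diameter, 96 mm long, about 190 g; origin at its middle, its own y axis runs along the rod (either way round, and it may have rolled about that axis); starts in scoop_a
- bar_a2: brass weight bar, a solid rod with round ends, 18 mm in diameter, 96 mm long, about 190 g; origin at its middle, its own y axis runs along the rod (either way round, and it may have rolled about that axis); starts in scoop_a
- bar_a3: brass weight bar, a solid rod with round ends, 18 mm in diameter, 96 mm long, about 190 g; origin at its middle, its own y axis runs along the rod (either way round, and it may have rolled about that axis); starts in scoop_a, or is absent
- bar_b1: brass weight bar, a solid rod with round ends, 18 mm in diameter, 96 mm long, about 190 g; origin at its middle, its own y axis runs along the rod (either way round, and it may have rolled about that axis); starts in scoop_b
- bar_b2: brass weight bar, a solid rod with round ends, 18 mm in diameter, 96 mm long, about 190 g; origin at its middle, its own y axis runs along the rod (either way round, and it may have rolled about that axis); starts in scoop_b
- bar_b3: brass weight bar, a solid rod with round ends, 18 mm in diameter, 96 mm long, about 190 g; origin at its middle, its own y axis runs along the rod (either way round, and it may have rolled about that axis); starts in scoop_b, or is absent
- bar_c1: brass weight bar, a solid rod with round ends, 18 mm in diameter, 96 mm long, about 190 g; origin at its middle, its own y axis runs along the rod (either way round, and it may have rolled about that axis); starts lying loose on the bench
- bar_c2: brass weight bar, a solid rod with round ends, 18 mm in diameter, 96 mm long, about 190 g; origin at its middle, its own y axis runs along the rod (either way round, and it may have rolled about that axis); starts lying loose on the bench, or is absent
- find_board: low white board, 120 x 300 x 10 mm, with brown scraps of old leather laid out on it, beyond the work; fixed; origin under its middle. Not to be touched
- solvent: amber bottle, 56 mm in diameter, 130 mm high; origin under its middle; a bystander
- swab_jar: clear jar with a blue lid, 68 mm in diameter, 85 mm high; origin under its middle; a bystander
- spatula: steel spatula lying on the bench, 178 mm long along its x, 8 mm thick; a bystander
Not all that is in view belongs to the job. Leave any green or orange look-alike of the scoop_a alone. What is shaped like the scoop_b but green is not meant.

How it is judged (in metres and radians):
At the end, for the whole second after the job is handed in: Every bar present rests in its own groove of the rack: axis at most 11.5 mm above the groove floor, along the groove within 0.12 rad, inside the rim. Both scoops hang upright on the stand (a little swinging is no matter), each grip bar across a double hook, within 22 mm of its centre sideways (x of bar_a1 in the frame of rack between -0.1265 and 0.1265 m and y of bar_a1 in the frame of rack between -0.063 and 0.063 m and z of bar_a1 in the frame of rack between 0.012 and 0.0215 m and angle between the y axis of each of bar_a1, bar_a2, bar_a3, bar_b1, bar_b2, bar_b3, bar_c1, bar_c2 and the y axis of rack, either way round below 0.12 rad and linear speed of each of bar_a1, bar_a2, bar_a3, bar_b1, bar_b2, bar_b3, bar_c1, bar_c2 below 0.03 m/s and x of bar_a2 in the frame of rack between -0.1265 and 0.1265 m and y of bar_a2 in the frame of rack between -0.063 and 0.063 m and z of bar_a2 in the frame of rack between 0.012 and 0.0215 m and x of bar_a3 in the frame of rack between -0.1265 and 0.1265 m and y of bar_a3 in the frame of rack between -0.063 and 0.063 m and z of bar_a3 in the frame of rack between 0.012 and 0.0215 m and x of bar_b1 in the frame of rack between -0.1265 and 0.1265 m and y of bar_b1 in the frame of rack between -0.063 and 0.063 m and z of bar_b1 in the frame of rack between 0.012 and 0.0215 m and x of bar_b2 in the frame of rack between -0.1265 and 0.1265 m and y of bar_b2 in the frame of rack between -0.063 and 0.063 m and z of bar_b2 in the frame of rack between 0.012 and 0.0215 m and x of bar_b3 in the frame of rack between -0.1265 and 0.1265 m and y of bar_b3 in the frame of rack between -0.063 and 0.063 m and z of bar_b3 in the frame of rack between 0.012 and 0.0215 m and x of bar_c1 in the frame of rack between -0.1265 and 0.1265 m and y of bar_c1 in the frame of rack between -0.063 and 0.063 m and z of bar_c1 in the frame of rack between 0.012 and 0.0215 m and x of bar_c2 in the frame of rack between -0.1265 and 0.1265 m and y of bar_c2 in the frame of rack between -0.063 and 0.063 m and z of bar_c2 in the frame of rack between 0.012 and 0.0215 m and (y of scoop_a_grip in the frame of stand between -0.102 and -0.058 m or y of scoop_a_grip in the frame of stand between 0.058 and 0.102 m) and x of scoop_a_grip in the frame of stand between -0.094 and -0.006 m and z of scoop_a_grip in the frame of stand between 0.255 and 0.277 m and angle between each of scoop_a, scoop_b's own z axis and vertical below 1 rad and (y of scoop_b_grip in the frame of stand between -0.102 and -0.058 m or y of scoop_b_grip in the frame of stand between 0.058 and 0.102 m) and x of scoop_b_grip in the frame of stand between -0.094 and -0.006 m and z of scoop_b_grip in the frame of stand between 0.255 and 0.277 m and distance between scoop_a_grip and scoop_b_grip above 0.12 m); the robot touches nothing.
It fails at once if a bar is fished out of a scoop with the fingers instead of being poured ((distance between bar_a1 and scoop_a_in below 0.045 m and contact force between the fingers and bar_a1 above 0.5 N) or (distance between bar_a2 and scoop_a_in below 0.045 m and contact force between the fingers and bar_a2 above 0.5 N) or (distance between bar_a3 and scoop_a_in below 0.045 m and contact force between the fingers and bar_a3 above 0.5 N) or (distance between bar_b1 and scoop_b_in below 0.045 m and contact force between the fingers and bar_b1 above 0.5 N) or (distance between bar_b2 and scoop_b_in below 0.045 m and contact force between the fingers and bar_b2 above 0.5 N) or (distance between bar_b3 and scoop_b_in below 0.045 m and contact force between the fingers and bar_b3 above 0.5 N)).
It fails at once if a bar is flung or dropped (it moves faster than 1.5 m/s, as after a fall of some 11 cm) (linear speed of any of bar_a1, bar_a2, bar_a3, bar_b1, bar_b2, bar_b3, bar_c1, bar_c2 above 1.5 m/s).
It fails at once if the board of leather fragments is touched with more than 1 N (contact force between anything else and find_board above 1 N).
It fails at once if the bottle, the jar or the spatula is moved by more than 20 mm (distance of any of solvent, swab_jar, spatula from where it was at the start of the episode above 0.02 m).
Of bar_a3, bar_b3, bar_c2 only 1 to 3 are there at a start; the rules pass over those that are not, and their reading is None.
At some moment in a run one of scoop_a, scoop_b may be knocked a few centimetres aside while the robot is not near it.
It also fails if it takes over 192 s, if anything falls off the work surface, if the arm or the gripper's body presses on something with over 40 N, if the wrist force passes 120 N, or if a joint passes its speed limit or range.

## Working session

There is one attempt and no reset: what is moved stays moved. The work goes in short steps, Python scripts to look and compute and a tool call to move; the robot and the scene stay as the last step left them, time stands still between calls to the robot, and variables do not carry over. Pictures are saved under pics/ and viewed, and the job is handed in when it is done.

Besides the shell and the picture viewer there is one more tool, called after ">>>" in YAML: its name, and indented under it one key for each argument. servo_tool: Moves the arm, as the interface text tells. Its arguments: {"type":"object","properties":{"rows":{"type":"array"}},"required":["rows"]}

```bash
ls; mkdir -p pics; cat > h.py <<'E'
from plant import bot
import numpy as np, cv2
from scipy.spatial.transform import Rotation as R
def snap(n,name=None):
    p=bot.snapshot(n)
    if name: cv2.imwrite('pics/'+name+'.png',p['color'])
    return p
def w2p(p,X):
    X=np.atleast_2d(X); E=np.array(p['extrinsics']); c=(E[:3,:3]@X.T).T+E[:3,3]
    z=-c[:,2]; return np.c_[p['cx']+p['fx']*c[:,0]/z, p['cy']-p['fy']*c[:,1]/z, z]
def p2w(p,u,v,z=None):
    E=np.array(p['extrinsics'])
    if z is None: z=p['range_z'][int(v),int(u)]
    c=np.array([(u-p['cx'])/p['fx']*z,-(v-p['cy'])/p['fy']*z,-z])
    return E[:3,:3].T@(c-E[:3,3])
def cloud(p):
    z=p['range_z'].astype(float); v,u=np.mgrid[:480,:640]
    c=np.stack([(u-p['cx'])/p['fx']*z,-(v-p['cy'])/p['fy']*z,-z],-1)
    E=np.array(p['extrinsics']); W=(c-E[:3,3])@E[:3,:3]
    W[z==0]=np.nan
    return W
E
python3 - <<'E'
from h import *
o=bot.get_obs(); print(o)
for n in ['side','top','wrist']:
    p=snap(n,n+'0'); print(n,[k for k in p], p['fx'],p['cx'],p['cy'],np.array(p['extrinsics']).round(3).tolist())
    for t in ['rack','stand','hook_l','hook_r','scoop_a','scoop_a_grip','scoop_a_lip','bar_a1','find_board','solvent','swab_jar','spatula']:
        print(t,[(np.round(d['position'],0).tolist(),round(d['conf'],2)) for d in bot.landmark_of(p,t)])
E
```

```text
pics
{'time_s': 0.0, 'joint_positions': array([ 1.03540896e+00,  4.91548925e-01,  1.55946652e+00,  3.90813599e-05,
        1.09170499e+00, -1.05601849e-01]), 'joint_velocities': array([ 8.96070831e-04,  4.44640303e-04, -5.33921240e-05,  9.38447701e-04,
       -1.90815169e-03, -1.79341297e-03]), 'tau': array([ 3.32965996e-03, -6.18429923e+01, -2.61600727e+01,  5.05318224e-05,
        3.96321790e-03,  1.02156338e-05]), 'tool_pos': array([260.27926784, 567.97700948, 238.72846455]), 'orientation': array([ 2.13251433e-01,  9.76997189e-01, -5.29715875e-04, -1.94098739e-04]), 'ft_force': array([ 1.15491956, -0.43754707,  1.24982903]), 'moment': array([ 0.02713105, -0.05312911,  0.02661653]), 'gripper_width': 85.40859387518462}
side ['color', 'range_z', 'fx', 'fy', 'cx', 'cy', 'extrinsics', 'shot'] 492.70597521413913 321.71759482889644 241.23692571041155 [[-0.998, -0.062, 0.002, 518.09], [0.039, -0.613, 0.789, -98.1], [-0.047, 0.788, 0.614, -1513.993], [0.0, 0.0, 0.0, 1.0]]
rack [([570.0, -7.0, -0.0], 0.68)]
stand [([379.0, 525.0, -1.0], 0.31)]
hook_l [([649.0, -319.0, 259.0], 0.62), ([506.0
[... 2164 characters left out ...]
 [([464.0, 371.0, 18.0], 0.51), ([253.0, 297.0, 3.0], 0.45)]
wrist ['color', 'range_z', 'fx', 'fy', 'cx', 'cy', 'extrinsics', 'shot'] 358.347511802308 322.41238562124147 233.75234281568473 [[0.417, 0.909, -0.0, -625.104], [-0.872, 0.4, -0.283, 36.475], [-0.257, 0.118, 0.959, -378.871], [0.0, 0.0, 0.0, 1.0]]
rack []
stand []
hook_l []
hook_r []
scoop_a [([447.0, 172.0, -0.0], 0.94), ([461.0, 368.0, -1.0], 0.89)]
scoop_a_grip []
scoop_a_lip [([416.0, 180.0, 12.0], 0.72)]
bar_a1 [([435.0, 177.0, 16.0], 0.91), ([473.0, 163.0, 17.0], 0.66), ([455.0, 175.0, 16.0], 0.6)]
find_board []
solvent [([374.0, 523.0, 2.0], 0.94)]
swab_jar [([372.0, 526.0, 0.0], 0.47)]
spatula [([254.0, 295.0, -0.0], 0.61)]
```

View pics/top0.png

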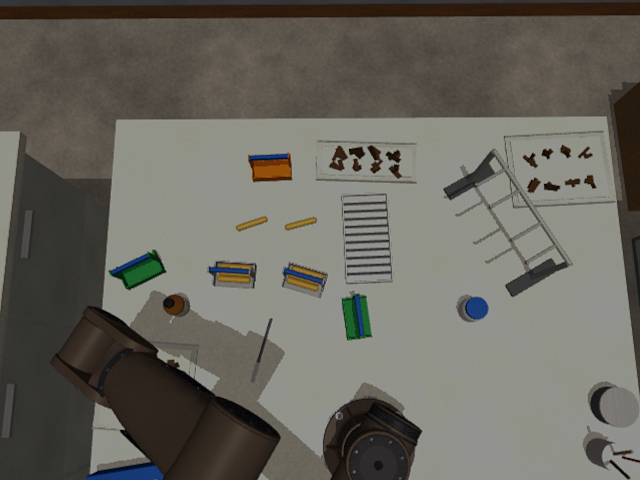

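View pics/side0.png

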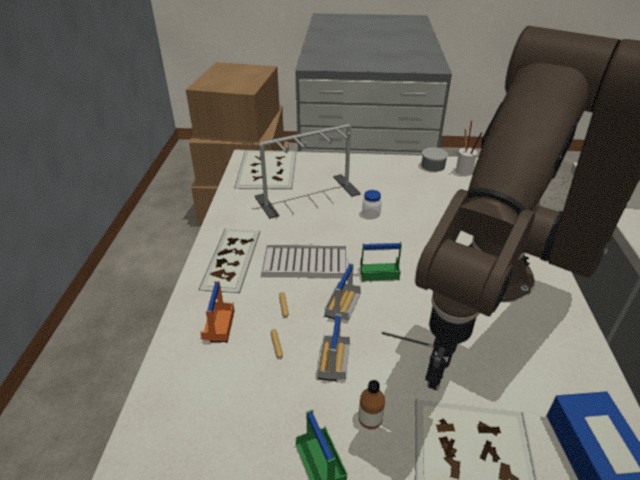

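View pics/wrist0.png

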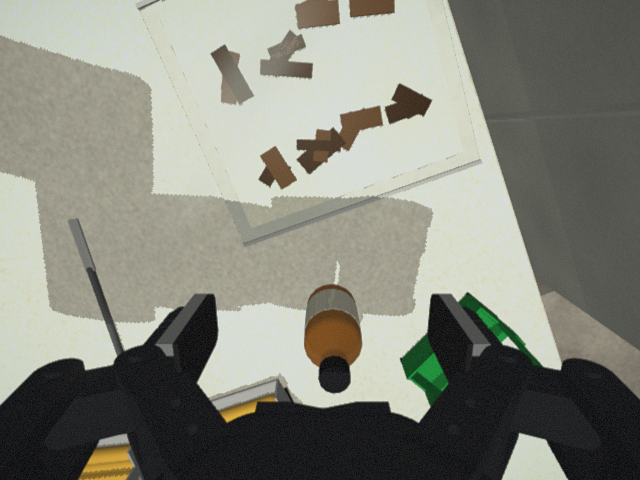

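The top view shows candidates for the scoops: silver at (233,272) and (305,278), with green look-alikes at (138,268) and (357,316) and an orange one at (270,167). I'll use the two silver ones. Loose bars are at (252,223) and (301,223). The rack is at (367,238) and the stand at (510,225). The leather board beyond the work is at (367,162), and more look-alike boards sit at (558,170) and lower left.

```bash
cat >> h.py <<'E'
def masks(p):
    hsv=cv2.cvtColor(p['color'],cv2.COLOR_BGR2HSV)
    blue=cv2.inRange(hsv,(105,120,40),(130,255,255))>0
    brass=cv2.inRange(hsv,(15,100,80),(28,255,255))>0
    return blue,brass
def blobs(p,m,W,minn=25):
    n,l,s,c=cv2.connectedComponentsWithStats(m.astype(np.uint8))
    out=[]
    for i in range(1,n):
        q=W[(l==i)&np.isfinite(W[...,0])]
        if len(q)<minn: continue
        r=cv2.minAreaRect(q[:,:2].astype(np.float32))
        (cx,cy),(w,h),a=r
        if w<h: w,h,a=h,w,a+90
        a=(a+90)%180-90
        out.append((c[i].round().tolist(),len(q),np.round([cx,cy,np.median(q[:,2])],1).tolist(),round(w,1),round(h,1),round(a,1)))
    return out
E
python3 - <<'E'
from h import *
p=snap('top'); W=cloud(p); b,y=masks(p)
for m in (b,y):
    for o in blobs(p,m,W): print(o)
    print()
c=p['color']
for nm,(x0,y0,x1,y1) in {'cropscoops':(195,205,345,310)}.items():
    cv2.imwrite('pics/%s.png'%nm,cv2.resize(c[y0:y1,x0:x1],None,fx=5,fy=5,interpolation=cv2.INTER_CUBIC))
cv2.imwrite('pics/cropstand.png',cv2.resize(c[130:310,320:600],None,fx=2.8,fy=2.8,interpolation=cv2.INTER_CUBIC))
E
```

```text
([268.0, 157.0], 173, [803.6, 270.5, 113.1], 100.9, 60.0, -88.3)
([129.0, 264.0], 192, [495.2, 645.0, 112.4], 107.8, 50.5, -64.2)
([228.0, 270.0], 169, [468.9, 377.1, 113.5], 119.1, 28.3, 84.4)
([303.0, 276.0], 164, [445.8, 173.5, 113.6], 107.0, 22.8, 66.1)
([359.0, 315.0], 165, [340.8, 24.7, 113.2], 105.0, 10.7, 6.7)
([476.0, 308.0], 379, [360.9, -293.3, 83.8], 57.2, 55.3, -41.2)
([130.0, 474.0], 744, [-77.1, 657.8, 78.9], 672.2, 75.5, -68.8)

([272.0, 171.0], 396, [771.2, 267.8, 7.6], 109.1, 50.8, -88.0)
([251.0, 223.0], 174, [617.0, 327.1, 14.4], 92.6, 23.3, -70.2)
([300.0, 223.0], 174, [615.6, 183.5, 15.4], 92.8, 20.7, -75.0)
([235.0, 266.0], 130, [488.7, 368.6, 22.2], 91.6, 13.3, 85.5)
([308.0, 272.0], 148, [470.2, 162.4, 22.0], 93.2, 14.5, 73.2)
([234.0, 277.0], 282, [453.4, 370.3, 25.0], 102.1, 23.8, 86.2)
([302.0, 283.0], 274, [438.2, 177.1, 25.1], 93.5, 23.5, 73.7)
```

View pics/cropscoops.png

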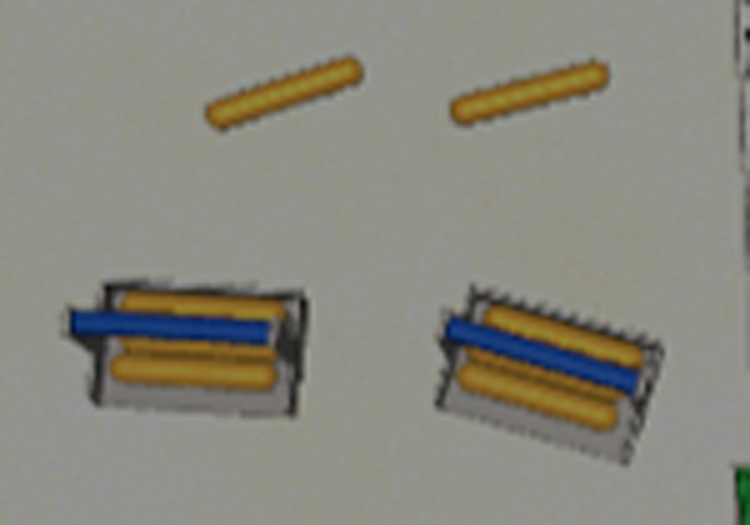

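View pics/cropstand.png

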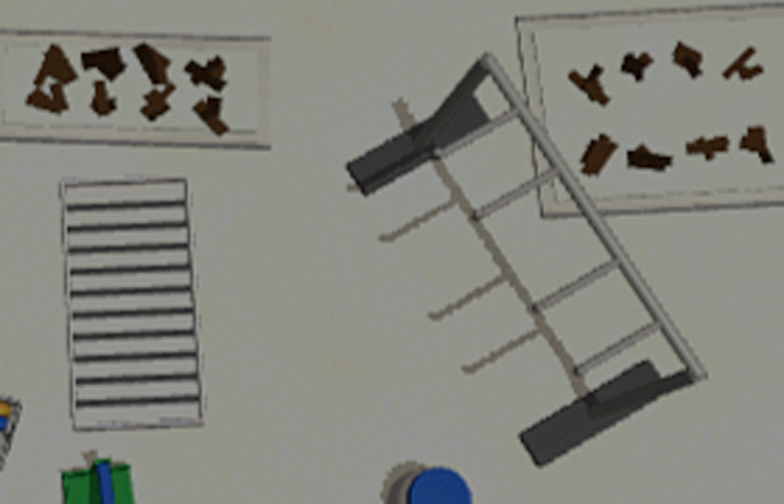

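```bash
cat >> h.py <<'E'
def atz(p,u,v,zw):
    E=np.array(p['extrinsics']); C=-E[:3,:3].T@E[:3,3]
    d=p2w(p,u,v,100.)-C
    return C+d*(zw-C[2])/d[2]
def grips(p,zc=115.):
    b,_=masks(p); n,l,s,c=cv2.connectedComponentsWithStats(b.astype(np.uint8)); out=[]
    for i in range(1,n):
        if s[i,4]<40: continue
        v,u=np.where(l==i)
        P=np.array([atz(p,a,bb,zc)[:2] for a,bb in zip(u,v)],np.float32)
        (cx,cy),(w,h),a=cv2.minAreaRect(P)
        m=P.mean(0); U,S,V=np.linalg.svd(P-m,full_matrices=False); t=(P-m)@V[0]
        ang=np.degrees(np.arctan2(V[0,1],V[0,0]))%180
        out.append((c[i].round().tolist(),np.round(m,1).tolist(),round(float(np.ptp(t)),1),round(min(w,h),1),round(ang,1)))
    return out
E
python3 - <<'E'
from h import *
p=snap('top'); W=cloud(p)
for g in grips(p): print(g)
# rack blob
for zmin in (5,18):
    m=(W[...,2]>zmin)&(W[...,2]<32)&(np.abs(W[...,0]-570)<170)&(np.abs(W[...,1]+12)<95)
    m&=(W[...,0]<730)
    n,l,s,c=cv2.connectedComponentsWithStats(m.astype(np.uint8)); i=1+np.argmax(s[1:,4])
    q=W[l==i]; print(zmin,len(q),cv2.minAreaRect(q[:,:2].astype(np.float32)))
# stand: points z 235..290
m=(W[...,2]>235)&(W[...,2]<290)&(W[...,1]<-200)
q=W[m]; print(len(q)); 
rail=q
# RANSAC-ish line for rail
best=None
rng=np.random.default_rng(0)
for _ in range(500):
    a,b=q[rng.choice(len(q),2,replace=False),:2]; d=b-a; L=np.linalg.norm(d)
    if L<100: continue
    d/=L; n=np.array([-d[1],d[0]]); inl=np.abs((q[:,:2]-a)@n)<6
    if best is None or inl.sum()>best[0]: best=(inl.sum(),inl)
r=q[best[1]][:,:2]; mm=r.mean(0); V=np.linalg.svd(r-mm)[2]; t=(r-mm)@V[0]
print('rail',best[0],mm,V[0],np.degrees(np.arctan2(V[0,1],V[0,0])),t.min(),t.max(), mm+V[0]*(t.min()+t.max())/2, np.median(q[best[1]][:,2]))
E
```

```text
([268.0, 157.0], [779.5999755859375, 268.8999938964844], 100.6, 13.9, np.float32(92.7))
([129.0, 264.0], [479.20001220703125, 635.9000244140625], 104.0, 14.9, np.float32(116.4))
([228.0, 270.0], [461.6000061035156, 370.8999938964844], 104.6, 11.8, np.float32(86.6))
([303.0, 276.0], [445.29998779296875, 172.1999969482422], 104.8, 11.8, np.float32(73.1))
([359.0, 315.0], [340.29998779296875, 24.799999237060547], 104.7, 10.9, np.float32(6.7))
([476.0, 308.0], [357.6000061035156, -284.70001220703125], 58.1, 54.2, np.float32(109.9))
([130.0, 474.0], [-48.900001525878906, 598.4000244140625], 190.5, 32.7, np.float32(93.2))
5 3788 ((574.16015625, -8.334564208984375), (272.42791748046875, 145.46096801757812), 2.2269601821899414)
18 107 ((625.0061645507812, -70.31982421875), (165.88516235351562, 40.400203704833984), 15.853246688842773)
1194
rail 693 [ 591.39898481 -397.60909531] [-0.87108757 -0.49112773] -150.58526877993617 -175.11734025687633 168.15161155055105 [ 594.43286465 -395.89856404] 254.6162185319905
```

```bash
python3 - <<'E'
from h import *
from scipy.optimize import minimize
for cam in ('top','side'):
    p=snap(cam); E=np.array(p['extrinsics']); print(cam,'C',(-E[:3,:3].T@E[:3,3]).round())
    g=cv2.cvtColor(p['color'],cv2.COLOR_BGR2GRAY).astype(np.float32)
    g=cv2.GaussianBlur(g,(0,0),0.7)
    k=np.arange(10)*23-103.5
    t=np.linspace(-60,60,41)
    def pts(xs,ys,z,th):
        X,Y=np.meshgrid(xs,ys); X=X.ravel();Y=Y.ravel()
        c,s=np.cos(th[2]),np.sin(th[2])
        return np.c_[th[0]+c*X-s*Y, th[1]+s*X+c*Y, np.full(X.size,z)]
    def val(P):
        q=w2p(p,P).astype(np.float32); return cv2.remap(g,q[:,0].reshape(-1,1),q[:,1].reshape(-1,1),cv2.INTER_LINEAR).mean()
    def cost(th):
        return val(pts(k,t,14,th))-val(pts(np.arange(11)*23-115,t,10,th))
    best=min(((cost((x,-10,a)),x,a) for x in np.arange(550,590,1.5) for a in np.radians(np.arange(-4,8,0.5))))
    r=minimize(cost,[best[1],-10,best[2]],method='Nelder-Mead'); print(r.fun,r.x[:2],np.degrees(r.x[2]))
    th=r.x.copy()
    # y profile of ribs along groove direction
    prof=[]
    for yy in np.arange(-85,86,3):
        prof.append((yy,round(float(val(pts(k,[yy],14,(th[0],-10,th[2]))))),round(float(val(pts(np.arange(11)*23-115,[yy],10,(th[0],-10,th[2])))))))
    print(prof)
    im=p['color'].copy()
    for X in ([(-130.5,-67),(130.5,-67),(130.5,67),(-130.5,67)],):
        c,s=np.cos(th[2]),np.sin(th[2])
        for z in (24,):
            q=w2p(p,[[th[0]+c*a-s*b,-10+s*a+c*b,z] for a,b in X])[:,:2]
            cv2.polylines(im,[np.round(q*8).astype(np.int32).reshape(-1,1,2)],True,(0,0,255),1,cv2.LINE_AA,3)
    u,v=w2p(p,[[570,-10,10]])[0,:2].astype(int)
    cv2.imwrite('pics/rack_%s.png'%cam,cv2.resize(im[v-60:v+60,u-70:u+70],None,fx=5,fy=5,interpolation=cv2.INTER_CUBIC))
E
```

```text
top C [ 234.  116. 1576.]
-79.0702133178711 [570.01030426  -7.53477063] 2.112254018307401
[(np.int64(-85), 145, 146), (np.int64(-82), 145, 146), (np.int64(-79), 146, 146), (np.int64(-76), 146, 146), (np.int64(-73), 146, 146), (np.int64(-70), 145, 144), (np.int64(-67), 140, 138), (np.int64(-64), 125, 124), (np.int64(-61), 90, 112), (np.int64(-58), 67, 130), (np.int64(-55), 65, 144), (np.int64(-52), 67, 146), (np.int64(-49), 67, 146), (np.int64(-46), 67, 146), (np.int64(-43), 67, 146), (np.int64(-40), 67, 146), (np.int64(-37), 66, 146), (np.int64(-34), 67, 146), (np.int64(-31), 67, 146), (np.int64(-28), 67, 147), (np.int64(-25), 67, 146), (np.int64(-22), 66, 146), (np.int64(-19), 66, 146), (np.int64(-16), 66, 146), (np.int64(-13), 67, 146), (np.int64(-10), 67, 146), (np.int64(-7), 66, 146), (np.int64(-4), 66, 146), (np.int64(-1), 66, 146), (np.int64(2), 67, 146), (np.int64(5), 66, 146), (np.int64(8), 66, 146), (np.int64(11), 66, 146), (np.int64(14), 66, 146), (np.int64(17), 67, 146), (np.int64(20), 68, 146), (np.int64(23), 67, 146), (np.int64(26), 67, 146), (np.int64(29), 66, 146), (np
[... 1351 characters left out ...]
 (np.int64(5), 105, 172), (np.int64(8), 105, 172), (np.int64(11), 105, 172), (np.int64(14), 104, 172), (np.int64(17), 104, 172), (np.int64(20), 104, 172), (np.int64(23), 104, 172), (np.int64(26), 104, 172), (np.int64(29), 104, 172), (np.int64(32), 104, 172), (np.int64(35), 104, 172), (np.int64(38), 104, 172), (np.int64(41), 105, 171), (np.int64(44), 109, 169), (np.int64(47), 117, 162), (np.int64(50), 126, 151), (np.int64(53), 132, 134), (np.int64(56), 130, 120), (np.int64(59), 122, 111), (np.int64(62), 113, 107), (np.int64(65), 108, 106), (np.int64(68), 107, 107), (np.int64(71), 107, 112), (np.int64(74), 111, 122), (np.int64(77), 119, 138), (np.int64(80), 135, 154), (np.int64(83), 152, 165)]
```

View pics/rack_top.png

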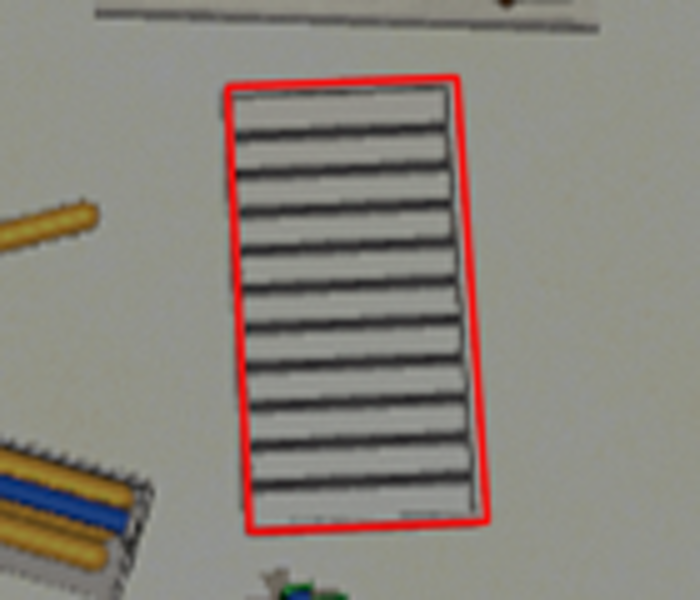

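View pics/rack_side.png

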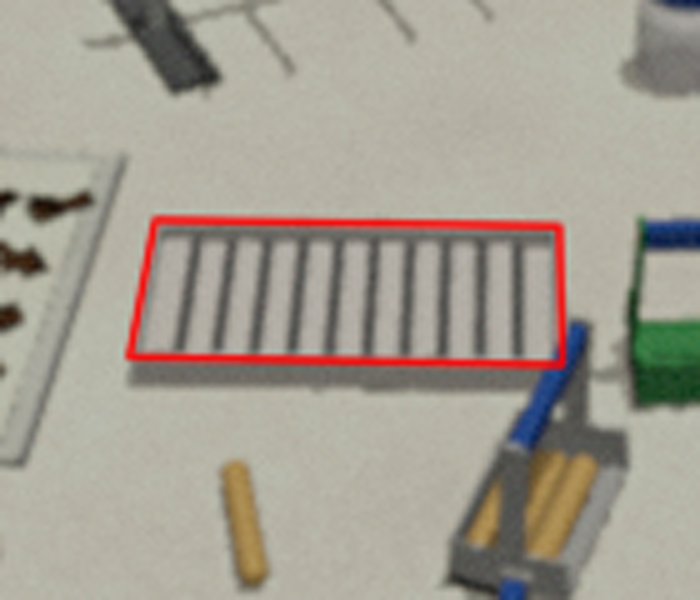

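```bash
cat >> h.py <<'E'
def st():
    o=bot.get_obs(); q=R.from_quat(o['orientation']); M=q.as_matrix()
    print('t',round(o['time_s'],2),'pos',np.round(o['tool_pos'],1),'yang',round(np.degrees(np.arctan2(M[1,1],M[0,1])),2),'z',M[:,2].round(3),'w',round(o['gripper_width'],1),'F',np.round(o['ft_force'],1),'M',np.round(o['moment'],2),'J',np.round(o['joint_positions'],2))
    return o,q
def go(pos,yang,tilt=0.,pivot=None):
    """target TCP pos, jaw(y) world angle deg, tilt deg (lip down; positive about tool... ) -> rotvec in tool frame and shift in present & final tool axes"""
    o,q=st()
    a=np.radians(yang); Y=np.array([np.cos(a),np.sin(a),0]); Z=np.array([0,0,-1.]); X=np.cross(Y,Z)
    T=R.from_matrix(np.c_[X,Y,Z]); T=R.from_rotvec(X*np.radians(-tilt))*T
    d=np.array(pos)-o['tool_pos']; rv=(q.inv()*T).as_rotvec()
    print('turn(tool)',rv.round(4),'deg',round(np.degrees(np.linalg.norm(rv)),2),'shift now-axes',q.inv().apply(d).round(1),'final-axes',T.inv().apply(d).round(1),'len',round(np.linalg.norm(d),1))
    return T
E
python3 - <<'E'
from h import *
go([445.3,172.2,239],-16.9)
E
```

```text
t 2.15 pos [260.4 568.2 239.3] yang 65.37 z [ 0.  0. -1.] w 85.7 F [ 0.3 -0.9 -0.1] M [ 0.01 -0.02  0.  ] J [ 1.04  0.49  1.56  0.    1.09 -0.11]
turn(tool) [ 1.0000e-04 -1.0000e-04  1.4359e+00] deg 82.27 shift now-axes [-3.331e+02 -2.829e+02  3.000e-01] final-axes [-3.251e+02  2.920e+02  3.000e-01] len 437.0
```

>>> servo_tool:
  rows:
    - [85,0,0,0,0,0,0.1436]
    - [85,0,0,0,0,0,0.1436]
    - [85,0,0,0,0,0,0.1436]
    - [85,0,0,0,0,0,0.1436]
    - [85,0,0,0,0,0,0.1436]
    - [85,0,0,0,0,0,0.1436]
    - [85,0,0,0,0,0,0.1436]
    - [85,0,0,0,0,0,0.1436]
    - [85,0,0,0,0,0,0.1436]
    - [85,0,0,0,0,0,0.1436]

```text
time_s: 3.15
tool_pos: [260.4, 568.2, 239.3]
orientation: [0.805, 0.593, 0.0, -0.0]
ft_force: [-0.8, -0.0, -0.3]
gripper_width: 84.9
```

>>> servo_tool:
  rows:
    - [85,-20,18,0,0,0,0]
    - [85,-30,27,0,0,0,0]
    - [85,-30,27,0,0,0,0]
    - [85,-30,27,0,0,0,0]
    - [85,-30,27,0,0,0,0]
    - [85,-30,27,0,0,0,0]
    - [85,-30,27,0,0,0,0]
    - [85,-30,27,0,0,0,0]
    - [85,-30,27,0,0,0,0]
    - [85,-30,27,0,0,0,0]
    - [85,-30,27,0,0,0,0]
    - [85,-5,4,0,0,0,0]

```text
time_s: 4.35
tool_pos: [446.7, 169.5, 239.4]
orientation: [0.804, 0.594, 0.0, 0.0]
ft_force: [-0.0, 0.9, -0.0]
gripper_width: 84.6
```

```bash
python3 - <<'E'
from h import *
p=snap('top','top1'); 
for g in grips(p): print(g)
snap('wrist','wrist1')
go([445.3,172.2,94],-16.9)
E
```

```text
([268.0, 157.0], [779.5999755859375, 268.8999938964844], 100.6, 14.1, np.float32(92.7))
([129.0, 264.0], [479.1000061035156, 636.0], 104.0, 14.9, np.float32(116.4))
([228.0, 270.0], [461.6000061035156, 370.8999938964844], 104.6, 11.8, np.float32(86.6))
([359.0, 315.0], [339.79998779296875, 24.799999237060547], 104.7, 10.8, np.float32(6.8))
([476.0, 308.0], [357.6000061035156, -284.6000061035156], 58.2, 54.2, np.float32(108.5))
([147.0, 472.0], [-43.70000076293945, 556.7999877929688], 249.8, 51.5, np.float32(94.3))
t 4.45 pos [445.6 171.5 239.3] yang -17.05 z [ 0.  0. -1.] w 85.3 F [-0.9  0.4  0.5] M [-0.01  0.05  0.05] J [0.23 0.28 1.91 0.   0.95 0.53]
turn(tool) [-0.     -0.0002 -0.0026] deg 0.15 shift now-axes [  0.5  -0.5 145.3] final-axes [  0.6  -0.5 145.3] len 145.3
```

View pics/wrist1.png

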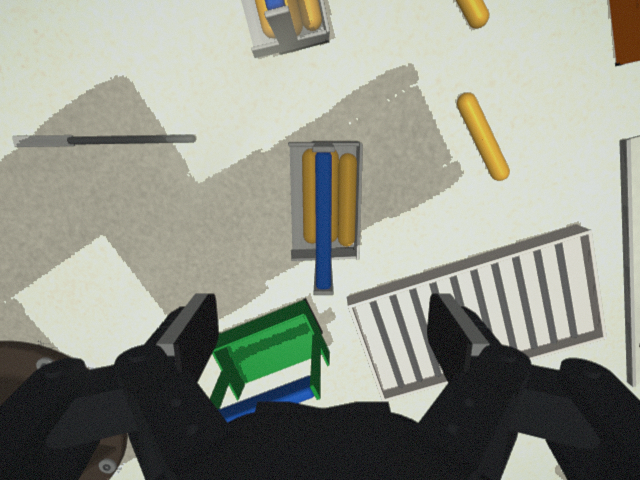

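```bash
python3 - <<'E'
from h import *
p=snap('wrist')
for g in grips(p): print(g)
for t in ['scoop_a_grip','rack','scoop_a','bar_a1']:
    print(t,[(np.round(d['position'],0).tolist(),round(d['conf'],2)) for d in bot.landmark_of(p,t)])
E
```

```text
([275.0, 4.0], [460.20001220703125, 321.20001220703125], 10.7, 5.6, np.float32(166.8))
([324.0, 221.0], [448.20001220703125, 175.5], 104.1, 11.5, np.float32(72.9))
([272.0, 399.0], [357.70001220703125, 36.79999923706055], 88.2, 22.3, np.float32(3.6))
scoop_a_grip [([340.0, 25.0, 105.0], 0.94), ([449.0, 170.0, 104.0], 0.57)]
rack [([573.0, -2.0, -1.0], 0.92)]
scoop_a [([448.0, 172.0, -4.0], 0.78), ([336.0, 24.0, -3.0], 0.65)]
bar_a1 [([432.0, 176.0, 16.0], 0.95), ([471.0, 161.0, 16.0], 0.89), ([452.0, 176.0, 18.0], 0.72)]
```

>>> servo_tool:
  rows:
    - [85,1.5,0.5,25,0,0,0]
    - [85,1,0,40,0,0,0]
    - [85,0,0,40,0,0,0]
    - [85,0,0,25,0,0,0]
    - [85,0,0,15,0,0,0]
    - [85,0,0,0,0,0,0]

```text
time_s: 5.3
tool_pos: [445.5, 175.2, 92.7]
orientation: [0.803, 0.596, -0.002, -0.001]
ft_force: [-0.3, -0.1, -0.2]
gripper_width: 85.1
```

>>> servo_tool:
  rows:
    - [0,0,0,0,0,0,0]
    - [0,0,0,0,0,0,0]
    - [0,0,0,0,0,0,0]
    - [0,0,0,0,0,0,0]
    - [0,0,0,0,0,0,0]
    - [0,0,0,0,0,0,0]
    - [0,0,0,0,0,0,0]
    - [0,0,0,0,0,0,0]
    - [0,0,0,0,0,0,0]
    - [0,0,0,0,0,0,0]

```text
time_s: 6.3
tool_pos: [447.2, 174.5, 94.9]
orientation: [0.803, 0.595, 0.001, 0.0]
ft_force: [1.8, -1.5, 6.1]
gripper_width: 11.5
```

```bash
python3 - <<'E'
from h import *
st();snap('wrist','wrist2');snap('side','side2')
E
```

```text
t 6.3 pos [447.2 174.5  94.9] yang -16.92 z [ 0.002  0.    -1.   ] w 11.5 F [ 1.8 -1.5  6.1] M [-0.43 -0.36 -0.1 ] J [ 0.23  0.51  2.05 -0.    0.58  0.53]
```

View pics/wrist2.png

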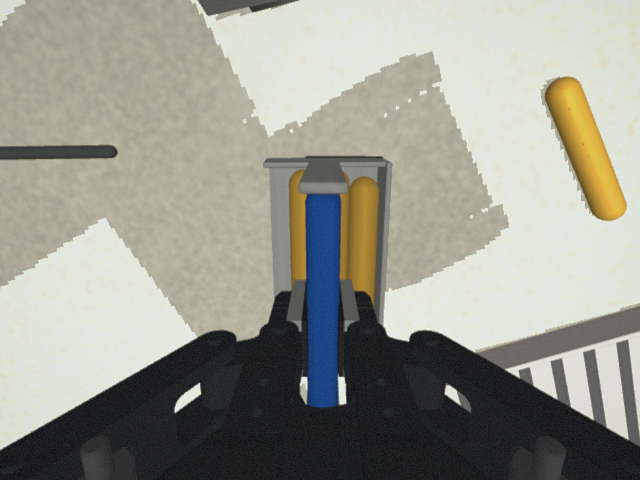

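>>> servo_tool:
  rows:
    - [0,0,0,-3,0,0,0]
    - [0,0,0,-7,0,0,0]
    - [0,0,0,-12,0,0,0]
    - [0,0,0,-16,0,0,0]
    - [0,0,0,-18,0,0,0]
    - [0,0,0,-18,0,0,0]
    - [0,0,0,-18,0,0,0]
    - [0,0,0,-18,0,0,0]
    - [0,0,0,-13,0,0,0]
    - [0,0,0,-8,0,0,0]
    - [0,0,0,-4,0,0,0]
    - [0,0,0,0,0,0,0]

```text
time_s: 7.6
tool_pos: [446.3, 174.6, 229.3]
orientation: [0.803, 0.596, -0.0, -0.0]
ft_force: [0.9, 0.8, -9.2]
gripper_width: 11.0
```

```bash
cat >> h.py <<'E'
RK=np.array([570.,-8.]); RY=2.1
def rk(X,Y=0):
    a=np.radians(RY); return RK+np.array([np.cos(a)*X-np.sin(a)*Y,np.sin(a)*X+np.cos(a)*Y])
def rkinv(P):
    a=np.radians(RY); d=np.asarray(P)[...,:2]-RK; return np.stack([np.cos(a)*d[...,0]+np.sin(a)*d[...,1],-np.sin(a)*d[...,0]+np.cos(a)*d[...,1]],-1)
def pour(lipX,lipZ,th,tcph=94.9,Y=0):
    a=np.radians(th); x,z=-33.,12.5-tcph
    xr=x*np.cos(a)-z*np.sin(a); zr=x*np.sin(a)+z*np.cos(a)
    w=rk(lipX-xr,Y); return np.array([w[0],w[1],lipZ-zr])
E
python3 - <<'E'
from h import *
snap('side','side3'); snap('wrist','wrist3')
t=pour(-80.5,29,0); print(t)
t[2]=230; go(t,2.1)
E
```

```text
[522.5319013   -9.74057616 111.4       ]
t 7.7 pos [446.2 174.5 228.7] yang -16.9 z [-0.001 -0.    -1.   ] w 11.1 F [ 0.6  0.5 -7.6] M [ 0.04  0.09 -0.01] J [0.23 0.3  1.92 0.   0.93 0.53]
turn(tool) [-1.100e-03  3.000e-04 -3.316e-01] deg 19.0 shift now-axes [-154.1  126.6   -1.3] final-axes [-186.9   69.5   -1.3] len 199.4
```

View pics/side3.png

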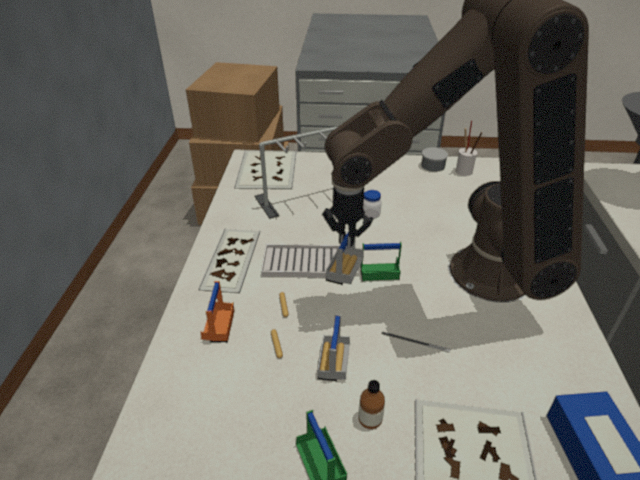

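>>> servo_tool:
  rows:
    - [0,0,0,0,0,0,-0.02]
    - [0,0,0,0,0,0,-0.05]
    - [0,0,0,0,0,0,-0.065]
    - [0,0,0,0,0,0,-0.065]
    - [0,0,0,0,0,0,-0.065]
    - [0,0,0,0,0,0,-0.046]
    - [0,0,0,0,0,0,-0.02]

```text
time_s: 8.4
tool_pos: [446.4, 174.5, 228.8]
orientation: [0.694, 0.72, -0.0, -0.0]
ft_force: [-0.1, 0.1, -7.7]
gripper_width: 11.0
```

>>> servo_tool:
  rows:
    - [0,-5,2,0,0,0,0]
    - [0,-10,4,0,0,0,0]
    - [0,-16,6,0,0,0,0]
    - [0,-21,8,0,0,0,0]
    - [0,-24,9,0,0,0,0]
    - [0,-25,9,0,0,0,0]
    - [0,-25,9,0,0,0,0]
    - [0,-22,8,0,0,0,0]
    - [0,-17,6,0,0,0,0]
    - [0,-12,5,0,0,0,0]
    - [0,-7,2.5,0,0,0,0]
    - [0,-3,1,0,0,0,0]

```text
time_s: 9.6
tool_pos: [522.8, -10.4, 229.2]
orientation: [0.695, 0.719, -0.0, -0.0]
ft_force: [-0.8, -0.9, -7.7]
gripper_width: 10.9
```

```bash
python3 - <<'E'
from h import *
snap('side','side4'); snap('wrist','wrist4'); snap('top','top4')
t=pour(-80.5,29,0); print(t)
go(t,2.1)
E
```

```text
[522.5319013   -9.74057616 111.4       ]
t 9.75 pos [522.5  -9.5 229.3] yang 2.07 z [-0.  0. -1.] w 11.2 F [-0.7 -0.6 -9.2] M [ 0.07  0.1  -0.04] J [-0.14  0.36  1.82  0.    0.96 -0.18]
turn(tool) [-0.0003 -0.0003 -0.0005] deg 0.03 shift now-axes [-3.000e-01  1.000e-01  1.179e+02] final-axes [ -0.3   0.  117.9] len 117.9
```

View pics/wrist4.png

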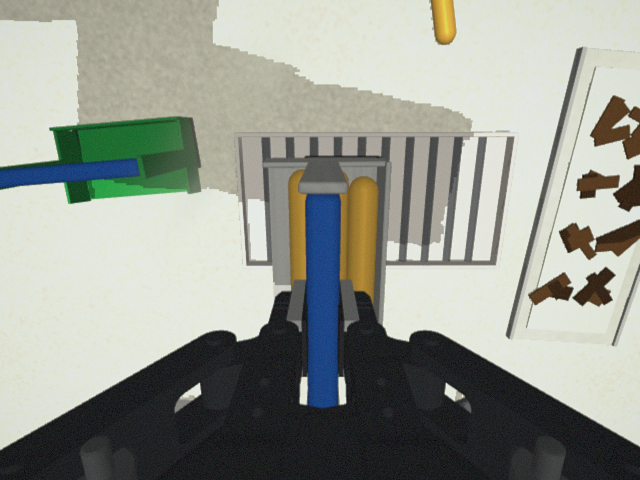

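View pics/top4.png

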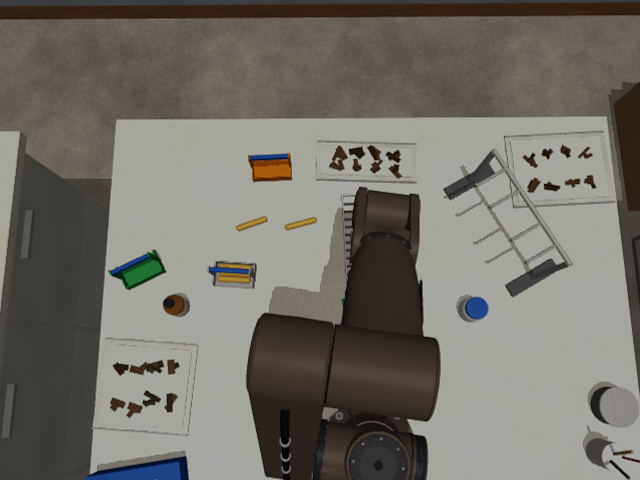

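```bash
python3 - <<'E'
from h import *
p=snap('wrist'); E=np.array(p['extrinsics']); print('C',(-E[:3,:3].T@E[:3,3]).round())
for u,v,z in [(237,134,24),(515,137,24),(247,265,24),(495,265,24)]: 
    q=atz(p,u,v,z); print(u,v,q.round(1),rkinv(q).round(1))
for u,v,z in [(265,160,174),(390,160,174),(304,190,245),(346,190,245)]: print('scoop',atz(p,u,v,z).round(1))
c=p['color']; cv2.imwrite('pics/w4c.png',cv2.resize(c[120:280,225:525],None,fx=2.6,fy=2.6,interpolation=cv2.INTER_CUBIC))
E
```

```text
C [520.  62. 364.]
237 134 [442.   54.6  24. ] [-125.6   67.3]
515 137 [696.2  61.2  24. ] [128.6  64.5]
247 265 [448.1 -73.2  24. ] [-124.2  -60.7]
495 265 [699.4 -64.1  24. ] [127.3 -60.8]
scoop [490.5  45.6 174. ]
scoop [555.5  47.9 174. ]
scoop [514.3  42.5 245. ]
scoop [528.3  43.  245. ]
```

View pics/w4c.png

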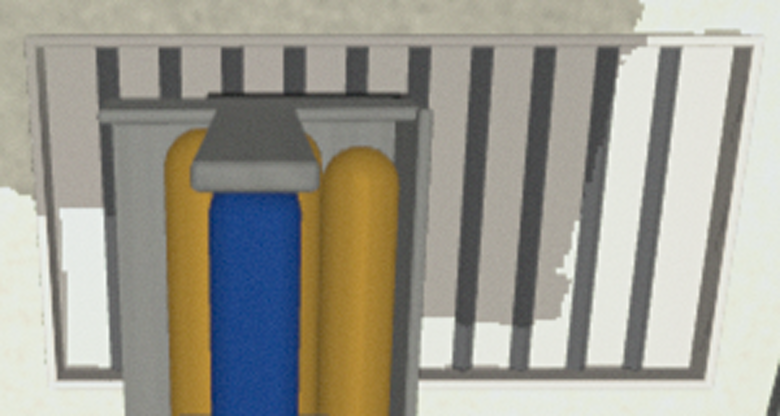

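```bash
python3 - <<'E'
from h import *
p=snap('wrist')
Q=[]
for u,v in [(234.6,134.6),(519.2,134.6),(246.2,269.2),(500,268)]: 
    q=atz(p,u,v,24); Q.append(q); print(q.round(1),rkinv(q).round(1))
Q=np.array(Q); print(Q.mean(0), np.linalg.norm(Q[1]-Q[0]),np.linalg.norm(Q[2]-Q[0]),np.degrees(np.arctan2(*(Q[1]-Q[0])[[1,0]])),np.degrees(np.arctan2(*(Q[3]-Q[2])[[1,0]])))
E
```

```text
[439.7  54.2  24. ] [-127.9   66.9]
[699.6  63.6  24. ] [132.1  66.8]
[447.2 -77.7  24. ] [-125.3  -65.1]
[705.1 -67.   24. ] [132.8 -63.9]
[572.88761429  -6.70533886  24.        ] 260.0335503186297 132.0642704901548 2.085591606086809 2.3767769895527517
```

```bash
sed -i 's/^RK=.*/RK=np.array([571.5,-7.]); RY=2.15/' h.py; python3 - <<'E'
from h import *
t=pour(-80.5,31,3,Y=1.5); print(t); go(t,2.1,3)
for th in (0,3,6,8,10,14,20): print(th,(pour(-80.5,29,th)-pour(-80.5,29,0)).round(1))
E
```

```text
[519.62252417  -7.44653796 115.01416022]
t 9.85 pos [522.5  -9.2 229.3] yang 2.1 z [-0.  0. -1.] w 10.9 F [ 0.2  0.1 -8.1] M [-0.08  0.07  0.04] J [-0.14  0.36  1.82  0.    0.96 -0.18]
turn(tool) [-0.0524 -0.0002 -0.    ] deg 3.0 shift now-axes [  1.9  -2.8 114.3] final-axes [  1.9  -8.8 114. ] len 114.4
0 [0. 0. 0.]
3 [-4.4 -0.2  1.6]
6 [-8.8 -0.3  3. ]
8 [-11.8  -0.4   3.8]
10 [-14.8  -0.6   4.5]
14 [-20.9  -0.8   5.5]
20 [-30.2  -1.1   6.3]
```

>>> servo_tool:
  rows:
    - [0,1,-1,8,0,0,0]
    - [0,1,-1,15,0,0,0]
    - [0,0,-0.8,22,0,0,0]
    - [0,0,0,25,0,0,0]
    - [0,0,0,20,0,0,0]
    - [0,0,0,12,0,0,0]
    - [0,0,0,8,-0.017,0,0]
    - [0,0,0,4,-0.018,0,0]
    - [0,0,0,0,-0.017,0,0]
    - [0,0,0,0,0,0,0]

```text
time_s: 10.85
tool_pos: [519.8, -7.8, 115.5]
orientation: [0.694, 0.72, 0.019, 0.018]
ft_force: [-0.5, 0.1, -8.1]
gripper_width: 10.8
```

```bash
cat >> h.py <<'E'
def pcrop(n):
    p=bot.snapshot('side'); c=p['color']; cv2.imwrite('pics/%s.png'%n,cv2.resize(c[215:305,245:405],None,fx=5,fy=5,interpolation=cv2.INTER_CUBIC)); return p
E
python3 - <<'E'
from h import *
pcrop('s5'); p=snap('wrist','w5'); t=pour(-80.5,29,3,Y=1.5); go(t,2.1,3)
E
```

```text
t 10.95 pos [520.1  -7.9 115.7] yang 2.07 z [ 0.052  0.002 -0.999] w 10.8 F [-0.2  0.1 -8.3] M [0.02 0.15 0.02] J [-0.15  0.5   1.97  0.02  0.62 -0.2 ]
turn(tool) [ 0.0002  0.0001 -0.0005] deg 0.03 shift now-axes [ 0.4 -0.6  2.7] final-axes [ 0.4 -0.6  2.7] len 2.8
```

View pics/s5.png

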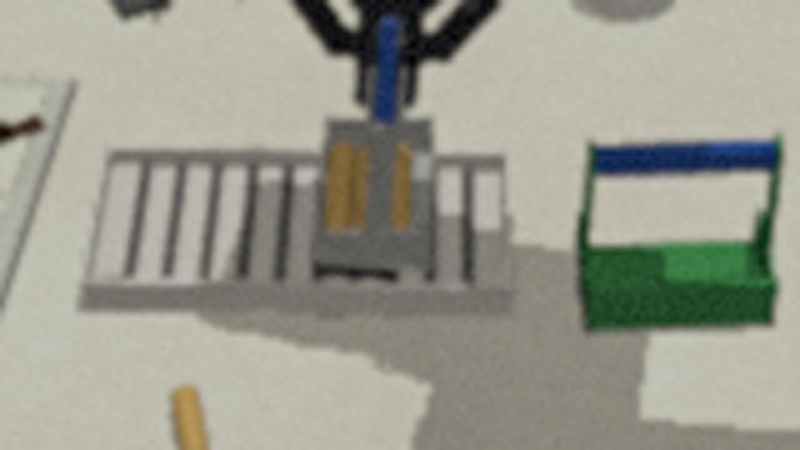

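View pics/w5.png

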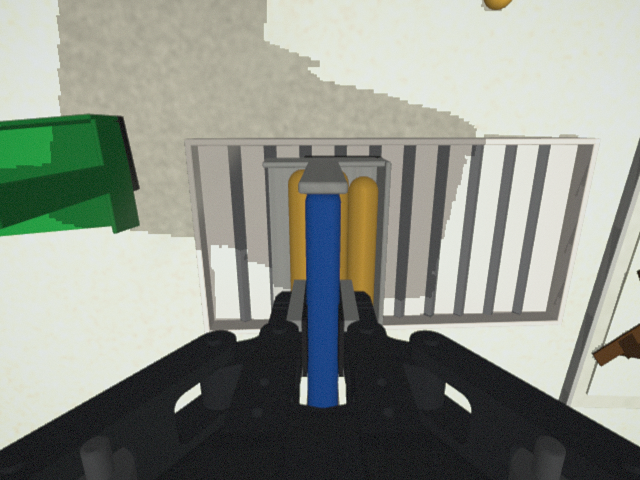

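>>> servo_tool:
  rows:
    - [0,0,-1,2,0,0,0]
    - [0,0,-1.5,0,-0.0175,0,0]
    - [0,0,-1.5,-0.5,-0.0175,0,0]
    - [0,0,-1.5,-0.5,-0.0175,0,0]
    - [0,0,0,0,0,0,0]

```text
time_s: 11.45
tool_pos: [513.8, -8.1, 114.0]
orientation: [0.693, 0.719, 0.038, 0.036]
ft_force: [-0.3, -0.3, -8.1]
gripper_width: 11.0
```

```bash
python3 - <<'E'
from h import *
p=snap('wrist','w6'); t=pour(-80.5,29,6,Y=1.5); go(t,2.1,6)
E
```

```text
t 11.5 pos [514.2  -8.1 114.1] yang 2.06 z [ 0.104  0.004 -0.995] w 11.0 F [ 1.1 -0.2 -7.1] M [-0.01  0.3   0.  ] J [-0.15  0.49  2.02  0.04  0.54 -0.22]
turn(tool) [-0.      0.     -0.0008] deg 0.04 shift now-axes [ 0.5  1.1 -0.2] final-axes [ 0.5  1.1 -0.2] len 1.2
```

View pics/w6.png

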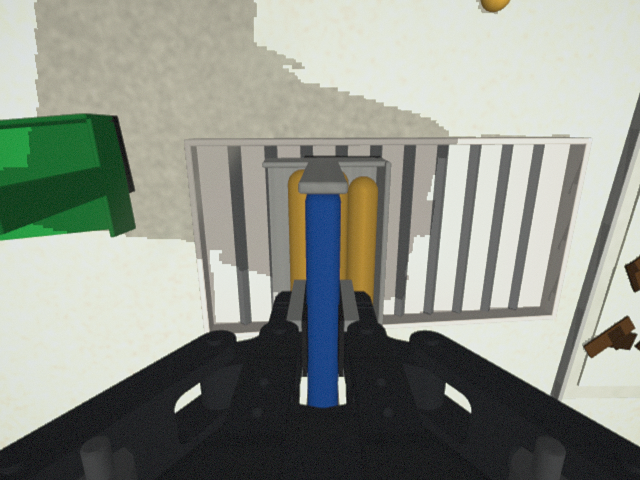

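>>> servo_tool:
  rows:
    - [0,0,-1,-0.4,-0.0175,0,0]
    - [0,0,-1,-0.4,-0.0175,0,0]
    - [0,0,0,0,0,0,0]

```text
time_s: 11.8
tool_pos: [511.9, -8.1, 114.5]
orientation: [0.693, 0.718, 0.05, 0.048]
ft_force: [-0.3, -0.2, -8.6]
gripper_width: 11.1
```

```bash
cat >> h.py <<'E'
def tr(n=None,row=225):
    p=bot.snapshot('wrist'); _,y=masks(p)
    if n: cv2.imwrite('pics/%s.png'%n,p['color'])
    for r in (185,row,250):
        u=np.where(y[r,195:420])[0]+195
        if len(u)==0: print(r,'none'); continue
        sp=np.split(u,np.where(np.diff(u)>1)[0]+1); print(r,[(int(s[0]),int(s[-1])) for s in sp])
    st(); return p
E
python3 -c "
from h import *
tr()"
```

```text
185 [(287, 297), (349, 375)]
225 [(288, 304), (341, 375)]
250 [(289, 305), (341, 374)]
t 11.85 pos [512.1  -8.2 114.5] yang 2.06 z [ 0.139  0.005 -0.99 ] w 10.7 F [-0.   1.  -7.9] M [ 0.01  0.33 -0.04] J [-0.16  0.48  2.04  0.06  0.49 -0.24]
```

>>> servo_tool:
  rows:
    - [0,0,0,0,0,0,0]
    - [0,0,0,0,0,0,0]

```text
time_s: 12.05
tool_pos: [512.5, -8.2, 114.5]
orientation: [0.693, 0.718, 0.05, 0.048]
ft_force: [-0.9, -0.2, -8.1]
gripper_width: 10.7
```

```bash
python3 -c "
from h import *
tr()"
```

```text
185 [(286, 297), (348, 374)]
225 [(287, 304), (341, 374)]
250 [(288, 305), (341, 373)]
t 12.1 pos [512.5  -8.2 114.5] yang 2.07 z [ 0.139  0.005 -0.99 ] w 11.0 F [-0.2 -0.4 -8. ] M [ 0.03  0.4  -0.  ] J [-0.16  0.48  2.04  0.06  0.49 -0.24]
```

>>> servo_tool:
  rows:
    - [0,0,0,0,0,0,0]
    - [0,0,0,0,0,0,0]
    - [0,0,0,0,0,0,0]

```text
time_s: 12.4
tool_pos: [512.4, -8.2, 114.5]
orientation: [0.693, 0.718, 0.05, 0.048]
ft_force: [-0.2, -0.1, -8.0]
gripper_width: 10.8
```

```bash
python3 -c "
from h import *
tr()"
```

```text
185 [(286, 297), (348, 374)]
225 [(287, 304), (341, 374)]
250 [(288, 305), (340, 373)]
t 12.45 pos [512.4  -8.2 114.5] yang 2.06 z [ 0.139  0.005 -0.99 ] w 11.3 F [ 0.5  0.2 -8. ] M [-0.06  0.38  0.01] J [-0.16  0.48  2.04  0.06  0.49 -0.24]
```

>>> servo_tool:
  rows:
    - [0,0,-1.3,-0.4,-0.0175,0,0]
    - [0,0,0,0,0,0,0]
    - [0,0,0,0,0,0,0]

```text
time_s: 12.75
tool_pos: [510.8, -8.2, 114.7]
orientation: [0.692, 0.717, 0.056, 0.054]
ft_force: [0.1, 0.0, -7.3]
gripper_width: 10.9
```

```bash
python3 -c "
from h import *
tr()"
```

```text
185 [(281, 297), (348, 369)]
225 [(282, 304), (341, 368)]
250 [(283, 305), (341, 368)]
t 12.8 pos [511.   -8.3 114.8] yang 2.06 z [ 0.156  0.006 -0.988] w 10.9 F [ 0.3  0.3 -7.8] M [-0.02  0.46  0.01] J [-0.16  0.47  2.06  0.07  0.46 -0.26]
```

Rolling now: 5 px is about 3.5 mm. I'll step it and watch.

>>> servo_tool:
  rows:
    - [0,0,0,0,0,0,0]

```text
time_s: 12.9
tool_pos: [511.1, -8.2, 114.8]
orientation: [0.692, 0.717, 0.057, 0.054]
ft_force: [1.0, 0.2, -8.4]
gripper_width: 11.1
```

```bash
python3 -c "
from h import *
tr()"
```

```text
185 [(274, 297), (348, 363)]
225 [(276, 304), (341, 363)]
250 [(277, 305), (340, 362)]
t 12.95 pos [511.1  -8.2 114.8] yang 2.06 z [ 0.156  0.006 -0.988] w 11.0 F [-1.1  0.7 -7.7] M [-0.    0.34  0.  ] J [-0.16  0.47  2.06  0.07  0.46 -0.26]
```

>>> servo_tool:
  rows:
    - [0,0,0,0,0,0,0]

```text
time_s: 13.05
tool_pos: [511.1, -8.2, 114.7]
orientation: [0.692, 0.718, 0.056, 0.054]
ft_force: [-0.0, 0.4, -8.2]
gripper_width: 11.1
```

```bash
python3 -c "
from h import *
tr('w7')"
```

```text
185 [(267, 297), (348, 356)]
225 [(269, 304), (341, 356)]
250 [(270, 305), (340, 356)]
t 13.1 pos [511.1  -8.2 114.7] yang 2.07 z [ 0.156  0.006 -0.988] w 10.9 F [-0.1  0.7 -8.7] M [0.01 0.36 0.03] J [-0.16  0.47  2.06  0.07  0.46 -0.26]
```

>>> servo_tool:
  rows:
    - [0,0,0,0,0,0,0]
    - [0,0,0,0,0,0,0]

```text
time_s: 13.3
tool_pos: [511.1, -8.2, 114.7]
orientation: [0.692, 0.718, 0.057, 0.054]
ft_force: [-0.2, -0.7, -8.4]
gripper_width: 11.3
```

```bash
python3 -c "
from h import *
tr('w8')"
```

```text
185 [(252, 297)]
225 [(255, 304), (341, 343)]
250 [(256, 305), (340, 342)]
t 13.35 pos [511.1  -8.2 114.7] yang 2.06 z [ 0.156  0.006 -0.988] w 11.0 F [ 0.6 -0.1 -7.4] M [-0.    0.22  0.04] J [-0.16  0.47  2.06  0.07  0.46 -0.26]
```

View pics/w8.png

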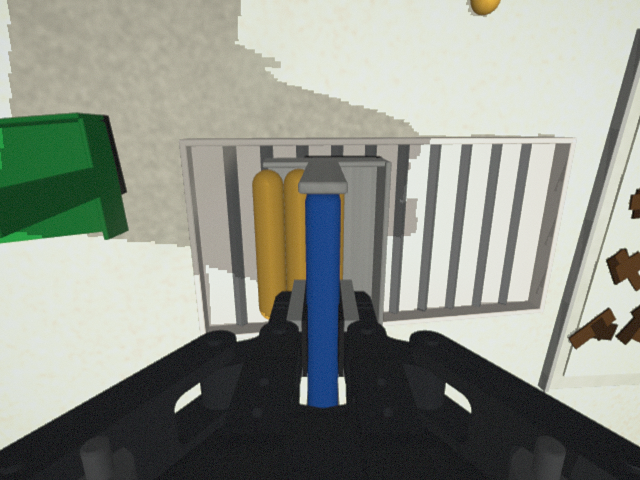

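>>> servo_tool:
  rows:
    - [0,0,0,0,0,0,0]
    - [0,0,3,0.8,0.0435,0,0]
    - [0,0,3,0.8,0.0435,0,0]

```text
time_s: 13.65
tool_pos: [517.2, -8.1, 114.2]
orientation: [0.694, 0.719, 0.025, 0.024]
ft_force: [-0.2, 0.0, -6.1]
gripper_width: 11.3
```

```bash
python3 -c "
from h import *
tr('w9');pcrop('s9')"
```

```text
185 [(244, 293), (297, 297)]
225 [(247, 304)]
250 [(248, 305)]
t 13.7 pos [518.6  -8.2 114.3] yang 2.05 z [ 0.068  0.002 -0.998] w 11.0 F [ 0.9 -0.6 -6.4] M [-0.04 -0.08 -0.03] J [-0.15  0.5   1.99  0.02  0.59 -0.2 ]
```

View pics/w9.png

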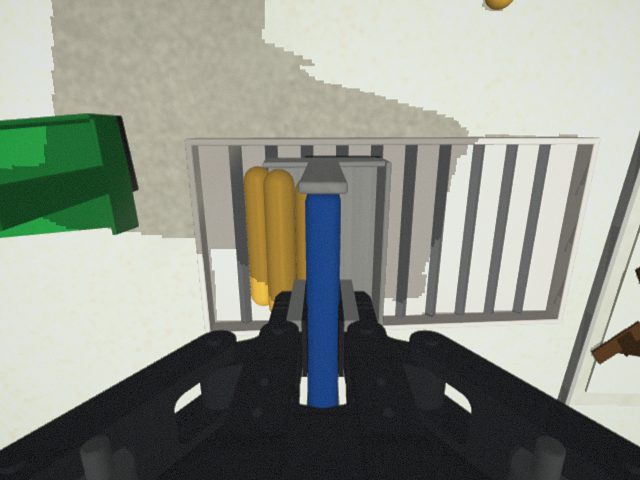

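View pics/s9.png

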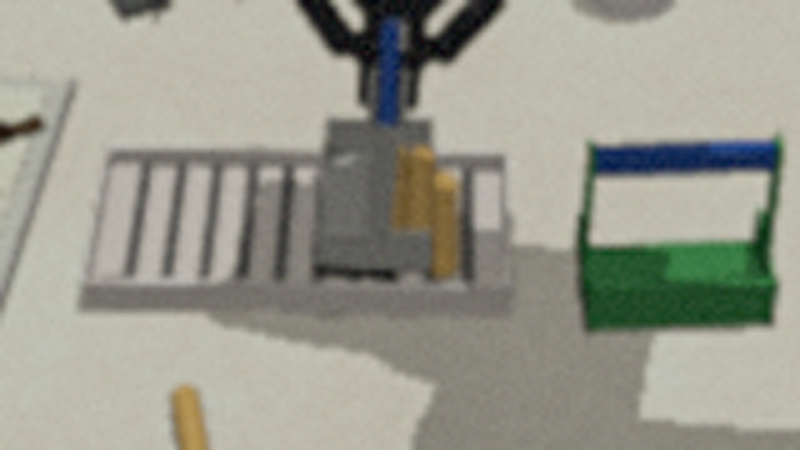

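>>> servo_tool:
  rows:
    - [0,0,1.5,0,0.0175,0,0]
    - [0,0,0,0,0,0,0]
    - [0,0,0,0,0,0,0]

```text
time_s: 14.05
tool_pos: [518.5, -7.9, 114.0]
orientation: [0.694, 0.719, 0.019, 0.018]
ft_force: [0.1, -0.1, -5.6]
gripper_width: 11.1
```

```bash
python3 -c "
from h import *
tr('w10');pcrop('s10')
go(pour(-57.5,29,3,Y=1.5),2.1,3)"
```

```text
185 [(245, 268), (271, 297)]
225 [(248, 270), (273, 304)]
250 [(249, 271), (274, 305)]
t 14.1 pos [518.5  -7.9 114. ] yang 2.06 z [ 0.053  0.002 -0.999] w 11.0 F [-0.2 -0.3 -6.1] M [-0.01  0.05 -0.02] J [-0.15  0.5   1.98  0.02  0.61 -0.2 ]
t 14.15 pos [518.5  -7.9 114.1] yang 2.06 z [ 0.053  0.002 -0.999] w 11.3 F [ 0.5  0.7 -6.8] M [-0.02  0.06 -0.03] J [-0.15  0.5   1.98  0.02  0.61 -0.2 ]
turn(tool) [ 0.0005 -0.0001 -0.0007] deg 0.05 shift now-axes [ 0.5 24.1  2.3] final-axes [ 0.4 24.1  2.3] len 24.2
```

View pics/w10.png

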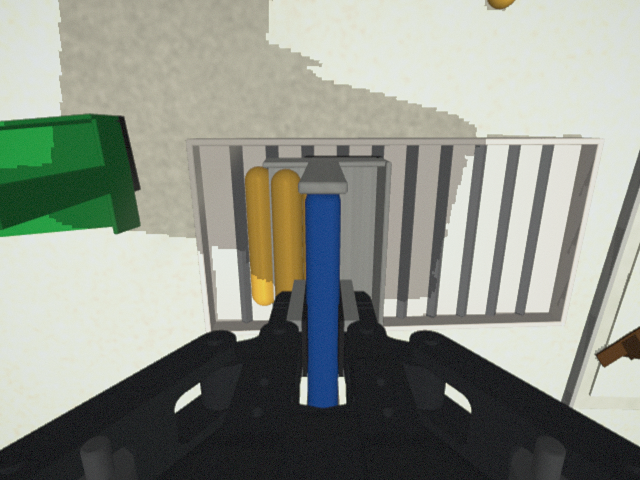

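>>> servo_tool:
  rows:
    - [0,0,1.5,0,0.0175,0,0]
    - [0,0,3.5,0,0.0175,0,0]
    - [0,0,5,0,0,0,0]
    - [0,0,6.5,0,0,0,0]
    - [0,0,5,0,0,0,0]
    - [0,0,3.5,0,0,0,0]
    - [0,0,2,0,0,0,0]
    - [0,0,0,0,0,0,0]

```text
time_s: 14.95
tool_pos: [545.8, -6.9, 114.6]
orientation: [0.694, 0.72, 0.006, 0.006]
ft_force: [-0.6, 0.4, -6.4]
gripper_width: 10.9
```

```bash
python3 -c "
from h import *
tr('w11')
go(pour(-57.5,29,8,Y=1.5),2.1,8)"
```

```text
185 [(208, 236), (348, 348), (350, 376)]
225 [(211, 239), (341, 376)]
250 [(214, 240), (341, 375)]
t 15.0 pos [545.5  -7.  114.5] yang 2.07 z [ 0.017  0.001 -1.   ] w 11.2 F [-1.2 -0.3 -6.7] M [ 0.    0.08 -0.  ] J [-0.14  0.54  1.89  0.    0.7  -0.17]
t 15.0 pos [545.5  -7.  114.5] yang 2.07 z [ 0.017  0.001 -1.   ] w 11.2 F [-1.2 -0.3 -6.7] M [ 0.    0.08 -0.  ] J [-0.14  0.54  1.89  0.    0.7  -0.17]
turn(tool) [-1.225e-01 -1.000e-04 -6.000e-04] deg 7.02 shift now-axes [  0.5 -10.3  -0.8] final-axes [  0.5 -10.1  -2.1] len 10.4
```

View pics/w11.png

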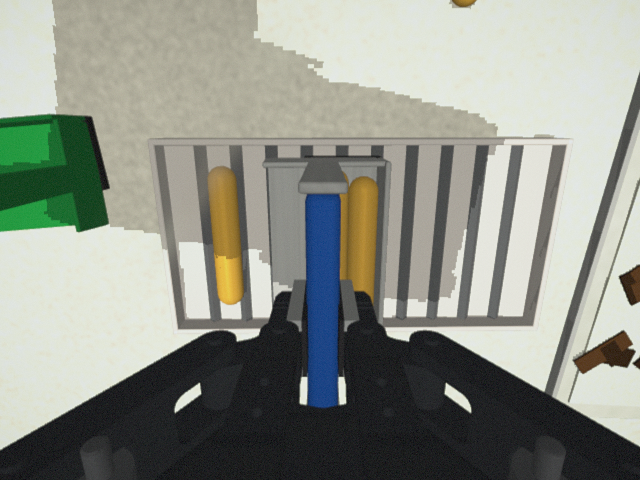

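>>> servo_tool:
  rows:
    - [0,0,-3,0,-0.035,0,0]
    - [0,0,-3,-0.4,-0.035,0,0]
    - [0,0,-3,-0.6,-0.035,0,0]
    - [0,0,-2.7,-0.8,-0.035,0,0]
    - [0,0,0,0,0,0,0]

```text
time_s: 15.5
tool_pos: [532.7, -7.3, 115.6]
orientation: [0.692, 0.717, 0.056, 0.054]
ft_force: [-0.3, -0.4, -6.1]
gripper_width: 11.2
```

```bash
python3 -c "
from h import *
tr()
go(pour(-57.5,29,9,Y=1.5),2.1,9)"
```

```text
185 [(205, 234), (348, 374)]
225 [(209, 237), (341, 374)]
250 [(211, 238), (341, 373)]
t 15.55 pos [533.3  -7.4 115.7] yang 2.05 z [ 0.156  0.006 -0.988] w 11.0 F [-0.8 -0.1 -7.5] M [-0.05  0.36  0.02] J [-0.15  0.49  2.    0.06  0.49 -0.24]
t 15.55 pos [533.3  -7.4 115.7] yang 2.05 z [ 0.156  0.006 -0.988] w 11.0 F [-0.8 -0.1 -7.5] M [-0.05  0.36  0.02] J [-0.15  0.49  2.    0.06  0.49 -0.24]
turn(tool) [-0.0007 -0.0001 -0.0009] deg 0.06 shift now-axes [0.5 0.3 0.3] final-axes [0.5 0.3 0.3] len 0.6
```

>>> servo_tool:
  rows:
    - [0,0,0,0,0,0,0]
    - [0,0,0,0,0,0,0]
    - [0,0,0,0,0,0,0]

```text
time_s: 15.85
tool_pos: [534.1, -7.4, 115.6]
orientation: [0.692, 0.718, 0.057, 0.055]
ft_force: [-1.1, 0.3, -6.8]
gripper_width: 10.9
```

```bash
python3 -c "
from h import *
tr()"
```

```text
185 [(203, 231), (348, 358)]
225 [(206, 234), (301, 304), (341, 358)]
250 [(209, 236), (302, 305), (340, 358)]
t 15.9 pos [534.   -7.4 115.5] yang 2.06 z [ 0.157  0.006 -0.988] w 10.9 F [ 0.3  0.8 -7.3] M [-0.01  0.31 -0.03] J [-0.15  0.49  2.    0.06  0.49 -0.24]
```

>>> servo_tool:
  rows:
    - [0,0,0,0,0,0,0]
    - [0,0,0,0,0,0,0]
    - [0,0,0,0,0,0,0]
    - [0,0,0,0,0,0,0]

```text
time_s: 16.3
tool_pos: [533.8, -7.4, 115.6]
orientation: [0.692, 0.717, 0.057, 0.055]
ft_force: [-0.4, -0.2, -6.3]
gripper_width: 10.9
```

```bash
python3 -c "
from h import *
tr()"
```

```text
185 [(203, 232), (273, 297)]
225 [(207, 235), (274, 304)]
250 [(209, 236), (275, 304)]
t 16.35 pos [533.9  -7.4 115.6] yang 2.06 z [ 0.157  0.006 -0.988] w 11.0 F [-0.1 -0.2 -6.1] M [-0.03  0.28  0.03] J [-0.15  0.49  2.    0.06  0.49 -0.24]
```

>>> servo_tool:
  rows:
    - [0,0,0,0,0,0,0]
    - [0,0,0,0,0,0,0]
    - [0,0,0,0,0,0,0]
    - [0,0,0,0,0,0,0]
    - [0,0,3,0.8,0.0435,0,0]
    - [0,0,3,0.8,0.0435,0,0]

```text
time_s: 16.95
tool_pos: [540.1, -7.3, 115.1]
orientation: [0.694, 0.719, 0.025, 0.024]
ft_force: [0.7, 0.4, -3.7]
gripper_width: 11.2
```

```bash
python3 -c "
from h import *
tr('w12')"
```

```text
185 [(203, 231), (234, 275)]
225 [(207, 234), (237, 278)]
250 [(209, 236), (238, 279)]
t 17.0 pos [541.4  -7.4 115.3] yang 2.05 z [ 0.069  0.002 -0.998] w 10.9 F [-0.2  0.1 -2.7] M [0.   0.02 0.03] J [-0.14  0.52  1.93  0.02  0.62 -0.19]
```

View pics/w12.png

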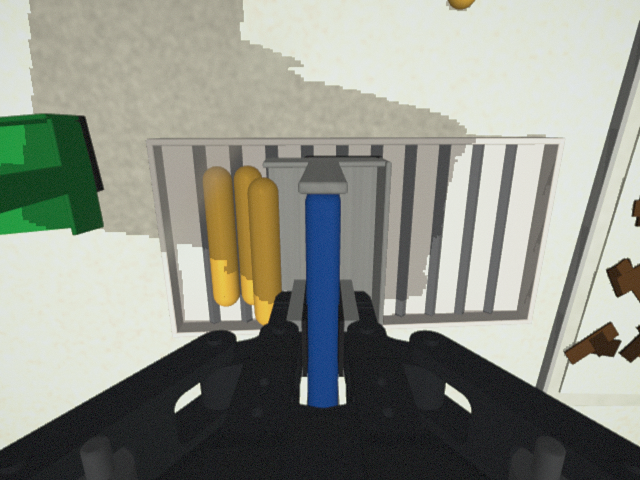

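>>> servo_tool:
  rows:
    - [0,0,8,0,0,0,0]
    - [0,0,10,0,0,0,0]
    - [0,0,8,0,0,0,0]

```text
time_s: 17.3
tool_pos: [566.9, -6.2, 116.9]
orientation: [0.694, 0.719, 0.026, 0.025]
ft_force: [0.4, -1.3, -2.8]
gripper_width: 11.2
```

```bash
python3 -c "
from h import *
tr('w13');pcrop('s13')"
```

```text
185 [(195, 219), (235, 262)]
225 [(195, 222), (238, 264)]
250 [(195, 224), (240, 266)]
t 17.35 pos [568.   -6.3 117. ] yang 2.06 z [ 0.073  0.002 -0.997] w 11.0 F [ 1.5 -0.5 -2.3] M [ 0.    0.03 -0.07] J [-0.13  0.54  1.87  0.02  0.66 -0.18]
```

View pics/w13.png

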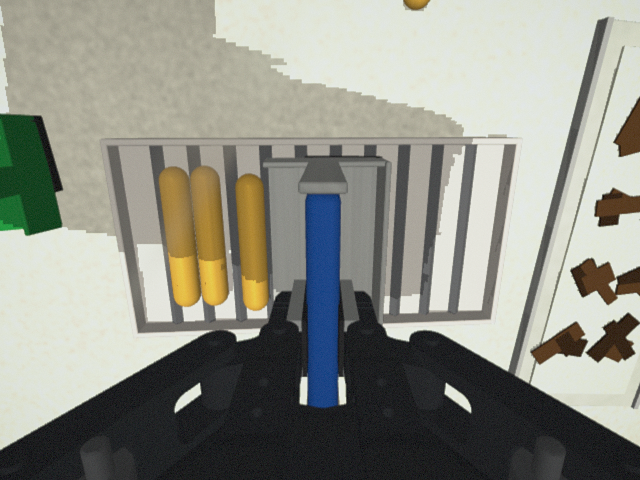

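View pics/s13.png

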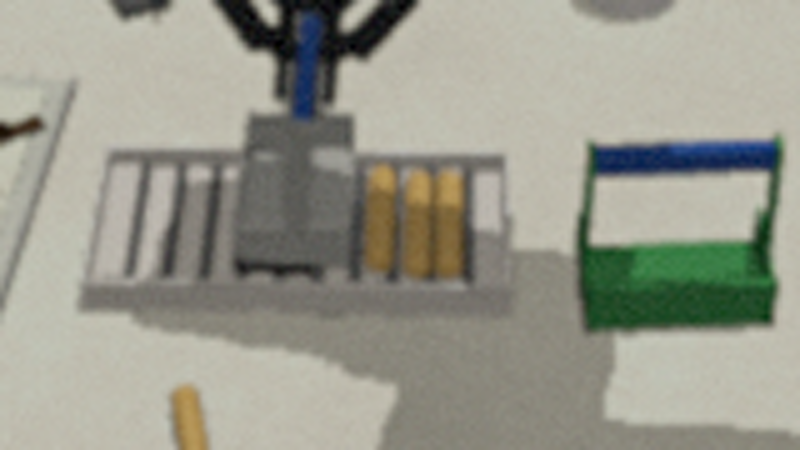

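```bash
python3 - <<'E'
from h import *
p=snap('top')
c=np.array([[518,113],[560,172],[617,262],[657,325]])/2.8+[320,130]
t=np.array([[435,153],[475,216],[535,306],[575,372]])/2.8+[320,130]
r=np.array([atz(p,u,v,251) for u,v in c]); e=np.array([atz(p,u,v,272) for u,v in t])
print(r.round(1)); print(e.round(1)); print((r-e).round(1))
print(r[:,:2].mean(0),np.degrees(np.arctan2(*(r[0]-r[3])[[1,0]])),np.linalg.norm(np.diff(r,axis=0),axis=1))
cv2.imwrite('pics/st.png',cv2.resize(p['color'][140:300,430:580],None,fx=4,fy=3.7,interpolation=cv2.INTER_CUBIC))
st()
E
```

```text
[[ 689.4 -340.3  251. ]
 [ 634.1 -373.7  251. ]
 [ 551.5 -417.5  251. ]
 [ 494.9 -447.6  251. ]]
[[ 645.7 -257.6  272. ]
 [ 588.3 -288.9  272. ]
 [ 508.  -335.2  272. ]
 [ 450.3 -365.1  272. ]]
[[ 43.6 -82.7 -21. ]
 [ 45.8 -84.8 -21. ]
 [ 43.5 -82.2 -21. ]
 [ 44.6 -82.5 -21. ]]
[ 592.47233515 -394.76992612] 28.88076297570994 [64.58196516 93.44925616 64.12267214]
t 17.45 pos [566.2  -6.2 116.6] yang 2.07 z [ 0.071  0.003 -0.997] w 11.0 F [-0.6  0.2 -3.4] M [-0.    0.08 -0.01] J [-0.13  0.54  1.87  0.02  0.66 -0.18]
```

View pics/st.png

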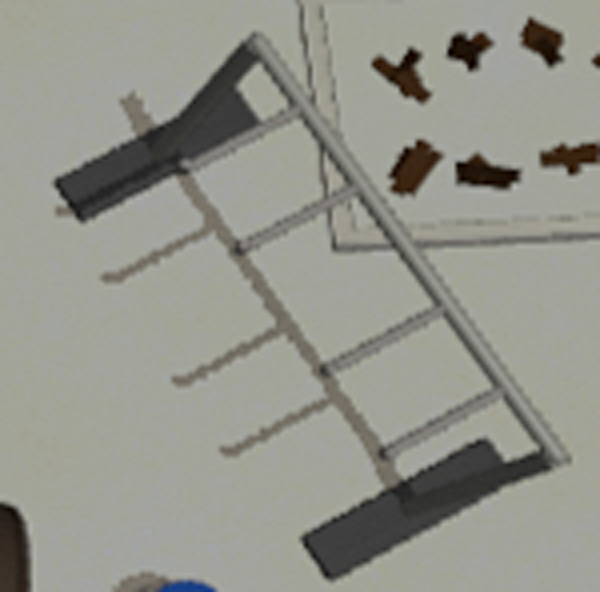

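>>> servo_tool:
  rows:
    - [0,0,0,-15,0.01,0,0]
    - [0,0,0,-25,0.03,0,0]
    - [0,0,0,-35,0.03,0,0]
    - [0,0,0,-35,0,0,0]
    - [0,0,0,-30,0,0,0]
    - [0,0,0,-20,0,0,0]
    - [0,0,0,-12,0,0,0]

```text
time_s: 18.15
tool_pos: [562.1, -6.4, 290.2]
orientation: [0.694, 0.72, 0.001, 0.001]
ft_force: [-0.2, -1.2, -2.1]
gripper_width: 10.9
```

```bash
python3 - <<'E'
from h import *
go([580,-204,289],-61)
p=snap('wrist','w14'); pcrop('s14')
E
```

```text
t 18.15 pos [562.1  -6.4 290.2] yang 2.07 z [ 0.002 -0.    -1.   ] w 10.9 F [-0.2 -1.2 -2.1] M [0.   0.06 0.01] J [-0.13  0.35  1.65  0.    1.14 -0.17]
turn(tool) [ 0.0023 -0.0012  1.1007] deg 63.07 shift now-axes [-198.2   10.8    1.3] final-axes [-80.1 181.5   1.2] len 198.5
```

View pics/s14.png

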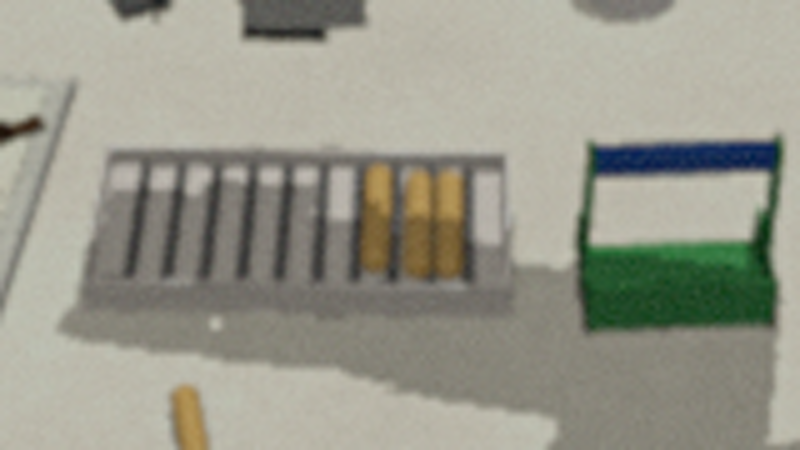

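>>> servo_tool:
  rows:
    - [0,0,0,0,0,0,0.06]
    - [0,0,0,0,0,0,0.11]
    - [0,0,0,0,0,0,0.13]
    - [0,0,0,0,0,0,0.13]
    - [0,0,0,0,0,0,0.13]
    - [0,0,0,0,0,0,0.13]
    - [0,0,0,0,0,0,0.13]
    - [0,0,0,0,0,0,0.13]
    - [0,0,0,0,0,0,0.1]
    - [0,0,0,0,0,0,0.05]

```text
time_s: 19.25
tool_pos: [561.7, -6.3, 286.8]
orientation: [0.969, 0.249, -0.001, -0.0]
ft_force: [0.5, 0.6, -3.3]
gripper_width: 11.1
```

>>> servo_tool:
  rows:
    - [0,-6,14,0,0,0,0]
    - [0,-10,22,0,0,0,0]
    - [0,-13,29,0,0,0,0]
    - [0,-13,29,0,0,0,0]
    - [0,-13,29,0,0,0,0]
    - [0,-11,26,0,0,0,0]
    - [0,-8,19,0,0,0,0]
    - [0,-4,10,0,0,0,0]
    - [0,-1,3,0,0,0,0]
    - [0,0,0,0,0,0,0]

```text
time_s: 20.25
tool_pos: [580.9, -202.7, 288.3]
orientation: [0.968, 0.251, 0.0, -0.0]
ft_force: [0.5, -0.3, -2.6]
gripper_width: 10.8
```

```bash
python3 - <<'E'
from h import *
go([643,-318,289],-61)
p=snap('wrist','w15'); p=snap('side'); cv2.imwrite('pics/s15.png',cv2.resize(p['color'][90:250,200:420],None,fx=3.6,fy=3.6,interpolation=cv2.INTER_CUBIC))
E
```

```text
t 20.25 pos [ 580.9 -202.7  288.3] yang -60.95 z [ 0.  0. -1.] w 10.8 F [ 0.5 -0.3 -2.6] M [ 0.07 -0.    0.  ] J [-0.44  0.43  1.52  0.    1.19  0.62]
turn(tool) [-0.0004 -0.0003  0.0009] deg 0.06 shift now-axes [ -1.7 130.9  -0.8] final-axes [ -1.6 130.9  -0.7] len 130.9
```

View pics/s15.png

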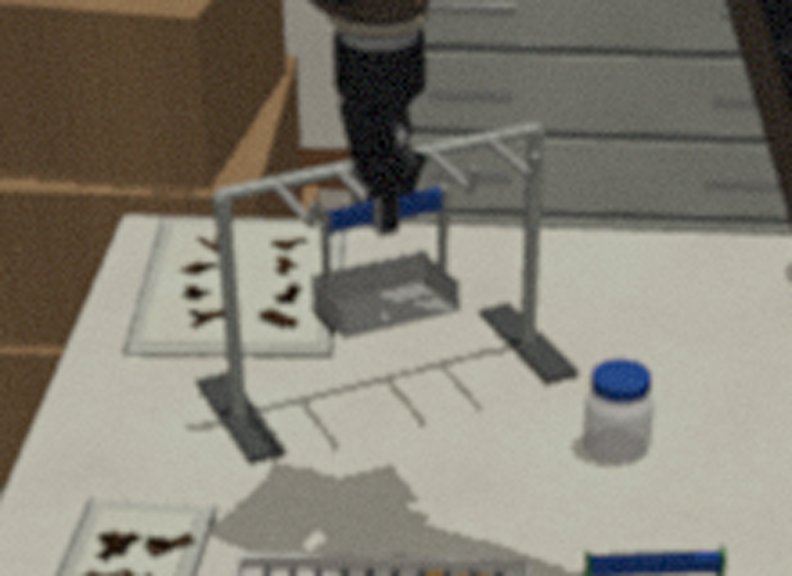

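View pics/w15.png

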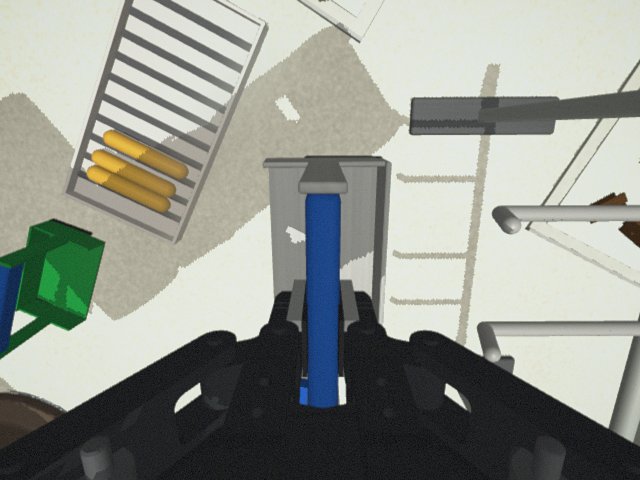

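```bash
python3 - <<'E'
from h import *
o,q=st(); p=snap('wrist')
for u,v in [(550,212.5),(620,212.5),(550,328),(620,328)]:
    w=atz(p,u,v,253); print(w.round(1),q.inv().apply(w-o['tool_pos']).round(1))
for u,v in [(508,214),(488,334)]:
    w=atz(p,u,v,275); print('tip',q.inv().apply(w-o['tool_pos']).round(1))
for u,v,z in [(325,187,o['tool_pos'][2]+20)]: print('strap',q.inv().apply(atz(p,u,v,z)-o['tool_pos']).round(1))
p2=cloud(p)
for u,v in [(560,213),(600,213),(560,328),(600,328),(325,300),(325,182)]: print(p2[v,u].round(1),q.inv().apply(p2[v,u]-o['tool_pos']).round(1))
E
```

```text
t 20.35 pos [ 581.  -202.   288.6] yang -60.9 z [ 0.  0. -1.] w 10.9 F [ 0.2  0.3 -3. ] M [ 0.03 -0.   -0.02] J [-0.44  0.43  1.52  0.    1.19  0.62]
[ 663.1 -282.7  253. ] [ 32.5 110.4  35.6]
[ 679.6 -312.4  253. ] [ 32.5 144.4  35.6]
[ 613.2 -323.4  253. ] [-30.9 121.7  35.6]
[ 631.4 -356.2  253. ] [-30.9 159.2  35.6]
tip [36.9 78.4 13.6]
tip [-20.8  77.4  13.6]
strap [ 53.7   0.6 -20. ]
[ 665.  -285.8  254.8] [ 32.7 114.1  33.8]
[ 674.4 -303.1  254.3] [ 32.5 133.7  34.3]
[ 615.9 -327.3  253.9] [-30.4 126.4  34.7]
[ 626.4 -345.2  254.6] [-30.  147.2  34. ]
[ 593.5 -195.8  308.9] [ 14.    0.7 -20.3]
[ 629.5 -175.7  308.4] [ 55.3   0.6 -19.8]
```

>>> servo_tool:
  rows:
    - [0,0.5,6,0,0,0,0]
    - [0,1,12,0,0,0,0]
    - [0,0,16,0,0,0,0]
    - [0,0,16,0,0,0,0]
    - [0,0,16,0,0,0,0]
    - [0,0,16,0,0,0,0]
    - [0,0,16,0,0,0,0]
    - [0,0,12,0,0,0,0]
    - [0,0,8,0,0,0,0]
    - [0,0,4,0,0,0,0]
    - [0,0,1,0,0,0,0]

```text
time_s: 21.5
tool_pos: [642.1, -310.0, 288.4]
orientation: [0.968, 0.251, 0.0, -0.0]
ft_force: [-0.4, 0.5, -2.3]
gripper_width: 11.2
```

```bash
python3 - <<'E'
from h import *
st()
p=snap('wrist','w16'); p=snap('side'); cv2.imwrite('pics/s16.png',cv2.resize(p['color'][90:250,200:420],None,fx=3.6,fy=3.6,interpolation=cv2.INTER_CUBIC))
E
```

```text
t 21.5 pos [ 642.1 -310.   288.4] yang -60.97 z [ 0.  0. -1.] w 11.2 F [-0.4  0.5 -2.3] M [ 0.05 -0.01 -0.09] J [-0.54  0.59  1.25  0.    1.3   0.52]
```

View pics/s16.png

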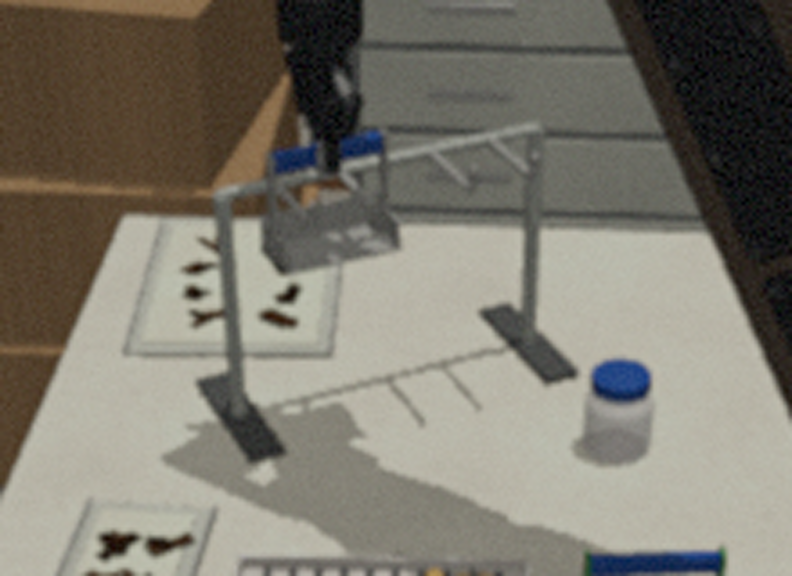

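View pics/w16.png

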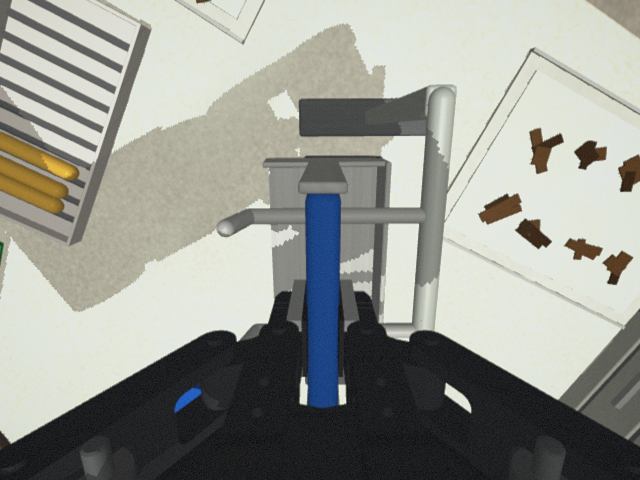

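>>> servo_tool:
  rows:
    - [0,0,0,5,0,0,0]
    - [0,0,0,8,0,0,0]
    - [0,0,0,8,0,0,0]
    - [0,0,0,5,0,0,0]
    - [0,0,0,3,0,0,0]
    - [0,0,0,1.5,0,0,0]
    - [0,0,0,0,0,0,0]

```text
time_s: 22.3
tool_pos: [642.0, -309.8, 258.0]
orientation: [0.968, 0.251, 0.0, -0.0]
ft_force: [-0.1, 0.2, -2.3]
gripper_width: 11.2
```

```bash
python3 - <<'E'
from h import *
st()
E
```

```text
t 22.3 pos [ 642.  -309.8  258. ] yang -60.96 z [ 0.  0. -1.] w 11.2 F [-0.1  0.2 -2.3] M [-0.03 -0.03  0.02] J [-0.54  0.61  1.29  0.    1.24  0.52]
```

>>> servo_tool:
  rows:
    - [0,0,0,1,0,0,0]
    - [0,0,0,1,0,0,0]
    - [0,0,0,0.5,0,0,0]

```text
time_s: 22.6
tool_pos: [642.0, -309.8, 255.6]
orientation: [0.968, 0.251, 0.0, 0.0]
ft_force: [0.6, -0.1, -2.5]
gripper_width: 11.0
```

```bash
python3 - <<'E'
from h import *
st()
E
```

```text
t 22.6 pos [ 642.  -309.8  255.6] yang -60.96 z [ 0.001  0.    -1.   ] w 11.0 F [ 0.6 -0.1 -2.5] M [ 0.03 -0.05 -0.01] J [-0.54  0.61  1.3   0.    1.24  0.52]
```

>>> servo_tool:
  rows:
    - [0,0,0,1,0,0,0]
    - [0,0,0,0.5,0,0,0]
    - [0,0,0,0,0,0,0]

```text
time_s: 22.9
tool_pos: [642.1, -309.8, 254.8]
orientation: [0.968, 0.251, 0.001, 0.0]
ft_force: [-2.6, 0.6, 3.9]
gripper_width: 11.1
```

```bash
python3 - <<'E'
from h import *
st()
E
```

```text
t 22.9 pos [ 642.1 -309.8  254.8] yang -60.96 z [ 0.001 -0.    -1.   ] w 11.1 F [-2.6  0.6  3.9] M [ 0.12  0.28 -0.04] J [-0.54  0.61  1.3   0.    1.23  0.52]
```

>>> servo_tool:
  rows:
    - [32,0,0,0,0,0,0]
    - [32,0,0,0,0,0,0]
    - [32,0,0,0,0,0,0]
    - [32,0,0,0,0,0,0]
    - [32,0,0,-4,0,0,0]
    - [32,0,0,-12,0,0,0]
    - [32,0,0,-25,0,0,0]
    - [32,0,0,-35,0,0,0]
    - [32,0,0,-25,0,0,0]
    - [32,0,0,-15,0,0,0]

```text
time_s: 23.9
tool_pos: [642.1, -309.9, 374.0]
orientation: [0.968, 0.251, 0.002, 0.001]
ft_force: [-0.9, -1.1, -0.8]
gripper_width: 32.1
```

```bash
python3 - <<'E'
from h import *
st()
p=snap('wrist','w17'); p=snap('side'); cv2.imwrite('pics/s17.png',cv2.resize(p['color'][90:250,200:420],None,fx=3.6,fy=3.6,interpolation=cv2.INTER_CUBIC))
p=snap('top')
for g in grips(p): print(g)
E
```

```text
t 23.9 pos [ 642.1 -309.9  374. ] yang -60.96 z [ 0.004 -0.002 -1.   ] w 32.1 F [-0.9 -1.1 -0.8] M [ 0.08 -0.02 -0.01] J [-0.54  0.54  1.11  0.    1.48  0.52]
([268.0, 157.0], [779.4000244140625, 269.3999938964844], 100.5, 13.9, np.float32(92.5))
([485.0, 173.0], [728.5, -331.79998779296875], 61.0, 20.0, np.float32(29.2))
([129.0, 264.0], [479.29998779296875, 635.7000122070312], 104.0, 14.9, np.float32(116.3))
([228.0, 270.0], [461.6000061035156, 370.8999938964844], 104.6, 11.8, np.float32(86.6))
([146.0, 471.0], [-42.400001525878906, 559.2999877929688], 249.8, 51.5, np.float32(94.2))
```

View pics/s17.png

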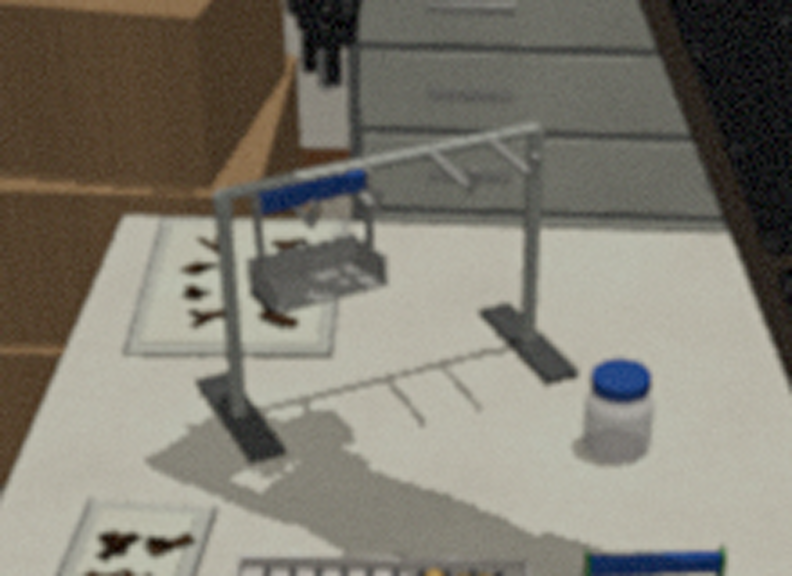

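View pics/w17.png

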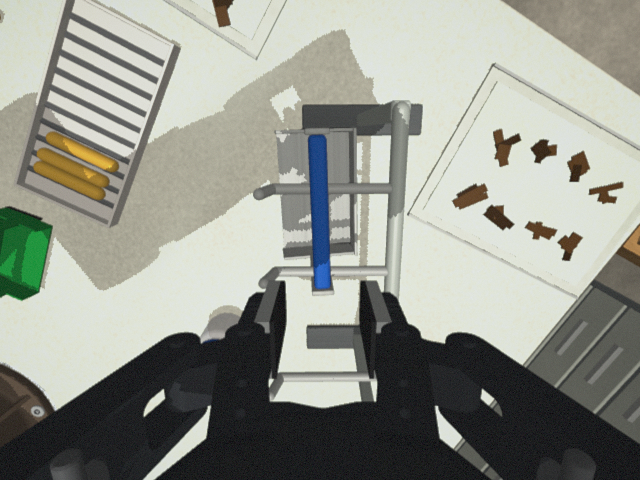

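```bash
python3 - <<'E'
from h import *
p=snap('wrist')
for g in grips(p,275): print(g)
ys=np.radians(29.0); d=np.array([np.cos(ys),np.sin(ys)])
for u,v,z in [(370,188,253),(370,271,253),(318,135,275),(322,291,275)]:
    w=atz(p,u,v,z); print(w.round(1), round(float(w[:2]@d),1))
E
```

```text
([319.0, 209.0], [658.0999755859375, -298.3999938964844], 105.1, 11.7, np.float32(31.7))
[ 685.8 -324.2  253. ] 442.7
[ 631.6 -357.   253. ] 379.4
[ 700.1 -274.5  275. ] 479.2
[ 608.6 -328.   275. ] 373.2
```

```bash
python3 - <<'E'
from h import *
o,q=st()
p=snap('wrist'); W=cloud(p); b,_=masks(p)
ys=np.radians(29.0); d=np.array([np.cos(ys),np.sin(ys)]); e=np.array([np.sin(ys),-np.cos(ys)])
m=b.copy(); m[:,:280]=0; m[:,360:]=0
P=W[m]; P=P[np.isfinite(P[:,0])]; print(np.median(P[:,2]),np.percentile(P[:,:2]@d,[1,99]),np.median(P[:,:2]@e))
for u,v in [(370,187),(370,188),(370,189),(370,270),(370,271),(370,272),(345,188),(345,271),(398,150),(398,200)]:
    w=W[v,u]; print(w.round(1),round(float(w[:2]@d),1),round(float(w[:2]@e),1))
print('tcp',o['tool_pos'][:2]@d,o['tool_pos'][:2]@e)
c=p['color']; cv2.imwrite('pics/w18.png',cv2.resize(c[115:305,245:425],None,fx=3.6,fy=3.1,interpolation=cv2.INTER_CUBIC))
E
```

```text
t 24.1 pos [ 641.8 -309.7  370.1] yang -60.96 z [ 0.001  0.    -1.   ] w 32.1 F [-0.5  0.3 -0.8] M [-0.    0.03  0.01] J [-0.54  0.55  1.12  0.    1.48  0.52]
274.43848057168964 [376.4154594  479.02878479] 579.6698885259259
[ 686.2 -323.1  254. ] 443.5 615.3
[ 685.7 -323.3  255.1] 443.0 615.1
[ 685.  -323.9  253.5] 442.0 615.4
[ 632.9 -355.2  255. ] 381.4 617.5
[ 631.6 -356.3  253. ] 379.7 617.8
[ 631.2 -356.4  253.7] 379.2 617.7
[ 677.2 -308.   255.2] 443.0 597.7
[ 622.8 -339.5  253.9] 380.1 598.9
[ 717.1 -326.4  255.5] 468.9 633.1
[ 688.1 -344.4  257. ] 434.9 634.8
tcp 411.1989454420464 582.0386329281635
```

View pics/w18.png

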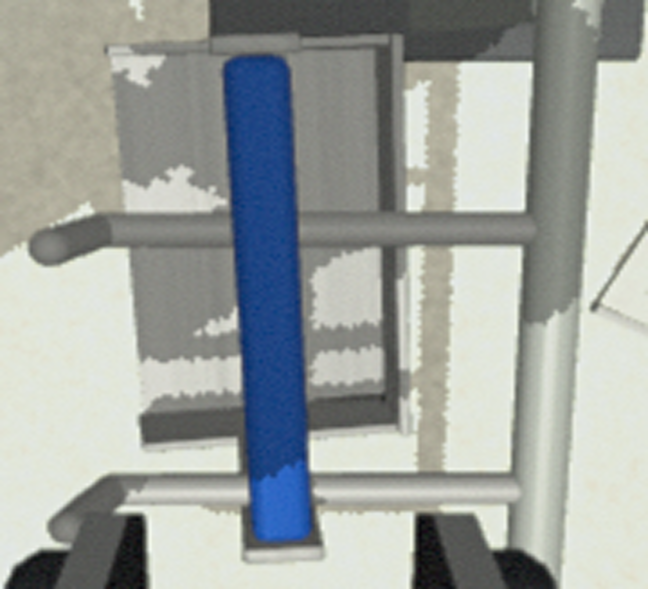

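>>> servo_tool:
  rows:
    - [32,0,-10,0,0,0,0]
    - [32,0,-15,-10,0,0,0]
    - [32,0,-15,-10,0,0,0]
    - [32,0,0,0,0,0,0]
    - [32,0,0,0,0,0,0]

```text
time_s: 24.65
tool_pos: [622.4, -274.2, 391.2]
orientation: [0.968, 0.251, 0.001, 0.001]
ft_force: [-0.2, 0.1, 0.5]
gripper_width: 32.0
```

```bash
cat >> h.py <<'E'
def hang(p,u0=0,u1=640):
    W=cloud(p); b,_=masks(p); b[:,:u0]=0; b[:,u1:]=0
    ys=np.radians(29.0); d=np.array([np.cos(ys),np.sin(ys)]); e=np.array([np.sin(ys),-np.cos(ys)])
    m=b&(W[...,2]>255)&(W[...,2]<300)
    P=W[m]; print('hang n',len(P),'z',np.median(P[:,2]).round(1),'ys',np.percentile(P[:,:2]@d,[1,99]).round(1),np.median(P[:,:2]@e).round(1))
E
python3 - <<'E'
from h import *
st(); p=snap('wrist','w19'); hang(p)
p=snap('top'); hang(p)
E
```

```text
t 24.65 pos [ 622.4 -274.2  391.2] yang -60.92 z [ 0.002 -0.001 -1.   ] w 32.0 F [-0.2  0.1  0.5] M [-0.03  0.01 -0.02] J [-0.51  0.48  1.18  0.    1.48  0.55]
hang n 2584 z 274.3 ys [376.7 479. ] 578.2
hang n 31 z 271.8 ys [465.5 479.2] 573.1
```

View pics/w19.png

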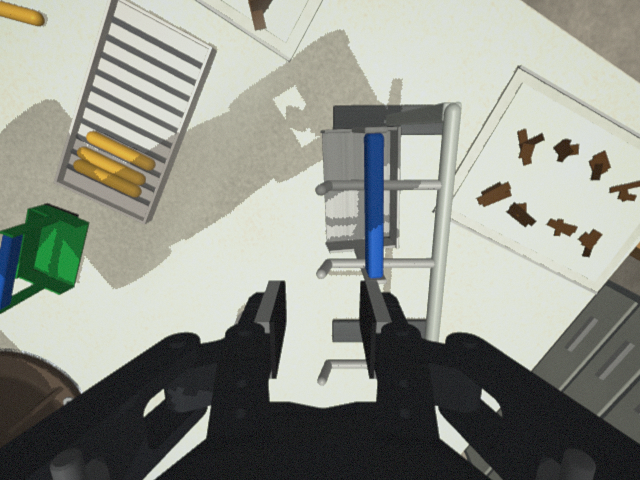

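>>> servo_tool:
  rows:
    - [85,0,-15,0,0,0,-0.05]
    - [85,0,-30,0,0,0,-0.1]
    - [85,0,-30,0,0,0,-0.12]
    - [85,0,-30,0,0,0,-0.12]
    - [85,0,-30,0,0,0,-0.12]
    - [85,0,-30,0,0,0,-0.12]
    - [85,0,-30,0,0,0,-0.12]
    - [85,0,0,0,0,0,-0.12]
    - [85,0,0,0,0,0,-0.1]
    - [85,0,0,0,0,0,-0.035]
    - [85,0,0,0,0,0,0]

```text
time_s: 25.85
tool_pos: [484.0, -144.3, 389.7]
orientation: [0.728, 0.686, 0.0, -0.0]
ft_force: [-0.4, 0.5, -0.3]
gripper_width: 85.1
```

```bash
python3 - <<'E'
from h import *
p=snap('top')
for g in grips(p): print(g)
hang(p)
go([461.6,370.9,240],-3.4)
E
```

```text
([268.0, 157.0], [779.5, 269.0], 100.6, 13.9, np.float32(92.7))
([490.0, 180.0], [709.9000244140625, -343.29998779296875], 111.8, 20.0, np.float32(31.9))
([129.0, 264.0], [479.1000061035156, 635.9000244140625], 104.0, 14.9, np.float32(116.4))
([228.0, 270.0], [461.6000061035156, 370.8999938964844], 104.6, 11.8, np.float32(86.6))
([359.0, 315.0], [339.79998779296875, 24.600000381469727], 104.3, 10.7, np.float32(7.0))
([483.0, 309.0], [354.79998779296875, -300.8999938964844], 53.5, 21.2, np.float32(168.5))
([146.0, 471.0], [-42.400001525878906, 559.0999755859375], 249.8, 51.5, np.float32(94.2))
hang n 242 z 272.1 ys [382.8 479.2] 575.9
t 25.9 pos [ 484.  -144.2  389.7] yang -3.46 z [ 0.  0. -1.] w 85.0 F [-0.5  0.7 -0.1] M [-0.02  0.02  0.01] J [-0.42  0.19  1.61  0.    1.34 -0.36]
turn(tool) [ 0.     -0.0003 -0.001 ] deg 0.06 shift now-axes [512.8 -53.4 149.8] final-axes [512.9 -52.9 149.7] len 536.9
```

>>> servo_tool:
  rows:
    - [85,20,-2,3,0,0,0]
    - [85,40,-4,8,0,0,0]
    - [85,46,-5,10,0,0,0]
    - [85,46,-5,10,0,0,0]
    - [85,46,-5,10,0,0,0]
    - [85,46,-5,10,0,0,0]
    - [85,46,-5,10,0,0,0]
    - [85,46,-5,10,0,0,0]
    - [85,46,-5,10,0,0,0]
    - [85,46,-5,10,0,0,0]
    - [85,46,-5,10,0,0,0]
    - [85,30,-3,10,0,0,0]

```text
time_s: 27.1
tool_pos: [459.3, 365.1, 278.2]
orientation: [0.728, 0.686, 0.0, 0.0]
ft_force: [0.5, -0.2, 0.3]
gripper_width: 85.2
```

```bash
python3 - <<'E'
from h import *
o,q=go([461.6,370.9,240],-3.4),0
p=snap('wrist','w20')
for g in grips(p): print(g)
E
```

```text
t 27.1 pos [459.3 365.1 278.2] yang -3.39 z [ 0.  0. -1.] w 85.2 F [ 0.5 -0.2  0.3] M [ 0.04 -0.04  0.04] J [0.56 0.4  1.61 0.   1.14 0.62]
turn(tool) [ 0.0003 -0.0002  0.0002] deg 0.02 shift now-axes [ 5.9  1.9 38.2] final-axes [ 5.9  1.9 38.2] len 38.7
([327.0, 205.0], [464.0, 373.5], 104.6, 11.0, np.float32(86.2))
```

View pics/w20.png

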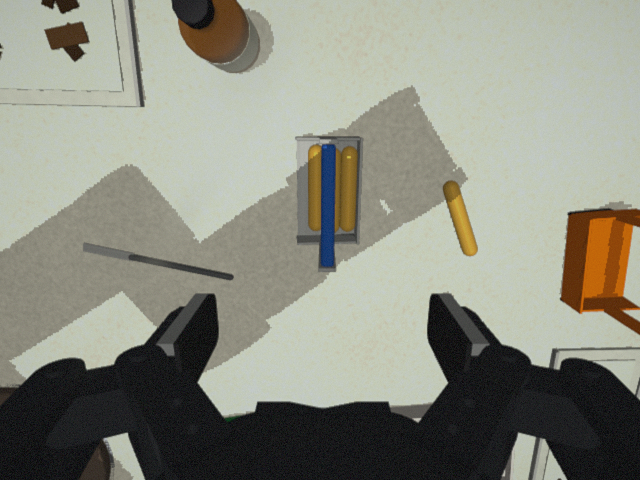

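>>> servo_tool:
  rows:
    - [85,4,2,25,0,0,0]
    - [85,4,1.5,40,0,0,0]
    - [85,0,0,40,0,0,0]
    - [85,0,0,30,0,0,0]
    - [85,0,0,15,0,0,0]
    - [85,0,0,0,0,0,0]

```text
time_s: 27.75
tool_pos: [463.2, 369.5, 126.6]
orientation: [0.728, 0.685, -0.002, -0.0]
ft_force: [-0.9, 0.5, 0.2]
gripper_width: 85.3
```

```bash
python3 - <<'E'
from h import *
go([463.3,373,94],-3.4)
p=snap('wrist','w21')
for g in grips(p): print(g)
W=cloud(p); b,_=masks(p); m=b&(W[...,2]>95)&(W[...,2]<130); P=W[m]; print(len(P),np.median(P[:,2]),np.percentile(P[:,1],[1,50,99]),np.median(P[:,0]))
E
```

```text
t 27.75 pos [463.2 369.5 126.6] yang -3.46 z [-0.003 -0.002 -1.   ] w 85.3 F [-0.9  0.5  0.2] M [ 0.05  0.02 -0.03] J [ 0.56  0.58  1.75 -0.    0.82  0.62]
turn(tool) [-0.003   0.0024 -0.001 ] deg 0.23 shift now-axes [ 3.6 -0.1 32.6] final-axes [ 3.5 -0.1 32.6] len 32.8
([324.0, 277.0], [464.20001220703125, 376.8999938964844], 104.4, 11.1, np.float32(86.1))
5427 114.47562600962195 [321.33445267 379.03042337 423.49946033] 464.24460195966566
```

View pics/w21.png

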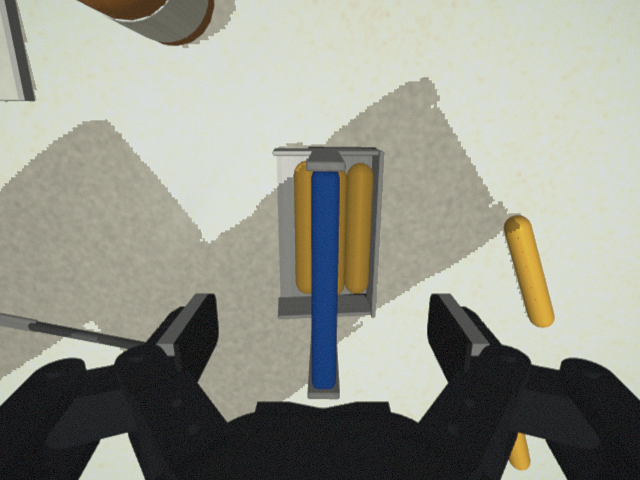

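>>> servo_tool:
  rows:
    - [85,2,0.5,15,0,0,0]
    - [85,1,0.3,12,0,0,0]
    - [85,0,0,5,0,0,0]
    - [85,0,0,0,0,0,0]
    - [85,0,0,0,0,0,0]

```text
time_s: 28.3
tool_pos: [464.9, 373.2, 97.2]
orientation: [0.728, 0.686, 0.0, 0.0]
ft_force: [-0.2, -0.1, -0.7]
gripper_width: 84.9
```

```bash
python3 - <<'E'
from h import *
go([464,372.5,94],-3.4)
E
```

```text
t 28.3 pos [464.9 373.2  97.2] yang -3.38 z [ 0.001  0.    -1.   ] w 84.9 F [-0.2 -0.1 -0.7] M [0.02 0.01 0.03] J [ 0.57  0.62  1.76 -0.    0.75  0.62]
turn(tool) [ 0.0007 -0.0002  0.0003] deg 0.05 shift now-axes [-0.7 -0.9  3.2] final-axes [-0.7 -0.9  3.2] len 3.4
```

>>> servo_tool:
  rows:
    - [85,-0.7,-0.8,2.5,0,0,0]
    - [85,0,0,0,0,0,0]
    - [0,0,0,0,0,0,0]
    - [0,0,0,0,0,0,0]
    - [0,0,0,0,0,0,0]
    - [0,0,0,0,0,0,0]
    - [0,0,0,0,0,0,0]
    - [0,0,0,0,0,0,0]
    - [0,0,0,0,0,0,0]
    - [0,0,0,0,0,0,0]
    - [0,0,0,0,0,0,0]
    - [0,0,0,0,0,0,0]

```text
time_s: 29.5
tool_pos: [464.1, 372.5, 94.7]
orientation: [0.728, 0.686, 0.0, 0.0]
ft_force: [-0.1, -1.7, 4.3]
gripper_width: 11.3
```

```bash
python3 - <<'E'
from h import *
st(); snap('wrist','w22')
E
```

```text
t 29.5 pos [464.1 372.5  94.7] yang -3.39 z [ 0.001  0.    -1.   ] w 11.3 F [-0.1 -1.7  4.3] M [-0.12 -0.05 -0.22] J [ 0.57  0.62  1.77 -0.    0.75  0.62]
```

>>> servo_tool:
  rows:
    - [0,0,0,-3,0,0,0]
    - [0,0,0,-7,0,0,0]
    - [0,0,0,-12,0,0,0]
    - [0,0,0,-16,0,0,0]
    - [0,0,0,-18,0,0,0]
    - [0,0,0,-18,0,0,0]
    - [0,0,0,-18,0,0,0]
    - [0,0,0,-18,0,0,0]
    - [0,0,0,-13,0,0,0]
    - [0,0,0,-8,0,0,0]
    - [0,0,0,-4,0,0,0]
    - [0,0,0,0,0,0,0]

```text
time_s: 30.75
tool_pos: [463.8, 372.4, 229.6]
orientation: [0.728, 0.686, 0.0, 0.0]
ft_force: [-0.6, -0.2, -8.3]
gripper_width: 10.7
```

```bash
python3 - <<'E'
from h import *
t=pour(11.5,29,0,Y=1.5); t[2]=230; print(t); go(t,2.1)
snap('wrist','w23')
E
```

```text
[615.91239992  -3.83160404 230.        ]
t 30.75 pos [463.8 372.4 229.6] yang -3.38 z [ 0.001  0.    -1.   ] w 10.7 F [-0.6 -0.2 -8.3] M [-0.01  0.05  0.03] J [ 0.57  0.46  1.65 -0.    1.04  0.62]
turn(tool) [ 0.0006 -0.0001 -0.0957] deg 5.48 shift now-axes [-3.666e+02  1.740e+02 -3.000e-01] final-axes [-381.5  138.2   -0.4] len 405.8
```

View pics/w23.png

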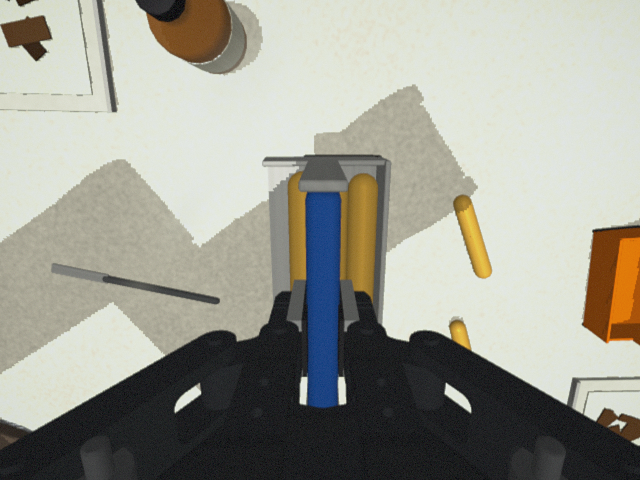

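>>> servo_tool:
  rows:
    - [0,0,0,0,0,0,-0.03]
    - [0,0,0,0,0,0,-0.036]
    - [0,0,0,0,0,0,-0.03]
    - [0,-6,2,0,0,0,0]
    - [0,-12,4,0,0,0,0]
    - [0,-19,6,0,0,0,0]
    - [0,-26,8,0,0,0,0]
    - [0,-32,10,0,0,0,0]
    - [0,-35,11,0,0,0,0]
    - [0,-35,11,0,0,0,0]
    - [0,-35,11,0,0,0,0]
    - [0,-35,11,0,0,0,0]

```text
time_s: 32.0
tool_pos: [546.8, 137.9, 229.7]
orientation: [0.694, 0.72, 0.0, 0.0]
ft_force: [0.9, 0.5, -8.6]
gripper_width: 11.0
```

>>> servo_tool:
  rows:
    - [0,-33,10,0,0,0,0]
    - [0,-30,9,0,0,0,0]
    - [0,-26,7,0,0,0,0]
    - [0,-22,6,0,0,0,0]
    - [0,-16,5,0,0,0,0]
    - [0,-11,3,0,0,0,0]
    - [0,-6,1,0,0,0,0]
    - [0,-2,0,0,0,0,0]
    - [0,0,0,0,0,0,0]

```text
time_s: 32.9
tool_pos: [592.7, -3.7, 229.6]
orientation: [0.694, 0.72, 0.0, 0.0]
ft_force: [-0.1, 0.4, -8.9]
gripper_width: 11.1
```

```bash
python3 - <<'E'
from h import *
t=pour(-11.5,31,3,Y=1.5); print(t); go(t,2.1,3)
p=snap('wrist','w24')
for u,v,z in [(325,158.5,176)]: print(rkinv(atz(p,u,v,z)))
E
```

```text
[588.57395063  -4.85794961 115.01416022]
t 32.9 pos [592.7  -3.7 229.6] yang 2.14 z [ 0.  0. -1.] w 11.1 F [-0.1  0.4 -8.9] M [-0.03  0.07  0.02] J [-0.12  0.45  1.65  0.    1.03 -0.16]
turn(tool) [-0.0521 -0.0003  0.0007] deg 2.98 shift now-axes [ -1.1  -4.2 114.5] final-axes [ -1.  -10.1 114.2] len 114.6
[22.5217985  59.56040584]
```

View pics/w24.png

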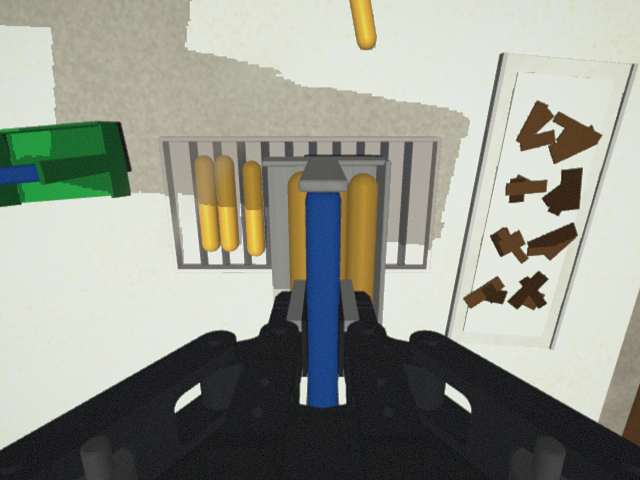

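>>> servo_tool:
  rows:
    - [0,-0.5,-1.4,8,0,0,0]
    - [0,-0.5,-1.4,15,0,0,0]
    - [0,0,-1.4,22,0,0,0]
    - [0,0,0,25,0,0,0]
    - [0,0,0,20,0,0,0]
    - [0,0,0,12,0,0,0]
    - [0,0,0,8,-0.017,0,0]
    - [0,0,0,4,-0.018,0,0]
    - [0,0,0,0,-0.017,0,0]
    - [0,0,0,0,0,0,0]

```text
time_s: 33.95
tool_pos: [588.7, -5.0, 115.8]
orientation: [0.694, 0.72, 0.019, 0.018]
ft_force: [-1.2, -0.4, -8.3]
gripper_width: 11.1
```

```bash
python3 - <<'E'
from h import *
go(pour(-11.5,29.5,6,Y=1.5),2.1,6); snap('wrist','w25')
E
```

```text
t 33.95 pos [588.7  -5.  115.8] yang 2.14 z [ 0.053  0.002 -0.999] w 11.1 F [-1.2 -0.4 -8.3] M [ 0.04  0.17 -0.  ] J [-0.12  0.57  1.8   0.01  0.71 -0.17]
turn(tool) [-0.0516 -0.0001  0.0006] deg 2.96 shift now-axes [ 0.1 -4.6  0.7] final-axes [ 0.1 -4.7  0.5] len 4.7
```

View pics/w25.png

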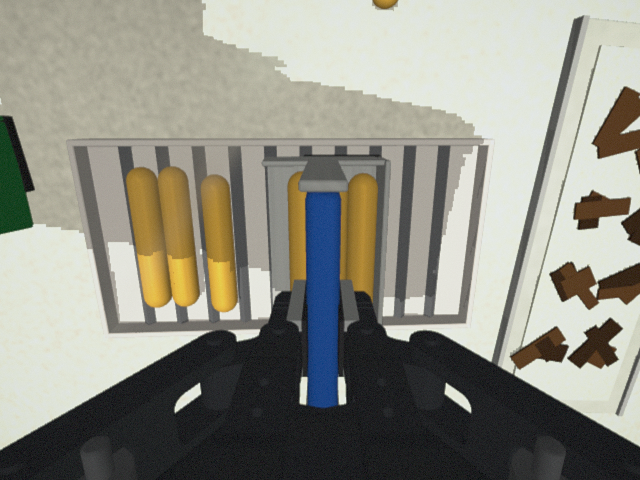

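>>> servo_tool:
  rows:
    - [0,0,-2.3,0.4,-0.026,0,0]
    - [0,0,-2.3,0.3,-0.026,0,0]
    - [0,0,-2.2,-0.5,-0.026,0,0]
    - [0,0,-2.2,-0.5,-0.026,0,0]
    - [0,0,0,0,0,0,0]

```text
time_s: 34.5
tool_pos: [579.4, -5.5, 115.5]
orientation: [0.692, 0.718, 0.056, 0.054]
ft_force: [-0.9, -0.5, -8.0]
gripper_width: 11.0
```

```bash
python3 - <<'E'
from h import *
tr(); go(pour(-11.5,29,9,Y=1.5),2.1,9)
E
```

```text
185 [(198, 225), (286, 298), (349, 375)]
225 [(200, 229), (287, 304), (341, 374)]
250 [(203, 231), (287, 305), (341, 373)]
t 34.55 pos [579.8  -5.5 115.5] yang 2.12 z [ 0.156  0.006 -0.988] w 11.1 F [ 0.   0.8 -8. ] M [-0.02  0.44 -0.01] J [-0.13  0.54  1.89  0.05  0.56 -0.21]
t 34.55 pos [579.8  -5.5 115.5] yang 2.12 z [ 0.156  0.006 -0.988] w 11.1 F [ 0.   0.8 -8. ] M [-0.02  0.44 -0.01] J [-0.13  0.54  1.89  0.05  0.56 -0.21]
turn(tool) [-0.0008 -0.0001  0.0003] deg 0.05 shift now-axes [ 0.3 -0.2 -0. ] final-axes [ 0.3 -0.2 -0. ] len 0.4
```

>>> servo_tool:
  rows:
    - [0,0,0,0,0,0,0]
    - [0,0,0,0,0,0,0]

```text
time_s: 34.75
tool_pos: [580.2, -5.5, 115.2]
orientation: [0.692, 0.718, 0.056, 0.054]
ft_force: [-0.1, 0.3, -9.1]
gripper_width: 11.3
```

```bash
python3 - <<'E'
from h import *
tr()
E
```

```text
185 [(197, 223), (278, 298), (348, 368)]
225 [(199, 228), (280, 304), (341, 367)]
250 [(202, 229), (280, 305), (341, 366)]
t 34.8 pos [580.1  -5.5 115.1] yang 2.12 z [ 0.156  0.006 -0.988] w 11.1 F [-0.2 -1.4 -8.7] M [-0.02  0.34 -0.04] J [-0.13  0.54  1.89  0.05  0.56 -0.21]
```

>>> servo_tool:
  rows:
    - [0,0,0,0,0,0,0]
    - [0,0,0,0,0,0,0]
    - [0,0,0,0,0,0,0]

```text
time_s: 35.1
tool_pos: [579.9, -5.5, 115.0]
orientation: [0.692, 0.718, 0.056, 0.054]
ft_force: [0.2, 0.8, -7.1]
gripper_width: 11.1
```

```bash
python3 - <<'E'
from h import *
tr()
E
```

```text
185 [(197, 224), (269, 297), (348, 359)]
225 [(199, 228), (270, 299), (301, 304), (341, 358)]
250 [(202, 230), (271, 299), (301, 305), (341, 357)]
t 35.15 pos [579.9  -5.5 115. ] yang 2.12 z [ 0.156  0.006 -0.988] w 10.8 F [-0.4 -0.7 -8.4] M [0.   0.33 0.06] J [-0.13  0.54  1.89  0.05  0.55 -0.21]
```

>>> servo_tool:
  rows:
    - [0,0,0,0,0,0,0]
    - [0,0,0,0,0,0,0]
    - [0,0,0,0,0,0,0]
    - [0,0,0,0,0,0,0]

```text
time_s: 35.55
tool_pos: [579.9, -5.6, 115.1]
orientation: [0.692, 0.718, 0.056, 0.054]
ft_force: [-0.7, -0.1, -7.8]
gripper_width: 10.9
```

```bash
python3 - <<'E'
from h import *
tr()
E
```

```text
185 [(197, 224), (253, 282), (287, 297)]
225 [(199, 228), (255, 284), (286, 304), (341, 344)]
250 [(202, 230), (256, 284), (287, 305), (341, 344)]
t 35.6 pos [579.9  -5.6 115.1] yang 2.12 z [ 0.156  0.006 -0.988] w 10.8 F [ 0.3  0.9 -8.5] M [0.01 0.25 0.04] J [-0.13  0.54  1.89  0.05  0.55 -0.21]
```

Same state as before the first release: one hold row, then tip back.

>>> servo_tool:
  rows:
    - [0,0,0,0,0,0,0]
    - [0,0,3,0.8,0.0435,0,0]
    - [0,0,3,0.8,0.0435,0,0]
    - [0,0,1.5,0,0.0175,0,0]

```text
time_s: 36.0
tool_pos: [588.3, -5.3, 114.6]
orientation: [0.694, 0.72, 0.019, 0.018]
ft_force: [-0.1, -0.1, -5.6]
gripper_width: 10.5
```

```bash
python3 - <<'E'
from h import *
tr('w26')
E
```

```text
185 [(201, 228), (244, 267), (278, 297)]
225 [(204, 231), (247, 269), (278, 304)]
250 [(207, 233), (248, 270), (279, 305)]
t 36.05 pos [588.4  -5.3 114.6] yang 2.12 z [ 0.052  0.002 -0.999] w 11.1 F [ 1.   0.2 -5.1] M [0.01 0.03 0.01] J [-0.12  0.58  1.8   0.01  0.71 -0.17]
```

View pics/w26.png

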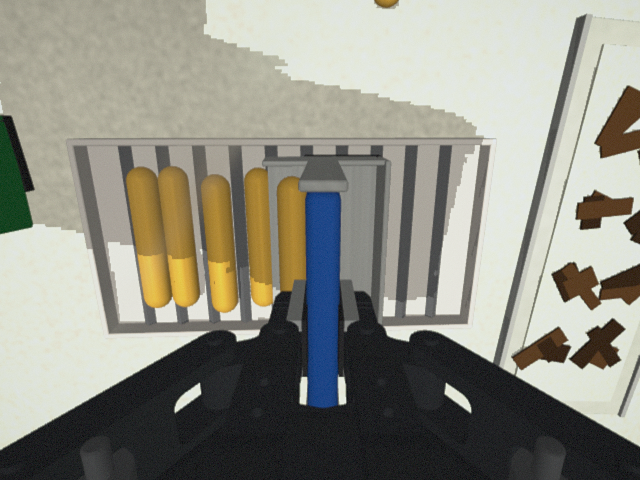

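Bar 1 sits in groove -23. Now I'll retreat one groove, level.

>>> servo_tool:
  rows:
    - [0,0,1.5,0,0.0175,0,0]
    - [0,0,3.5,0,0.0175,0,0]
    - [0,0,5,0,0,0,0]
    - [0,0,6.5,0,0,0,0]
    - [0,0,5,0,0,0,0]
    - [0,0,3.5,0,0,0,0]
    - [0,0,2,0,0,0,0]
    - [0,0,0,0,0,0,0]

```text
time_s: 36.85
tool_pos: [614.6, -4.2, 114.9]
orientation: [0.694, 0.72, 0.006, 0.006]
ft_force: [-0.0, 0.4, -6.0]
gripper_width: 10.7
```

```bash
python3 - <<'E'
from h import *
tr('w27');go(pour(11.5,29,9,Y=1.5),2.1,9)
E
```

```text
185 [(209, 236), (348, 377)]
225 [(195, 198), (212, 239), (341, 375)]
250 [(195, 200), (214, 241), (341, 374)]
t 36.9 pos [614.4  -4.2 114.9] yang 2.12 z [ 0.017  0.001 -1.   ] w 11.1 F [-0.6 -0.2 -6.3] M [-0.06  0.11 -0.  ] J [-0.12  0.61  1.72  0.    0.8  -0.16]
t 36.9 pos [614.4  -4.2 114.9] yang 2.12 z [ 0.017  0.001 -1.   ] w 11.1 F [-0.6 -0.2 -6.3] M [-0.06  0.11 -0.  ] J [-0.12  0.61  1.72  0.    0.8  -0.16]
turn(tool) [-0.1403 -0.0002  0.0004] deg 8.04 shift now-axes [  0.3 -11.7  -0.9] final-axes [  0.3 -11.5  -2.5] len 11.8
```

>>> servo_tool:
  rows:
    - [0,0,-3,0,-0.035,0,0]
    - [0,0,-3,-0.4,-0.035,0,0]
    - [0,0,-3,-0.6,-0.035,0,0]
    - [0,0,-2.7,-0.8,-0.035,0,0]
    - [0,0,0,0,0,0,0]
    - [0,0,0,0,0,0,0]
    - [0,0,0,0,0,0,0]
    - [0,0,0,0,0,0,0]
    - [0,0,0,0,0,0,0]

```text
time_s: 37.8
tool_pos: [602.8, -4.7, 115.9]
orientation: [0.692, 0.718, 0.056, 0.054]
ft_force: [0.1, -0.5, -7.4]
gripper_width: 11.0
```

```bash
python3 - <<'E'
from h import *
tr()
E
```

```text
185 [(203, 232), (348, 361)]
225 [(207, 235), (301, 304), (341, 360)]
250 [(209, 237), (302, 305), (341, 359)]
t 37.85 pos [602.7  -4.7 115.9] yang 2.13 z [ 0.156  0.006 -0.988] w 10.9 F [-1.1 -0.7 -6.5] M [-0.02  0.32  0.03] J [-0.13  0.57  1.83  0.05  0.59 -0.2 ]
```

>>> servo_tool:
  rows:
    - [0,0,0,0,0,0,0]
    - [0,0,0,0,0,0,0]
    - [0,0,0,0,0,0,0]
    - [0,0,0,0,0,0,0]
    - [0,0,0,0,0,0,0]

```text
time_s: 38.35
tool_pos: [602.6, -4.7, 116.0]
orientation: [0.692, 0.718, 0.057, 0.054]
ft_force: [-0.3, 0.1, -6.8]
gripper_width: 10.7
```

```bash
python3 - <<'E'
from h import *
tr()
E
```

```text
185 [(204, 232), (281, 297)]
225 [(207, 235), (281, 304), (341, 342)]
250 [(210, 237), (282, 305), (341, 342)]
t 38.4 pos [602.7  -4.7 116. ] yang 2.12 z [ 0.156  0.006 -0.988] w 11.3 F [-0.5  0.  -6.3] M [0.02 0.3  0.02] J [-0.13  0.57  1.83  0.05  0.59 -0.2 ]
```

>>> servo_tool:
  rows:
    - [0,0,0,0,0,0,0]
    - [0,0,0,0,0,0,0]
    - [0,0,0,0,0,0,0]
    - [0,0,0,0,0,0,0]
    - [0,0,0,0,0,0,0]

```text
time_s: 38.9
tool_pos: [602.7, -4.7, 116.0]
orientation: [0.692, 0.718, 0.057, 0.054]
ft_force: [-0.3, 0.0, -6.3]
gripper_width: 11.2
```

```bash
python3 - <<'E'
from h import *
tr()
E
```

```text
185 [(204, 232), (254, 281), (289, 297)]
225 [(207, 235), (255, 284), (289, 304)]
250 [(210, 237), (256, 284), (290, 305)]
t 38.95 pos [602.7  -4.7 116. ] yang 2.12 z [ 0.156  0.006 -0.988] w 11.2 F [ 0.1  0.6 -7.2] M [0.02 0.21 0.  ] J [-0.13  0.57  1.83  0.05  0.59 -0.2 ]
```

>>> servo_tool:
  rows:
    - [0,0,0,0,0,0,0]
    - [0,0,3,0.8,0.0435,0,0]
    - [0,0,3,0.8,0.0435,0,0]
    - [0,0,1.5,0,0.0175,0,0]

```text
time_s: 39.35
tool_pos: [611.0, -4.5, 115.5]
orientation: [0.694, 0.72, 0.019, 0.018]
ft_force: [0.4, -0.2, -4.1]
gripper_width: 11.2
```

```bash
python3 - <<'E'
from h import *
tr('w28')
E
```

```text
185 [(203, 231), (234, 261), (276, 297)]
225 [(195, 197), (207, 234), (236, 263), (277, 304)]
250 [(195, 199), (209, 236), (238, 264), (278, 304)]
t 39.4 pos [611.2  -4.4 115.4] yang 2.13 z [ 0.052  0.002 -0.999] w 10.5 F [-0.3  0.  -5.1] M [-0.    0.02 -0.07] J [-0.12  0.6   1.75  0.01  0.74 -0.16]
```

View pics/w28.png

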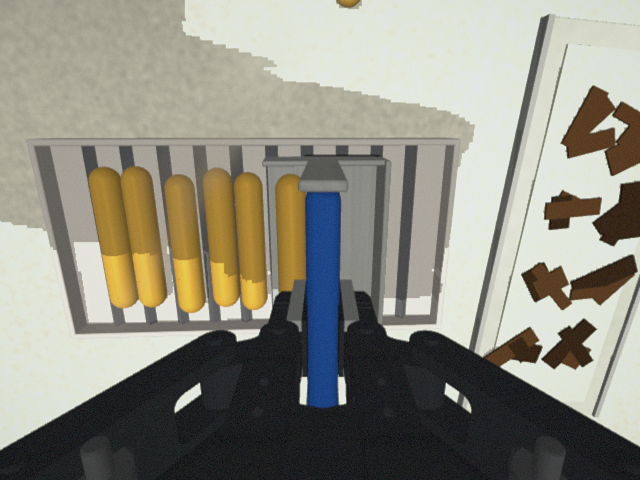

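>>> servo_tool:
  rows:
    - [0,0,1.5,0,0.0175,0,0]
    - [0,0,3.5,0,0.0175,0,0]
    - [0,0,5,0,0,0,0]
    - [0,0,6.5,0,0,0,0]
    - [0,0,5,0,0,0,0]
    - [0,0,3.5,0,0,0,0]
    - [0,0,2,0,0,0,0]
    - [0,0,0,0,0,0,0]

```text
time_s: 40.2
tool_pos: [637.4, -3.4, 115.8]
orientation: [0.694, 0.72, 0.006, 0.006]
ft_force: [-0.3, -0.2, -4.6]
gripper_width: 11.2
```

```bash
python3 - <<'E'
from h import *
tr('w29');go(pour(34.5,29,9,Y=1.5),2.1,9)
E
```

```text
185 [(195, 196), (198, 225), (348, 377)]
225 [(195, 200), (202, 229), (347, 375)]
250 [(195, 230), (347, 374)]
t 40.25 pos [637.2  -3.4 115.8] yang 2.12 z [ 0.017  0.001 -1.   ] w 10.7 F [-0.7  0.6 -4.6] M [ 0.04  0.14 -0.04] J [-0.11  0.64  1.66  0.    0.83 -0.15]
t 40.25 pos [637.2  -3.4 115.8] yang 2.12 z [ 0.017  0.001 -1.   ] w 10.7 F [-0.7  0.6 -4.6] M [ 0.04  0.14 -0.04] J [-0.11  0.64  1.66  0.    0.83 -0.15]
turn(tool) [-1.397e-01 -1.000e-04  3.000e-04] deg 8.01 shift now-axes [  0.4 -11.6   0.1] final-axes [  0.4 -11.5  -1.6] len 11.6
```

View pics/w29.png

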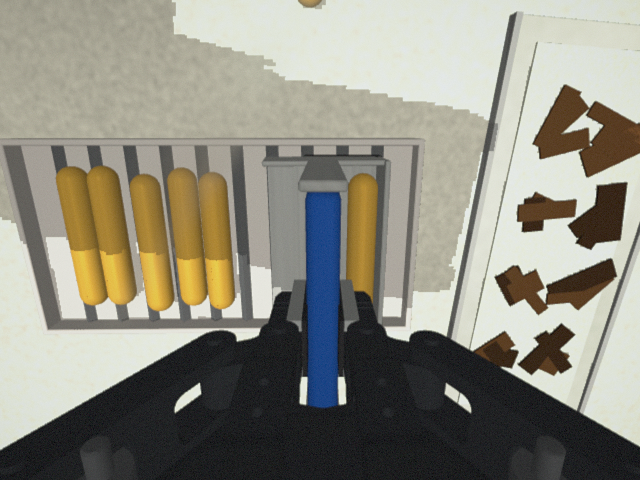

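>>> servo_tool:
  rows:
    - [0,0,-3,0,-0.035,0,0]
    - [0,0,-3,-0.2,-0.035,0,0]
    - [0,0,-3,-0.3,-0.035,0,0]
    - [0,0,-1,-0.2,-0.0125,0,0]
    - [0,0,0,0,0,0,0]
    - [0,0,0,0,0,0,0]

```text
time_s: 40.85
tool_pos: [627.5, -3.8, 116.1]
orientation: [0.692, 0.718, 0.048, 0.047]
ft_force: [0.2, 0.2, -4.3]
gripper_width: 10.9
```

```bash
python3 - <<'E'
from h import *
tr()
E
```

```text
185 [(195, 221), (348, 375)]
225 [(196, 224), (346, 374)]
250 [(195, 197), (199, 226), (345, 372)]
t 40.9 pos [627.5  -3.8 116.1] yang 2.12 z [ 0.134  0.005 -0.991] w 10.8 F [-0.1 -0.1 -4.6] M [-0.01  0.29 -0.03] J [-0.12  0.6   1.76  0.03  0.65 -0.18]
```

>>> servo_tool:
  rows:
    - [0,0,0,0,0,0,0]
    - [0,0,0,0,0,0,0]
    - [0,0,0,0,0,0,0]
    - [0,0,0,0,0,0,0]

```text
time_s: 41.3
tool_pos: [627.3, -3.8, 115.9]
orientation: [0.692, 0.718, 0.049, 0.047]
ft_force: [0.0, 0.2, -5.4]
gripper_width: 10.8
```

```bash
python3 - <<'E'
from h import *
tr()
E
```

```text
185 [(195, 221), (348, 375)]
225 [(197, 225), (346, 374)]
250 [(195, 197), (199, 226), (345, 372)]
t 41.35 pos [627.2  -3.8 115.9] yang 2.12 z [ 0.134  0.005 -0.991] w 11.1 F [ 0.4  0.2 -5.2] M [-0.03  0.26 -0.01] J [-0.12  0.6   1.76  0.03  0.65 -0.18]
```

>>> servo_tool:
  rows:
    - [0,0,-1.2,-0.4,-0.015,0,0]
    - [0,0,0,0,0,0,0]
    - [0,0,0,0,0,0,0]
    - [0,0,0,0,0,0,0]

```text
time_s: 41.75
tool_pos: [626.0, -3.8, 116.3]
orientation: [0.692, 0.718, 0.054, 0.052]
ft_force: [-0.2, 0.0, -4.8]
gripper_width: 10.9
```

```bash
python3 - <<'E'
from h import *
tr()
E
```

```text
185 [(195, 221), (348, 370)]
225 [(196, 224), (341, 369)]
250 [(195, 196), (199, 226), (341, 368)]
t 41.8 pos [626.   -3.8 116.3] yang 2.12 z [ 0.149  0.006 -0.989] w 11.3 F [ 0.9 -0.5 -4.4] M [-0.01  0.29 -0.01] J [-0.12  0.59  1.77  0.04  0.63 -0.19]
```

>>> servo_tool:
  rows:
    - [0,0,0,0,0,0,0]
    - [0,0,0,0,0,0,0]
    - [0,0,0,0,0,0,0]
    - [0,0,0,0,0,0,0]
    - [0,0,0,0,0,0,0]
    - [0,0,0,0,0,0,0]

```text
time_s: 42.4
tool_pos: [626.0, -3.8, 116.2]
orientation: [0.692, 0.718, 0.054, 0.052]
ft_force: [0.0, -0.3, -4.4]
gripper_width: 11.3
```

```bash
python3 - <<'E'
from h import *
tr()
E
```

```text
185 [(195, 221), (348, 370)]
225 [(196, 224), (341, 368)]
250 [(195, 197), (199, 226), (341, 368)]
t 42.45 pos [626.   -3.8 116.2] yang 2.12 z [ 0.149  0.006 -0.989] w 11.2 F [-0.7 -0.4 -4.1] M [0.04 0.3  0.01] J [-0.12  0.59  1.77  0.04  0.63 -0.19]
```

>>> servo_tool:
  rows:
    - [0,0,-1.2,-0.4,-0.015,0,0]
    - [0,0,0,0,0,0,0]
    - [0,0,0,0,0,0,0]
    - [0,0,0,0,0,0,0]
    - [0,0,0,0,0,0,0]

```text
time_s: 42.95
tool_pos: [624.8, -3.9, 116.5]
orientation: [0.692, 0.718, 0.059, 0.057]
ft_force: [-0.2, 0.5, -3.9]
gripper_width: 11.0
```

```bash
python3 - <<'E'
from h import *
tr()
E
```

```text
185 [(195, 220), (348, 353)]
225 [(195, 224), (341, 353)]
250 [(195, 196), (198, 226), (341, 352)]
t 43.0 pos [624.8  -3.9 116.4] yang 2.12 z [ 0.164  0.006 -0.986] w 10.7 F [-0.4 -0.2 -4.3] M [-0.05  0.26  0.03] J [-0.12  0.59  1.78  0.05  0.61 -0.19]
```

>>> servo_tool:
  rows:
    - [0,0,0,0,0,0,0]
    - [0,0,0,0,0,0,0]
    - [0,0,0,0,0,0,0]
    - [0,0,0,0,0,0,0]
    - [0,0,0,0,0,0,0]
    - [0,0,0,0,0,0,0]
    - [0,0,0,0,0,0,0]

```text
time_s: 43.7
tool_pos: [624.7, -3.9, 116.4]
orientation: [0.692, 0.718, 0.059, 0.057]
ft_force: [-0.2, 0.3, -4.0]
gripper_width: 10.8
```

```bash
python3 - <<'E'
from h import *
tr('w30')
E
```

```text
185 [(195, 220), (256, 284)]
225 [(196, 224), (257, 286)]
250 [(195, 196), (198, 226), (258, 287)]
t 43.75 pos [624.8  -3.9 116.4] yang 2.12 z [ 0.164  0.006 -0.986] w 10.9 F [ 0.   0.4 -3.5] M [-0.02  0.19  0.02] J [-0.12  0.59  1.78  0.05  0.61 -0.19]
```

>>> servo_tool:
  rows:
    - [0,0,0,0,0,0,0]
    - [0,0,0,0,0,0,0]
    - [0,0,0,0,0,0,0]
    - [0,0,4,-1,0,0,0]
    - [0,0,6,-2,0,0,0]

```text
time_s: 44.25
tool_pos: [634.4, -3.5, 121.2]
orientation: [0.692, 0.718, 0.059, 0.057]
ft_force: [-0.1, 0.2, -2.4]
gripper_width: 11.2
```

```bash
python3 - <<'E'
from h import *
tr('w31');pcrop('s31')
E
```

```text
185 [(195, 205), (226, 253)]
225 [(195, 209), (229, 255)]
250 [(195, 212), (231, 257)]
t 44.3 pos [635.7  -3.6 121.9] yang 2.11 z [ 0.166  0.006 -0.986] w 11.2 F [ 0.6 -1.1 -1.8] M [-0.01  0.13  0.01] J [-0.12  0.59  1.75  0.04  0.63 -0.19]
```

View pics/w31.png

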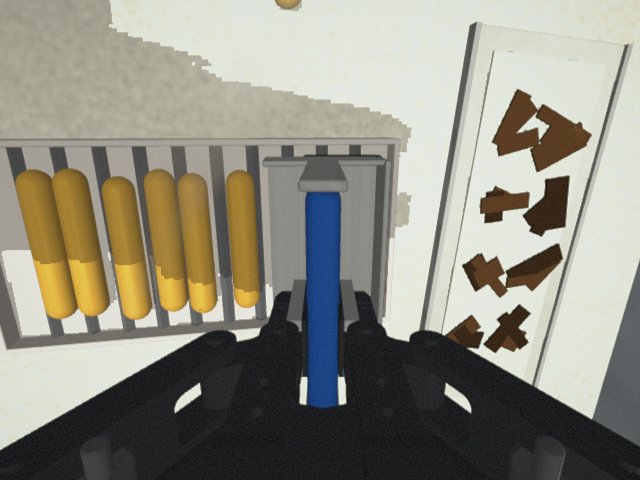

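View pics/s31.png

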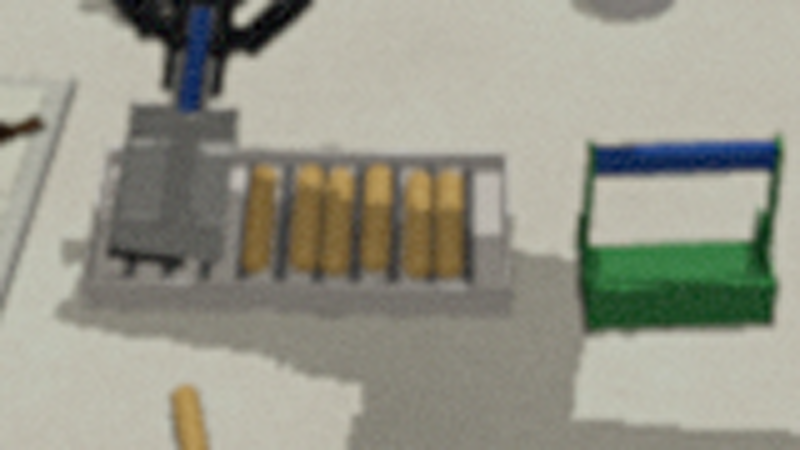

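>>> servo_tool:
  rows:
    - [0,0,0,-15,0.03,0,0]
    - [0,0,0,-25,0.05,0,0]
    - [0,0,0,-32,0.05,0,0]
    - [0,0,0,-32,0.035,0,0]
    - [0,0,0,-30,0,0,0]
    - [0,0,0,-20,0,0,0]
    - [0,0,0,-12,0,0,0]
    - [0,0,0,0,0,0,0]

```text
time_s: 45.15
tool_pos: [624.8, -3.9, 287.8]
orientation: [0.694, 0.72, 0.001, 0.001]
ft_force: [0.1, 0.8, -3.3]
gripper_width: 11.1
```

```bash
python3 - <<'E'
from h import *
go([441,-277,289],-61)
E
```

```text
t 45.15 pos [624.8  -3.9 287.8] yang 2.12 z [ 0.002 -0.    -1.   ] w 11.1 F [ 0.1  0.8 -3.3] M [0.   0.02 0.05] J [-0.11  0.45  1.5   0.    1.19 -0.15]
turn(tool) [ 2.4000e-03 -1.1000e-03  1.1017e+00] deg 63.12 shift now-axes [-266.1 -193.8   -1.6] final-axes [-293.1  149.8   -1.2] len 329.2
```

>>> servo_tool:
  rows:
    - [0,0,0,0,0,0,0.06]
    - [0,0,0,0,0,0,0.11]
    - [0,0,0,0,0,0,0.13]
    - [0,0,0,0,0,0,0.13]
    - [0,0,0,0,0,0,0.13]
    - [0,0,0,0,0,0,0.13]
    - [0,0,0,0,0,0,0.13]
    - [0,0,0,0,0,0,0.13]
    - [0,0,0,0,0,0,0.1]
    - [0,0,0,0,0,0,0.05]

```text
time_s: 46.15
tool_pos: [624.1, -3.9, 284.7]
orientation: [0.968, 0.249, -0.001, -0.0]
ft_force: [0.2, 0.8, -2.9]
gripper_width: 11.4
```

>>> servo_tool:
  rows:
    - [0,-12,6,0,0,0,0]
    - [0,-24,12,0,0,0,0]
    - [0,-32,17,0,0,0,0]
    - [0,-36,18,0,0,0,0]
    - [0,-36,18,0,0,0,0]
    - [0,-36,18,0,0,0,0]
    - [0,-36,18,0,0,0,0]
    - [0,-32,17,0,0,0,0]
    - [0,-24,13,0,0,0,0]
    - [0,-15,8,0,0,0,0]
    - [0,-8,4,0,0,0,0]
    - [0,-2,1,0,0,0,0]

```text
time_s: 47.35
tool_pos: [440.6, -278.0, 285.9]
orientation: [0.968, 0.251, -0.0, -0.0]
ft_force: [-0.8, 0.7, -3.8]
gripper_width: 11.1
```

>>> servo_tool:
  rows:
    - [0,0,0,0,0,0,0]

```text
time_s: 47.45
tool_pos: [441.3, -277.2, 286.1]
orientation: [0.968, 0.251, -0.0, -0.0]
ft_force: [0.5, -0.3, -2.3]
gripper_width: 10.8
```

```bash
python3 - <<'E'
from h import *
o,q=st(); p=snap('wrist','w32'); W=cloud(p)
p2=snap('side'); cv2.imwrite('pics/s32.png',cv2.resize(p2['color'][90:250,200:420],None,fx=3.6,fy=3.6,interpolation=cv2.INTER_CUBIC))
# prongs: points z 245..280 in tool frame with y>60
T=q.inv().apply(W.reshape(-1,3)-o['tool_pos']).reshape(480,640,3)
m=(W[...,2]>247)&(W[...,2]<258)&(T[...,1]>95)&(T[...,1]<155)
x=T[m][:,0]; h,e=np.histogram(x,bins=np.arange(-150,200,5)); print([(int(a),int(n)) for a,n in zip(e,h) if n>10])
E
```

```text
t 47.45 pos [ 441.3 -277.2  286.1] yang -60.89 z [-0.  0. -1.] w 10.8 F [ 0.5 -0.3 -2.3] M [-0.02  0.01 -0.03] J [-0.69  0.29  1.75  0.    1.1   0.37]
[(-40, 181), (-35, 1322), (-30, 201), (25, 667), (30, 1211), (115, 361), (120, 239)]
```

View pics/w32.png

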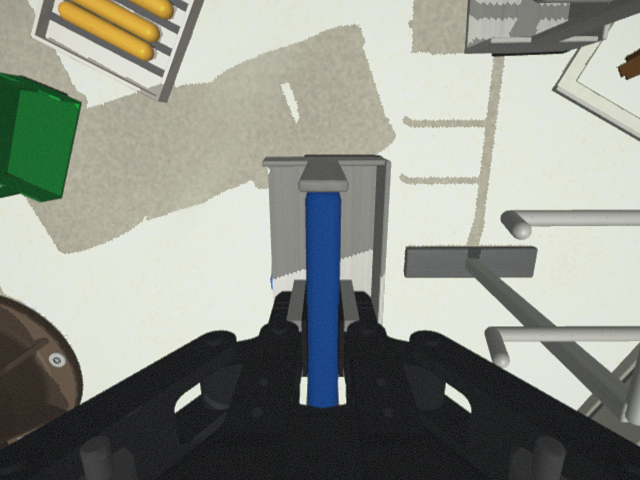

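View pics/s32.png

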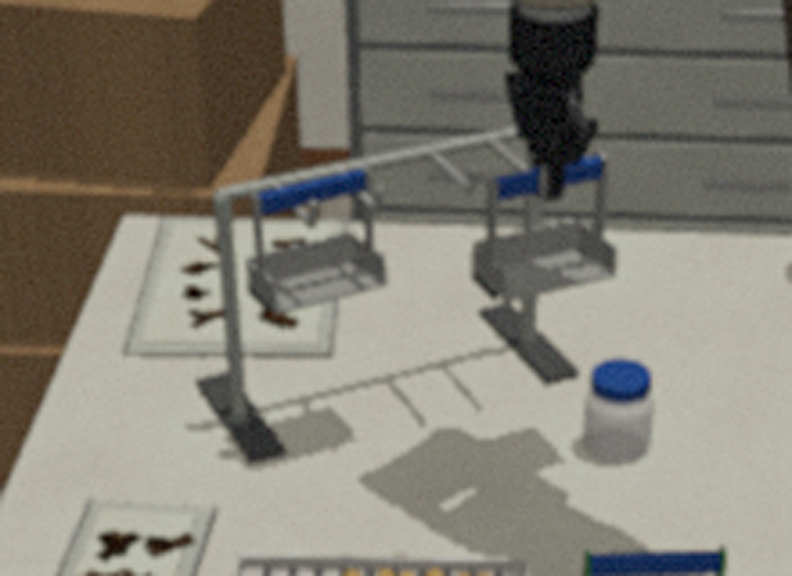

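>>> servo_tool:
  rows:
    - [0,-0.5,6,-1,0,0,0]
    - [0,-0.5,12,-1,0,0,0]
    - [0,0,16,0,0,0,0]
    - [0,0,16,0,0,0,0]
    - [0,0,16,0,0,0,0]
    - [0,0,16,0,0,0,0]
    - [0,0,16,0,0,0,0]
    - [0,0,13,0,0,0,0]
    - [0,0,9,0,0,0,0]
    - [0,0,5,0,0,0,0]
    - [0,0,1,0,0,0,0]
    - [0,0,0,0,0,0,0]

```text
time_s: 48.75
tool_pos: [501.7, -387.9, 288.4]
orientation: [0.968, 0.251, -0.0, -0.0]
ft_force: [-0.3, 0.8, -3.5]
gripper_width: 10.9
```

```bash
python3 - <<'E'
from h import *
st(); snap('wrist','w33')
E
```

```text
t 48.75 pos [ 501.7 -387.9  288.4] yang -60.9 z [-0.  0. -1.] w 10.9 F [-0.3  0.8 -3.5] M [ 0.    0.01 -0.01] J [-0.76  0.46  1.47  0.    1.21  0.3 ]
```

View pics/w33.png

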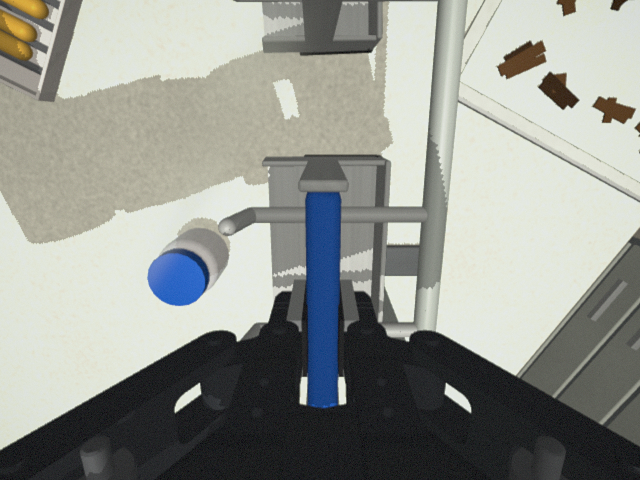

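Lower to contact: 288.4 → about 255.

>>> servo_tool:
  rows:
    - [0,0,0,5,0,0,0]
    - [0,0,0,8,0,0,0]
    - [0,0,0,8,0,0,0]
    - [0,0,0,6,0,0,0]
    - [0,0,0,3,0,0,0]
    - [0,0,0,1.5,0,0,0]
    - [0,0,0,1,0,0,0]
    - [0,0,0,0,0,0,0]

```text
time_s: 49.6
tool_pos: [501.8, -388.1, 256.0]
orientation: [0.968, 0.251, 0.0, 0.0]
ft_force: [0.9, -0.3, -3.1]
gripper_width: 11.0
```

>>> servo_tool:
  rows:
    - [0,0,0,0.8,0,0,0]
    - [0,0,0,0,0,0,0]

```text
time_s: 49.8
tool_pos: [501.7, -388.0, 255.2]
orientation: [0.968, 0.251, 0.0, 0.0]
ft_force: [-0.3, -0.8, -2.6]
gripper_width: 10.7
```

>>> servo_tool:
  rows:
    - [0,0,0,0.8,0,0,0]
    - [0,0,0,0,0,0,0]

```text
time_s: 50.0
tool_pos: [501.8, -388.1, 254.7]
orientation: [0.968, 0.251, 0.0, 0.0]
ft_force: [0.7, 0.5, 0.3]
gripper_width: 11.2
```

>>> servo_tool:
  rows:
    - [0,0,0,0.4,0,0,0]
    - [0,0,0,0,0,0,0]

```text
time_s: 50.2
tool_pos: [501.8, -388.1, 254.6]
orientation: [0.968, 0.251, 0.0, 0.0]
ft_force: [-2.0, 1.9, 5.6]
gripper_width: 11.3
```

>>> servo_tool:
  rows:
    - [16,0,0,-0.4,0,0,0]
    - [20,0,0,0,0,0,0]
    - [25,0,0,0,0,0,0]
    - [32,0,0,0,0,0,0]
    - [32,0,0,0,0,0,0]

```text
time_s: 50.7
tool_pos: [501.7, -388.0, 254.2]
orientation: [0.968, 0.251, -0.0, -0.0]
ft_force: [0.5, 0.8, 0.2]
gripper_width: 32.0
```

```bash
python3 - <<'E'
from h import *
st(); p=snap('wrist','w34'); hang(p,280,360)
E
```

```text
t 50.7 pos [ 501.7 -388.   254.2] yang -60.91 z [-0.  0. -1.] w 32.0 F [0.5 0.8 0.2] M [-0.    0.02 -0.01] J [-0.76  0.49  1.52  0.    1.13  0.3 ]
hang n 6823 z 274.4 ys [220.4 301.8] 582.8
```

View pics/w34.png

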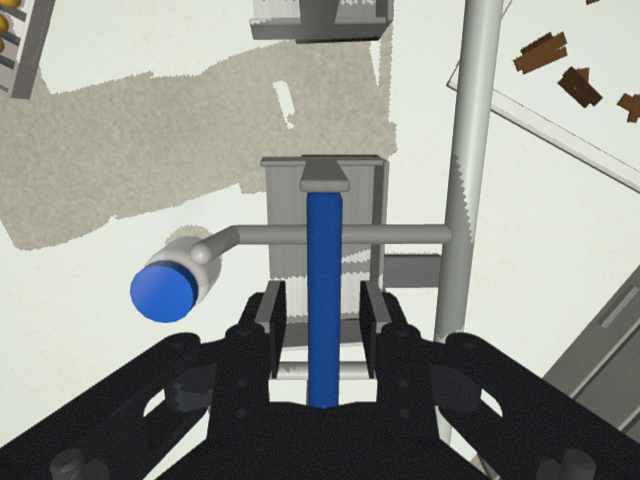

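>>> servo_tool:
  rows:
    - [32,0,0,-3,0,0,0]
    - [32,0,0,-6,0,0,0]
    - [32,0,0,-12,0,0,0]
    - [32,0,0,-20,0,0,0]
    - [32,0,0,-30,0,0,0]
    - [32,0,0,-30,0,0,0]
    - [32,0,0,-20,0,0,0]
    - [32,0,0,0,0,0,0]

```text
time_s: 51.55
tool_pos: [502.1, -388.3, 379.4]
orientation: [0.968, 0.251, 0.002, 0.003]
ft_force: [0.4, -0.8, -0.1]
gripper_width: 31.7
```

```bash
python3 - <<'E'
from h import *
st(); p=snap('wrist','w35'); hang(p,280,360); 
E
```

```text
t 51.55 pos [ 502.1 -388.3  379.4] yang -60.9 z [ 0.004 -0.004 -1.   ] w 31.7 F [ 0.4 -0.8 -0.1] M [-0.01  0.01 -0.02] J [-0.76  0.41  1.33  0.    1.4   0.3 ]
hang n 3006 z 274.4 ys [199.1 394.4] 582.5
```

View pics/w35.png

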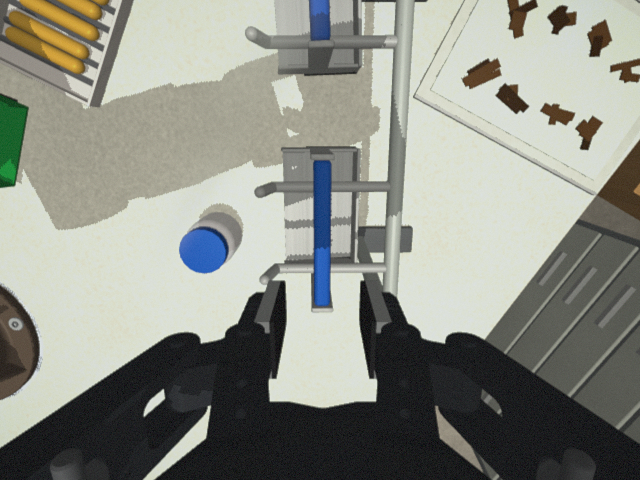

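>>> servo_tool:
  rows:
    - [60,0,0,0,0,0,-0.06]
    - [60,0,0,0,0,0,-0.12]
    - [60,0,0,0,0,0,-0.14]
    - [60,0,0,0,0,0,-0.14]
    - [60,0,0,0,0,0,-0.14]
    - [60,0,0,0,0,0,-0.14]
    - [60,0,0,0,0,0,-0.14]
    - [60,0,0,0,0,0,-0.14]
    - [60,0,0,0,0,0,-0.14]
    - [60,0,0,0,0,0,-0.11]
    - [60,0,0,0,0,0,-0.055]
    - [60,0,0,0,0,0,0]

```text
time_s: 52.8
tool_pos: [501.6, -387.9, 374.3]
orientation: [0.608, 0.794, 0.0, -0.001]
ft_force: [-0.3, -0.3, 0.2]
gripper_width: 60.1
```

```bash
python3 - <<'E'
from h import *
go([616,184,240],15)
E
```

```text
t 52.8 pos [ 501.6 -387.9  374.3] yang 15.05 z [-0.001  0.001 -1.   ] w 60.1 F [-0.3 -0.3  0.2] M [ 0.   -0.04 -0.02] J [-0.76  0.41  1.33  0.    1.4  -1.03]
turn(tool) [-0.0008 -0.0015  0.0009] deg 0.11 shift now-axes [522.3 259.1 134.9] final-axes [522.8 258.5 134.3] len 598.4
```

>>> servo_tool:
  rows:
    - [60,20,10,0,0,0,0]
    - [60,34,17,0,0,0,0]
    - [60,42,21,0,0,0,0]
    - [60,42,21,0,0,0,0]
    - [60,42,21,0,0,0,0]
    - [60,42,21,0,0,0,0]
    - [60,42,21,10,0,0,0]
    - [60,42,21,12,0,0,0]
    - [60,42,21,15,0,0,0]
    - [60,42,21,15,0,0,0]
    - [60,42,21,15,0,0,0]
    - [60,42,20,15,0,0,0]

```text
time_s: 54.0
tool_pos: [606.8, 132.9, 292.2]
orientation: [0.61, 0.793, -0.0, -0.0]
ft_force: [1.3, -0.4, -0.5]
gripper_width: 59.8
```

>>> servo_tool:
  rows:
    - [60,30,15,15,0,0,0]
    - [60,16,8,15,0,0,0]
    - [60,5,2,15,0,0,0]
    - [60,0,0,0,0,0,0]
    - [60,0,0,0,0,0,0]

```text
time_s: 54.5
tool_pos: [617.9, 185.4, 248.4]
orientation: [0.609, 0.793, -0.0, -0.0]
ft_force: [-0.2, -0.5, 0.5]
gripper_width: 60.5
```

```bash
cat >> h.py <<'E'
def barw(p,zc=9.):
    _,b=masks(p); n,l,s,c=cv2.connectedComponentsWithStats(b.astype(np.uint8)); out=[]
    for i in range(1,n):
        if s[i,4]<150: continue
        v,u=np.where(l==i); P=np.array([atz(p,a,bb,zc)[:2] for a,bb in zip(u,v)],np.float32)
        (cx,cy),(w,h),a=cv2.minAreaRect(P); m=P.mean(0); V=np.linalg.svd(P-m,full_matrices=False)[2]
        out.append((c[i].round().tolist(),'ctr',round(cx,1),round(cy,1),'size',round(w,1),round(h,1),'axis',round(float(np.degrees(np.arctan2(V[0,1],V[0,0]))%180),1)))
    return out
E
python3 - <<'E'
from h import *
st(); p=snap('wrist','w36')
for o in barw(p): print(o)
p=snap('top')
for o in barw(p): print(o)
hang(p)
E
```

```text
t 54.5 pos [617.9 185.4 248.4] yang 14.93 z [-0. -0. -1.] w 60.5 F [-0.2 -0.5  0.5] M [ 0.03 -0.04  0.02] J [ 0.19  0.51  1.49 -0.    1.14 -0.07]
([360.0, 54.0], 'ctr', 617.0, 327.0, 'size', 17.3, 94.5, 'axis', 109.0)
([495.0, 156.0], 'ctr', 778.3, 270.5, 'size', 36.2, 120.2, 'axis', 92.2)
([529.0, 164.0], 'ctr', 813.2, 272.5, 'size', 12.0, 109.9, 'axis', 92.3)
([321.0, 198.0], 'ctr', 616.2, 184.5, 'size', 16.5, 94.3, 'axis', 104.7)
([171.0, 320.0], 'ctr', 485.7, -5.1, 'size', 38.5, 81.0, 'axis', 80.6)
([264.0, 351.0], 'ctr', 597.6, -13.6, 'size', 18.3, 100.7, 'axis', 92.0)
([473.0, 334.0], 'ctr', 830.7, 76.2, 'size', 15.2, 46.0, 'axis', 151.6)
([251.0, 223.0], 'ctr', 615.5, 326.6, 'size', 16.9, 92.5, 'axis', 109.2)
([366.0, 228.0], 'ctr', 599.3, -7.3, 'size', 16.8, 93.5, 'axis', 92.7)
([367.0, 241.0], 'ctr', 559.0, -7.9, 'size', 95.9, 38.4, 'axis', 93.9)
([368.0, 253.0], 'ctr', 526.1, -11.6, 'size', 19.1, 92.8, 'axis', 92.3)
([367.0, 265.0], 'ctr', 490.3, -8.7, 'size', 38.0, 94.7, 'axis', 91.7)
hang n 575 z 272.2 ys [198.9 476.9] 578.2
```

View pics/w36.png

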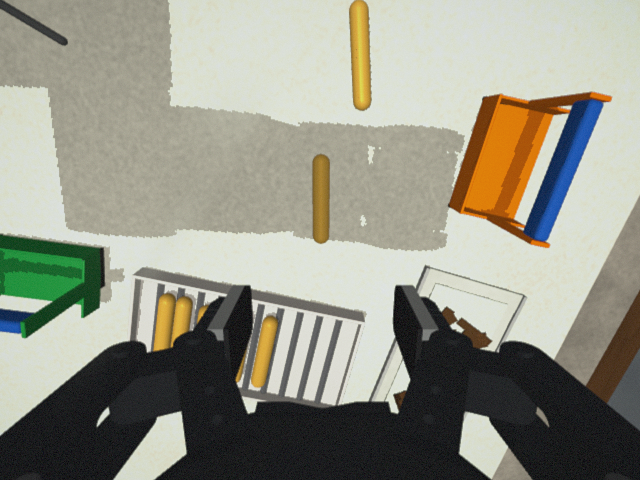

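>>> servo_tool:
  rows:
    - [60,-0.7,-2,25,0,0,-0.004]
    - [60,0,0,40,0,0,0]
    - [60,0,0,40,0,0,0]
    - [60,0,0,40,0,0,0]
    - [60,0,0,35,0,0,0]
    - [60,0,0,25,0,0,0]
    - [60,0,0,15,0,0,0]
    - [60,0,0,0,0,0,0]
    - [60,0,0,0,0,0,0]

```text
time_s: 55.5
tool_pos: [616.9, 185.2, 29.6]
orientation: [0.607, 0.794, 0.001, 0.001]
ft_force: [0.3, 0.4, 0.5]
gripper_width: 60.2
```

```bash
python3 - <<'E'
from h import *
go([616.1,184.2,12],14.7)
E
```

```text
t 55.5 pos [616.9 185.2  29.6] yang 15.21 z [ 0.002  0.    -1.   ] w 60.2 F [0.3 0.4 0.5] M [-0.05  0.02 -0.05] J [ 0.19  0.77  1.67  0.    0.7  -0.08]
turn(tool) [0.0017 0.0001 0.0089] deg 0.52 shift now-axes [-0.8 -1.  17.6] final-axes [-0.8 -1.  17.6] len 17.7
```

>>> servo_tool:
  rows:
    - [60,-0.8,-1,10,0,0,0.008]
    - [60,0,0,6,0,0,0]
    - [60,0,0,1.5,0,0,0]
    - [60,0,0,0,0,0,0]
    - [30,0,0,0,0,0,0]
    - [0,0,0,0,0,0,0]
    - [0,0,0,0,0,0,0]
    - [0,0,0,0,0,0,0]
    - [0,0,0,0,0,0,0]
    - [0,0,0,0,0,0,0]
    - [0,0,0,0,0,0,0]

```text
time_s: 56.6
tool_pos: [615.5, 184.5, 11.3]
orientation: [0.61, 0.792, 0.0, 0.0]
ft_force: [-0.9, -0.3, 4.9]
gripper_width: 15.9
```

```bash
python3 - <<'E'
from h import *
st(); snap('wrist','w37')
E
```

```text
t 56.6 pos [615.5 184.5  11.3] yang 14.78 z [ 0.001  0.    -1.   ] w 15.9 F [-0.9 -0.3  4.9] M [-0.04  0.21 -0.04] J [ 0.19  0.79  1.68  0.    0.67 -0.07]
```

View pics/w37.png

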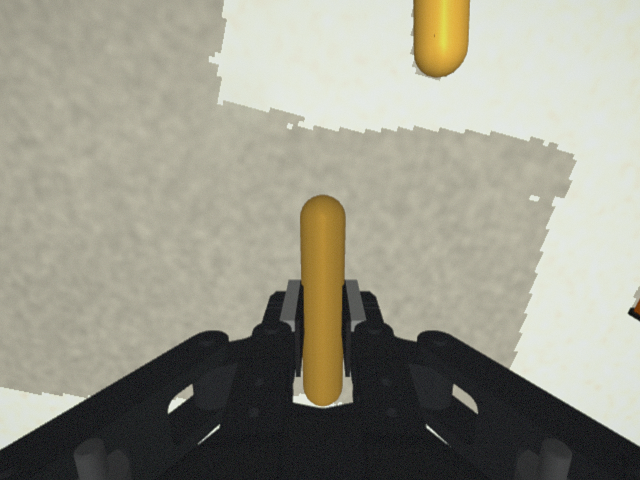

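>>> servo_tool:
  rows:
    - [0,0,0,-5,0,0,0]
    - [0,0,0,-15,0,0,0]
    - [0,0,0,-25,0,0,0]
    - [0,0,0,-25,0,0,0.05]
    - [0,0,0,-15,0,0,0.06]
    - [0,0,0,-5,0,0,0.06]
    - [0,0,0,0,0,0,0.05]
    - [0,0,0,0,0,0,0]

```text
time_s: 57.45
tool_pos: [615.4, 184.4, 102.0]
orientation: [0.694, 0.72, 0.0, 0.0]
ft_force: [-0.1, -0.1, -1.5]
gripper_width: 15.4
```

```bash
python3 - <<'E'
from h import *
t=np.r_[rk(69),100]; go(t,2.1)
E
```

```text
t 57.45 pos [615.4 184.4 102. ] yang 2.14 z [ 0.001  0.    -1.   ] w 15.4 F [-0.1 -0.1 -1.5] M [-0.02  0.   -0.05] J [0.19 0.67 1.64 0.   0.83 0.15]
turn(tool) [ 0.001  -0.0002  0.0006] deg 0.07 shift now-axes [-189.7   18.     2. ] final-axes [-189.6   18.1    2. ] len 190.5
```

>>> servo_tool:
  rows:
    - [0,-10,1,0,0,0,0]
    - [0,-22,2,0,0,0,0]
    - [0,-32,3,0,0,0,0]
    - [0,-36,4,0,0,0,0]
    - [0,-34,3,0,0,0,0]
    - [0,-28,3,0,0,0,0]
    - [0,-18,2,0,0,0,0]
    - [0,-8,0,0,0,0,0]
    - [0,-1.5,0,0,0,0,0]
    - [0,0,0,0,0,0,0]

```text
time_s: 58.45
tool_pos: [640.4, -3.6, 100.8]
orientation: [0.693, 0.721, -0.0, -0.0]
ft_force: [-0.0, 0.7, -3.3]
gripper_width: 15.5
```

```bash
python3 - <<'E'
from h import *
t=np.r_[rk(69),25]; go(t,2.1); p=snap('wrist','w38')
E
```

```text
t 58.45 pos [640.4  -3.6 100.8] yang 2.21 z [-0.  0. -1.] w 15.5 F [-0.   0.7 -3.3] M [-0.01  0.03 -0.02] J [-0.11  0.67  1.65  0.    0.83 -0.15]
turn(tool) [-0.0003 -0.0002  0.002 ] deg 0.12 shift now-axes [-0.9  0.1 75.8] final-axes [-0.8  0.  75.8] len 75.8
```

View pics/w38.png

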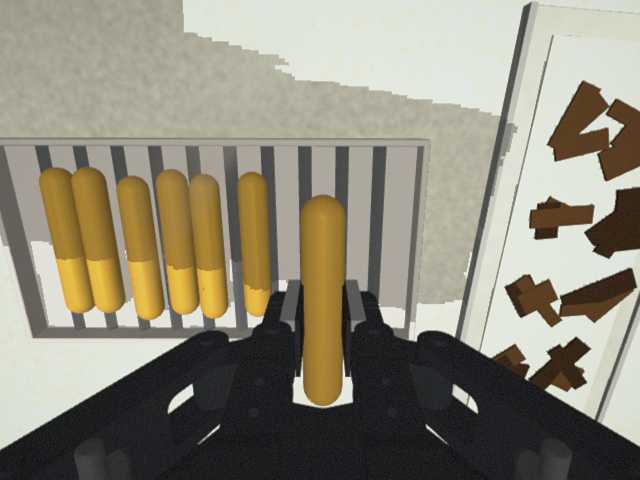

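>>> servo_tool:
  rows:
    - [0,-0.8,0,12,0,0,0]
    - [0,0,0,20,0,0,0]
    - [0,0,0,20,0,0,0]
    - [0,0,0,14,0,0,0]
    - [0,0,0,8,0,0,0]
    - [0,0,0,2,0,0,0]
    - [0,0,0,1,0,0,0]
    - [0,0,0,0,0,0,0]

```text
time_s: 59.3
tool_pos: [640.9, -5.0, 24.4]
orientation: [0.694, 0.72, 0.0, 0.0]
ft_force: [0.1, -0.2, -2.4]
gripper_width: 15.4
```

>>> servo_tool:
  rows:
    - [0,0,0,1,0,0,0]
    - [0,0,0,0,0,0,0]

```text
time_s: 59.5
tool_pos: [640.8, -5.0, 23.3]
orientation: [0.694, 0.72, 0.0, 0.0]
ft_force: [-0.2, -0.1, -1.1]
gripper_width: 15.7
```

>>> servo_tool:
  rows:
    - [0,0,0,1,0,0,0]
    - [0,0,0,0.5,0,0,0]
    - [0,0,0,0,0,0,0]

```text
time_s: 59.8
tool_pos: [640.8, -5.1, 22.3]
orientation: [0.694, 0.72, 0.0, 0.0]
ft_force: [-1.0, 0.4, 6.4]
gripper_width: 15.7
```

Contact. I'll release with a small opening and rise.

>>> servo_tool:
  rows:
    - [20,0,0,-0.5,0,0,0]
    - [24,0,0,0,0,0,0]
    - [26,0,0,0,0,0,0]
    - [26,0,0,-4,0,0,0]
    - [26,0,0,-12,0,0,0]
    - [26,0,0,-25,0,0,0]
    - [26,0,0,-35,0,0,0]
    - [60,0,0,-35,0,0,0]
    - [60,0,0,-35,0,0,0]
    - [60,0,0,-35,0,0,0]
    - [60,0,0,-15,0,0,0]

```text
time_s: 60.9
tool_pos: [641.3, -5.1, 222.6]
orientation: [0.694, 0.72, 0.002, 0.002]
ft_force: [0.8, -0.5, -0.6]
gripper_width: 60.2
```

```bash
python3 - <<'E'
from h import *
p=snap('wrist','w39'); pcrop('s39'); go([616.3,326.8,240],19)
E
```

```text
t 61.0 pos [641.2  -5.1 221.3] yang 2.18 z [ 0.005 -0.    -1.   ] w 60.0 F [ 0.5 -0.3 -0.8] M [-0.01  0.04  0.01] J [-0.11  0.53  1.54  0.    1.07 -0.15]
turn(tool) [ 0.005   0.0014 -0.2935] deg 16.82 shift now-axes [332.6 -12.2 -19. ] final-axes [321.9  84.5 -18.7] len 333.3
```

View pics/w39.png

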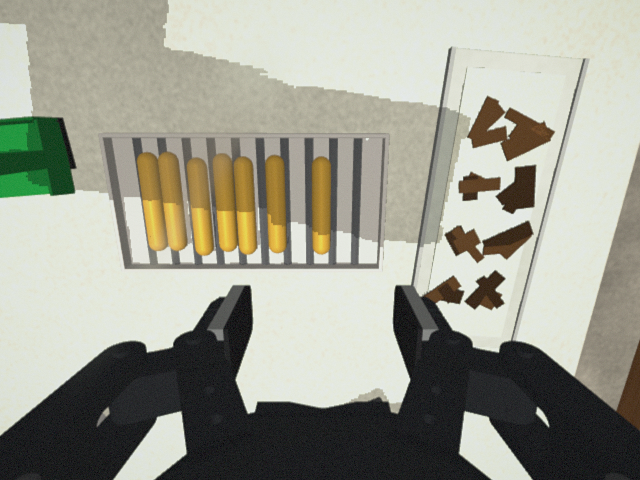

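>>> servo_tool:
  rows:
    - [60,0,0,-4,0,0,-0.08]
    - [60,0,0,-5,0,0,-0.11]
    - [60,0,0,-5,0,0,-0.1]
    - [60,16,4,-5,0,0,0]
    - [60,30,8,0,0,0,0]
    - [60,40,11,0,0,0,0]
    - [60,42,11,0,0,0,0]
    - [60,42,11,0,0,0,0]
    - [60,42,11,0,0,0,0]
    - [60,42,11,0,0,0,0]
    - [60,36,9,0,0,0,0]
    - [60,22,6,0,0,0,0]

```text
time_s: 62.2
tool_pos: [616.1, 320.3, 236.1]
orientation: [0.582, 0.813, -0.0, -0.001]
ft_force: [0.3, -0.9, -0.2]
gripper_width: 59.7
```

>>> servo_tool:
  rows:
    - [60,8,2,0,0,0,0]
    - [60,0,0,0,0,0,0]
    - [60,0,0,0,0,0,0]

```text
time_s: 62.5
tool_pos: [616.9, 324.2, 236.6]
orientation: [0.583, 0.813, -0.0, -0.0]
ft_force: [0.1, 0.0, 0.3]
gripper_width: 60.4
```

```bash
python3 - <<'E'
from h import *
p=snap('wrist','w40'); 
for o in barw(p): print(o)
go([616.3,326.8,12],19.0)
E
```

```text
([323.0, 197.0], 'ctr', 617.0, 326.6, 'size', 17.2, 94.4, 'axis', 108.8)
([451.0, 282.0], 'ctr', 778.6, 279.5, 'size', 83.1, 37.3, 'axis', 95.8)
([475.0, 301.0], 'ctr', 813.6, 270.6, 'size', 12.0, 80.8, 'axis', 93.1)
([163.0, 439.0], 'ctr', 523.3, -31.5, 'size', 18.8, 91.5, 'axis', 90.7)
([179.0, 444.0], 'ctr', 547.1, -27.4, 'size', 17.0, 79.5, 'axis', 95.2)
([141.0, 447.0], 'ctr', 502.7, -48.5, 'size', 52.8, 13.4, 'axis', 78.5)
t 62.55 pos [617.1 323.8 236.8] yang 18.7 z [-0. -0. -1.] w 59.8 F [ 0.3 -0.  -0.2] M [-0.03 -0.01  0.01] J [ 0.39  0.6   1.37 -0.    1.18  0.06]
turn(tool) [-0.0003  0.0001 -0.0052] deg 0.3 shift now-axes [  3.1   0.3 224.8] final-axes [3.100e+00 2.000e-01 2.248e+02] len 224.8
```

>>> servo_tool:
  rows:
    - [60,2,0.3,25,0,0,0]
    - [60,1,0,40,0,0,0]
    - [60,0,0,40,0,0,0]
    - [60,0,0,40,0,0,0]
    - [60,0,0,30,0,0,0]
    - [60,0,0,20,0,0,0]
    - [60,0,0,10,0,0,0]
    - [60,0,0,0,0,0,0]
    - [60,0,0,0,0,0,0]

```text
time_s: 63.45
tool_pos: [617.0, 327.6, 33.0]
orientation: [0.582, 0.813, 0.001, 0.0]
ft_force: [0.0, 0.4, -0.3]
gripper_width: 59.9
```

```bash
python3 - <<'E'
from h import *
go([616.6,326.7,13],18.9)
E
```

```text
t 63.45 pos [617.  327.6  33. ] yang 18.75 z [ 0.001  0.001 -1.   ] w 59.9 F [ 0.   0.4 -0.3] M [ 0.01 -0.   -0.07] J [0.39 0.82 1.52 0.   0.8  0.07]
turn(tool) [ 0.0013 -0.0001 -0.0026] deg 0.17 shift now-axes [-0.7 -0.7 20. ] final-axes [-0.7 -0.7 20. ] len 20.0
```

>>> servo_tool:
  rows:
    - [60,-0.6,-0.6,11,0,0,0]
    - [60,0,0,6,0,0,0]
    - [60,0,0,2.5,0,0,0]
    - [60,0,0,0,0,0,0]
    - [30,0,0,0,0,0,0]
    - [0,0,0,0,0,0,0]
    - [0,0,0,0,0,0,0]
    - [0,0,0,0,0,0,0]
    - [0,0,0,0,0,0,0]
    - [0,0,0,0,0,0,0]
    - [0,0,0,0,0,0,0]

```text
time_s: 64.55
tool_pos: [616.2, 327.2, 12.9]
orientation: [0.582, 0.813, 0.0, 0.0]
ft_force: [-0.9, -0.1, 5.5]
gripper_width: 15.6
```

>>> servo_tool:
  rows:
    - [0,0,0,-5,0,0,0]
    - [0,0,0,-15,0,0,0]
    - [0,0,0,-25,0,0,0.05]
    - [0,0,0,-25,0,0,0.08]
    - [0,0,0,-15,0,0,0.08]
    - [0,0,0,-5,0,0,0.06]
    - [0,0,0,0,0,0,0.023]
    - [0,0,0,0,0,0,0]

```text
time_s: 65.35
tool_pos: [615.8, 327.1, 102.6]
orientation: [0.694, 0.72, -0.0, -0.0]
ft_force: [-0.8, -0.3, -1.4]
gripper_width: 15.2
```

```bash
python3 - <<'E'
from h import *
t=np.r_[rk(115),102]; go(t,2.1); snap('wrist','w41')
E
```

```text
t 65.35 pos [615.8 327.1 102.6] yang 2.04 z [-0. -0. -1.] w 15.2 F [-0.8 -0.3 -1.4] M [ 0.01  0.02 -0.04] J [0.39 0.73 1.49 0.   0.92 0.36]
turn(tool) [-0.      0.     -0.0011] deg 0.06 shift now-axes [-332.    58.8    0.6] final-axes [-332.1   58.5    0.6] len 337.2
```

View pics/w41.png

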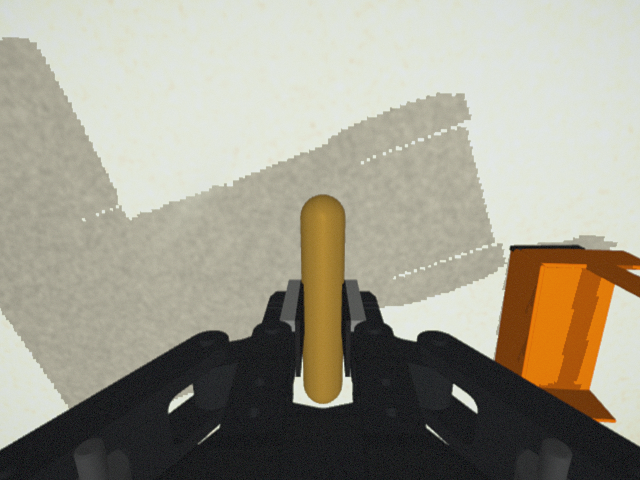

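>>> servo_tool:
  rows:
    - [0,-14,2,0,0,0,0]
    - [0,-26,5,0,0,0,0]
    - [0,-36,6,0,0,0,0]
    - [0,-40,7,0,0,0,0]
    - [0,-40,7,0,0,0,0]
    - [0,-40,7,0,0,0,0]
    - [0,-40,7,0,0,0,0]
    - [0,-36,7,0,0,0,0]
    - [0,-28,5,0,0,0,0]
    - [0,-18,3,0,0,0,0]
    - [0,-10,1.5,0,0,0,0]
    - [0,-4,0.5,0,0,0,0]

```text
time_s: 66.6
tool_pos: [685.4, -3.3, 102.1]
orientation: [0.695, 0.719, -0.0, -0.0]
ft_force: [-0.9, 0.3, -1.9]
gripper_width: 15.8
```

>>> servo_tool:
  rows:
    - [0,0,0,0,0,0,0]
    - [0,0,0,0,0,0,0]

```text
time_s: 66.8
tool_pos: [685.3, -1.5, 102.4]
orientation: [0.694, 0.72, 0.0, -0.0]
ft_force: [0.4, -0.6, -1.8]
gripper_width: 15.5
```

```bash
python3 - <<'E'
from h import *
t=np.r_[rk(115),34]; go(t,2.1); snap('wrist','w42')
E
```

```text
t 66.8 pos [685.3  -1.5 102.4] yang 2.07 z [-0.  0. -1.] w 15.5 F [ 0.4 -0.6 -1.8] M [ 0.08  0.03 -0.02] J [-0.1   0.72  1.52  0.    0.9  -0.13]
turn(tool) [-0.0002 -0.0003 -0.0005] deg 0.04 shift now-axes [-1.2  1.1 68.4] final-axes [-1.2  1.  68.4] len 68.4
```

View pics/w42.png

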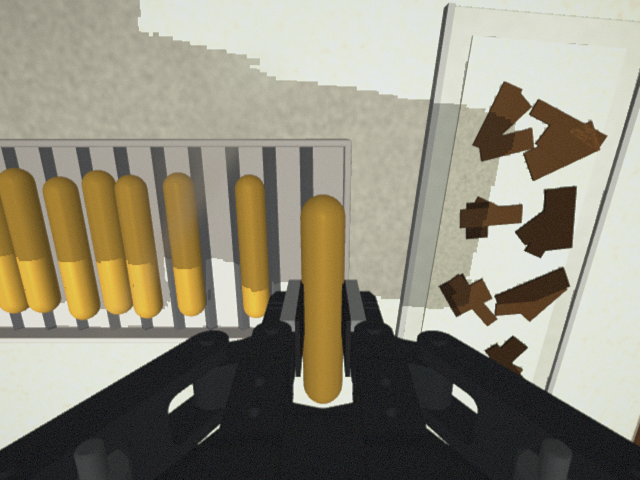

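>>> servo_tool:
  rows:
    - [0,-1,0,12,0,0,0]
    - [0,0,0.3,18,0,0,0]
    - [0,0,0,18,0,0,0]
    - [0,0,0,12,0,0,0]
    - [0,0,0,6,0,0,0]
    - [0,0,0,2,0,0,0]
    - [0,0,0,0,0,0,0]

```text
time_s: 67.55
tool_pos: [686.0, -3.5, 34.5]
orientation: [0.695, 0.719, 0.0, 0.0]
ft_force: [-0.8, -0.1, -1.3]
gripper_width: 15.4
```

```bash
python3 - <<'E'
from h import *
st(); snap('wrist','w43')
p=bot.snapshot('side'); cv2.imwrite('pics/s43.png',cv2.resize(p['color'][205:305,235:405],None,fx=4.6,fy=4.6,interpolation=cv2.INTER_CUBIC))
E
```

```text
t 67.55 pos [686.   -3.5  34.5] yang 2.01 z [ 0.  0. -1.] w 15.4 F [-0.8 -0.1 -1.3] M [-0.03  0.04 -0.01] J [-0.1   0.81  1.55  0.    0.78 -0.14]
```

View pics/w43.png

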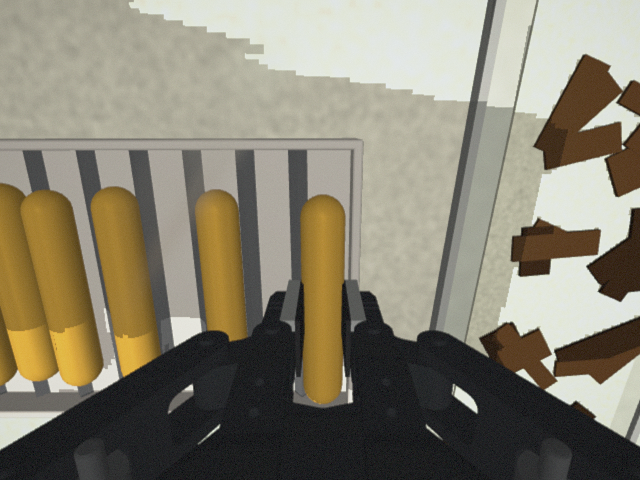

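View pics/s43.png

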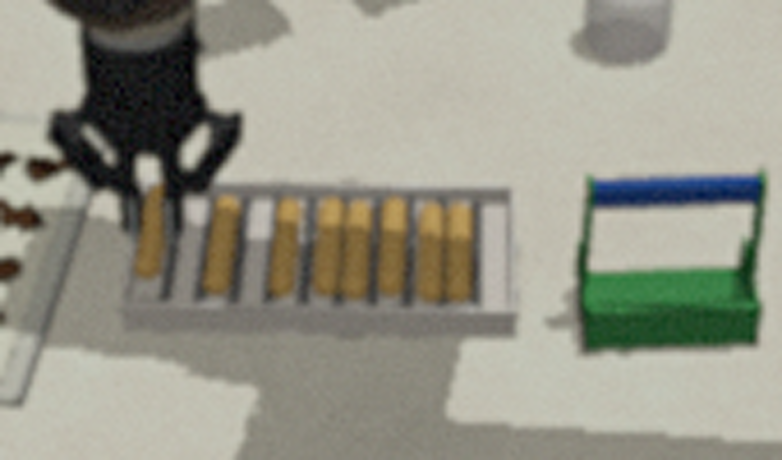

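>>> servo_tool:
  rows:
    - [0,0,0,1,0,0,0]
    - [0,0,0,0,0,0,0]

```text
time_s: 67.85
tool_pos: [686.0, -3.6, 33.7]
orientation: [0.695, 0.719, 0.0, 0.0]
ft_force: [-0.2, -0.5, -1.7]
gripper_width: 15.7
```

>>> servo_tool:
  rows:
    - [0,0,0,1,0,0,0]
    - [0,0,0,0,0,0,0]

```text
time_s: 68.05
tool_pos: [686.0, -3.6, 32.6]
orientation: [0.695, 0.719, 0.0, 0.0]
ft_force: [0.7, -0.5, -0.6]
gripper_width: 15.4
```

>>> servo_tool:
  rows:
    - [0,0,0,1,0,0,0]
    - [0,0,0,0,0,0,0]

```text
time_s: 68.25
tool_pos: [686.1, -3.6, 32.4]
orientation: [0.695, 0.719, 0.0, 0.0]
ft_force: [-2.7, -0.1, 6.9]
gripper_width: 15.3
```

>>> servo_tool:
  rows:
    - [0,0,0,1,0,0,0]
    - [0,0,0,0,0,0,0]

```text
time_s: 68.45
tool_pos: [686.2, -3.6, 32.2]
orientation: [0.695, 0.719, 0.0, 0.001]
ft_force: [-6.2, 0.3, 14.6]
gripper_width: 15.6
```

>>> servo_tool:
  rows:
    - [0,0,0,-1.2,0,0,0]
    - [0,0,0,0,0,0,0]
    - [18,0,0,0,0,0,0]
    - [19,0,0,0,0,0,0]
    - [20,0,0,0,0,0,0]
    - [21,0,0,0,0,0,0]
    - [22,0,0,0,0,0,0]
    - [24,0,0,0,0,0,0]
    - [24,0,0,0,0,0,0]

```text
time_s: 69.35
tool_pos: [685.5, -3.6, 32.0]
orientation: [0.695, 0.719, -0.0, -0.0]
ft_force: [-4.8, -1.2, 7.0]
gripper_width: 23.8
```

```bash
python3 - <<'E'
from h import *
st(); snap('wrist','w44')
E
```

```text
t 69.35 pos [685.5  -3.6  32. ] yang 2.01 z [-0.001  0.    -1.   ] w 23.8 F [-4.8 -1.2  7. ] M [-0.1   0.76 -0.02] J [-0.1   0.81  1.55 -0.    0.78 -0.14]
```

View pics/w44.png

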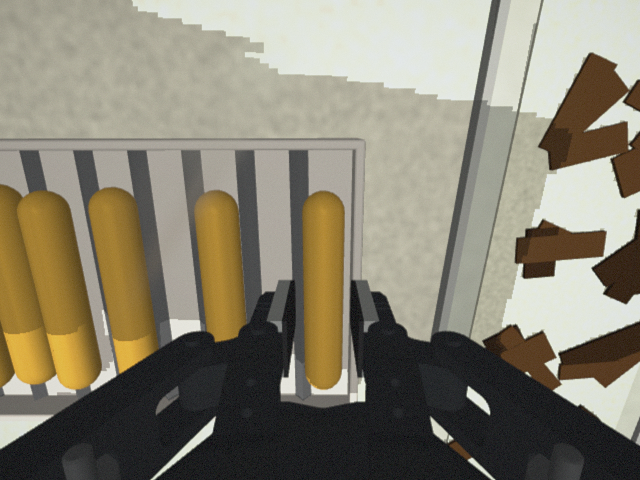

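Bar dropped into the end groove. Rise straight up.

>>> servo_tool:
  rows:
    - [24,0,0,-3,0,0,0]
    - [24,0,0,-10,0,0,0]
    - [24,0,0,-22,0,0,0]
    - [24,0,0,-32,0,0,0]
    - [24,0,0,-35,0,0,0]
    - [24,0,0,-35,0,0,0]
    - [24,0,0,-35,0,0,0]
    - [24,0,-20,-20,0,0,0]
    - [24,0,-35,0,0,0,0]
    - [24,0,-30,0,0,0,0]
    - [24,0,-15,0,0,0,0]
    - [24,0,0,0,0,0,0]

```text
time_s: 70.6
tool_pos: [584.7, -7.1, 224.8]
orientation: [0.695, 0.719, 0.0, 0.0]
ft_force: [0.1, -0.0, 0.1]
gripper_width: 24.1
```

```bash
cat >> h.py <<'E'
def rackbars(p,zc=24.):
    _,b=masks(p); n,l,s,c=cv2.connectedComponentsWithStats(b.astype(np.uint8)); W=cloud(p)
    a=np.radians(RY)
    for i in range(1,n):
        if s[i,4]<60: continue
        q=W[l==i]; q=q[np.isfinite(q[:,0])]; X=rkinv(q); 
        if abs(np.median(X[:,0]))>140 or abs(np.median(X[:,1]))>80: continue
        m=X.mean(0); V=np.linalg.svd(X-m,full_matrices=False)[2][0]
        print('X',m[0].round(1),'Y',np.percentile(X[:,1],[2,98]).round(),'wX',np.ptp(np.percentile(X[:,0],[2,98])).round(1),'z50/95',np.percentile(q[:,2],[50,95]).round(1),'ang',round(float(np.degrees(np.arctan2(V[0],V[1]))+90)%180-90,1))
E
python3 - <<'E'
from h import *
st(); p=snap('wrist','w45'); rackbars(p)
p=pcrop('s45')
E
```

```text
t 70.6 pos [584.7  -7.1 224.8] yang 2.0 z [ 0.001 -0.    -1.   ] w 24.1 F [ 0.1 -0.   0.1] M [ 0.04 -0.04  0.02] J [-0.13  0.45  1.68  0.    1.01 -0.16]
X -80.4 Y [-40.  47.] wX 34.2 z50/95 [26.2 28.3] ang 0.8
X -12.6 Y [-42.  45.] wX 35.0 z50/95 [26.2 28.3] ang -1.3
X 25.9 Y [-42.  45.] wX 16.7 z50/95 [26.3 28.2] ang 0.1
X 68.2 Y [-43.  43.] wX 16.7 z50/95 [26.3 28.3] ang -0.0
X 112.2 Y [-44.  43.] wX 16.2 z50/95 [26.2 28.2] ang 0.2
X -45.5 Y [-45.  43.] wX 17.0 z50/95 [26.2 28.2] ang 0.1
```

View pics/w45.png

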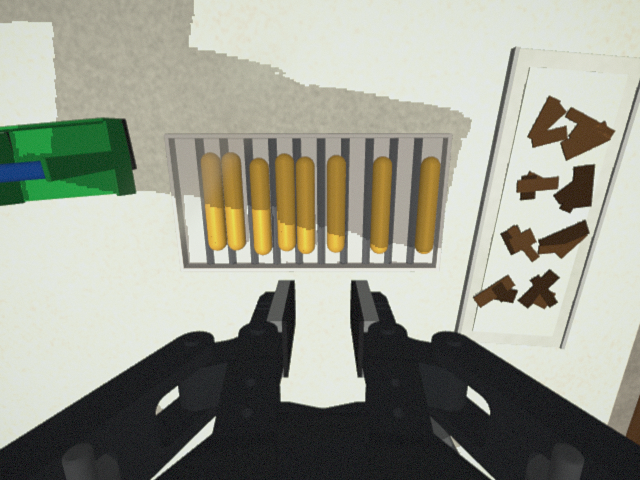

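View pics/s45.png

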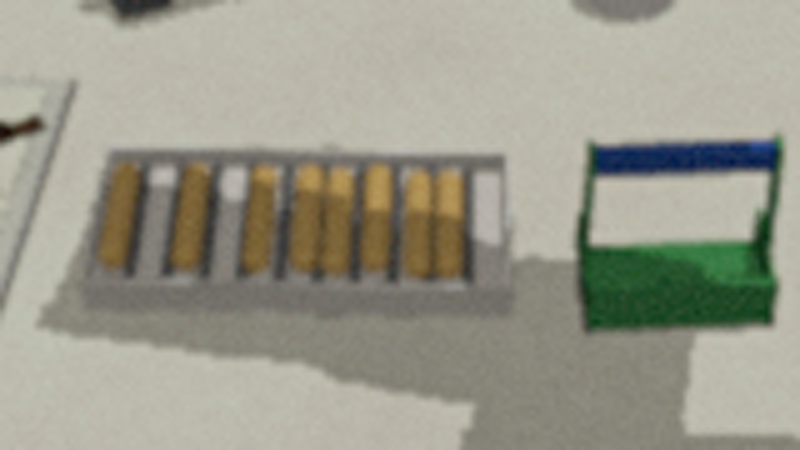

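```bash
python3 - <<'E'
from h import *
p=snap('top','topend'); W=cloud(p); b,_=masks(p)
ys=np.radians(29.0); d=np.array([np.cos(ys),np.sin(ys)]); e=np.array([np.sin(ys),-np.cos(ys)])
m=b&(W[...,2]>255)&(W[...,2]<300); P=W[m]; s=P[:,:2]@d; x=P[:,:2]@e
for lo,hi in ((150,340),(340,520)):
    k=(s>lo)&(s<hi); print('grip ys',np.percentile(s[k],[1,99]).round(1),'xs',np.median(x[k]).round(1),'z',np.median(P[k,2]).round(1),k.sum())
for t in ['solvent','swab_jar','spatula']:
    print(t,[(np.round(q['position'],0).tolist(),round(q['conf'],2)) for q in bot.landmark_of(p,t)][:2])
p=snap('side','sideend'); cv2.imwrite('pics/s46.png',cv2.resize(p['color'][90:250,200:420],None,fx=3.6,fy=3.6,interpolation=cv2.INTER_CUBIC))
for t in ['solvent','swab_jar','spatula','scoop_a_grip']:
    print(t,[(np.round(q['position'],0).tolist(),round(q['conf'],2)) for q in bot.landmark_of(p,t)][:5])
E
```

```text
grip ys [197.6 300.3] xs 579.3 z 272.1 294
grip ys [375.5 478.6] xs 576.2 z 272.0 278
solvent [([374.0, 525.0, -2.0], 0.77)]
swab_jar [([363.0, -294.0, 0.0], 0.82), ([498.0, -386.0, 161.0], 0.32)]
spatula [([632.0, -266.0, 178.0], 0.59), ([503.0, -388.0, 265.0], 0.18)]
solvent [([379.0, 520.0, -0.0], 0.64)]
swab_jar [([356.0, -298.0, 1.0], 0.95)]
spatula [([633.0, -268.0, 174.0], 0.72), ([249.0, 293.0, -2.0], 0.66)]
scoop_a_grip [([341.0, 22.0, 104.0], 0.91), ([650.0, -299.0, 266.0], 0.7), ([780.0, 270.0, 107.0], 0.64)]
```

View pics/s46.png

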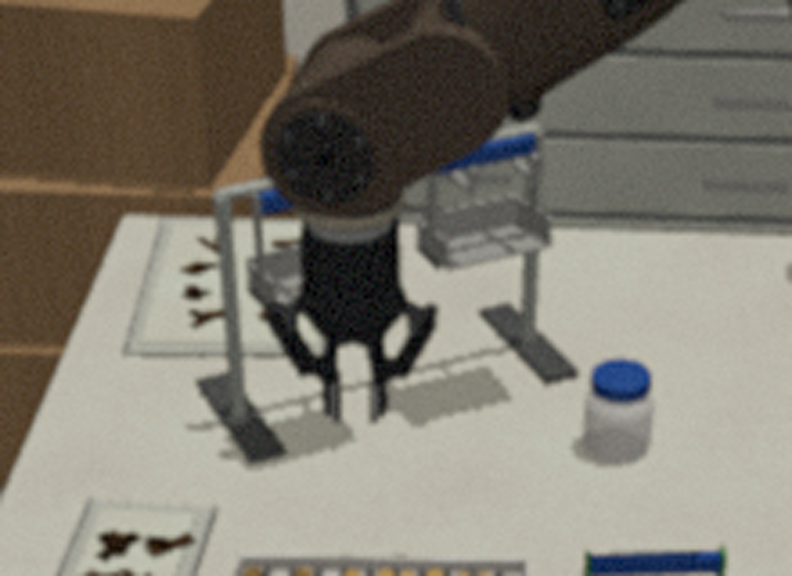

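View pics/topend.png

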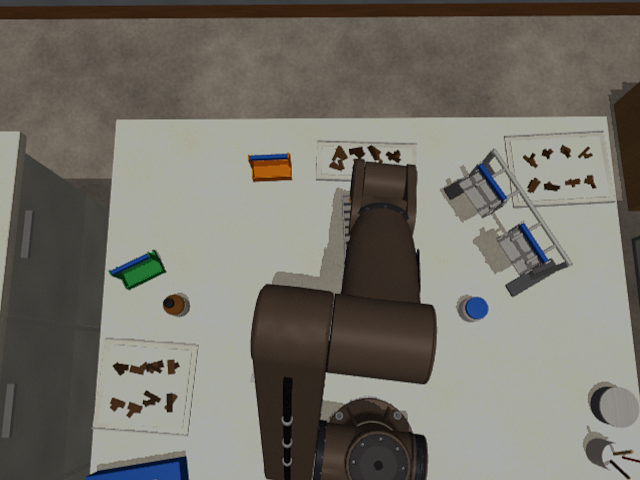

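```bash
python3 - <<'E'
from h import *
st(); print(bot.job_done())
E
```

```text
t 71.15 pos [586.1  -7.1 223.4] yang 2.01 z [-0.  0. -1.] w 24.1 F [-0.1  0.4  0.1] M [ 0.03 -0.02 -0.03] J [-0.12  0.45  1.68  0.    1.01 -0.16]
the job is handed in; nothing more can be done
None
```

I handed the job in at about 71 s. All eight bars are in the rack and both scoops hang on the stand. The hand-in reports no verdict.

**What I did**
- I carried each silver scoop by its blue handle to the rack and tipped it about 9°, so the bars rolled out slowly. Scoop 1's bars went to grooves -92, -69 and -46 mm, scoop 2's to -23, 0 and +23 mm.
- I hung scoop 1 on hook_l and scoop 2 on hook_r.
- I laid the two loose bars in grooves +69 and +115 mm. The last one was released about 10 mm above its groove, because a finger rested on the rack's rim.

**Last checks**
- **Bars:** each bar sits in its own groove with its top about 28 mm above the origin (axis about 19 mm) and within about 1.5° of the groove.
- **Scoops:** both grips lie across their double hooks and look level.
- **Scoop 2:** its grip is about 2 mm off its hook centre.
- **Scoop 1:** it slid on release and hangs about 16 mm off centre, inside the 22 mm limit. Its strap now rests against a prong, which stops further sliding that way, so I left it.
- **Bystanders:** in the last pictures the bottle and jar were where they started, within the networks' 4 mm accuracy (one top-camera jar reading was about 7 mm off).
- **Spatula:** the side camera placed it within about 4 mm of its start, but as its second choice; both cameras' first choice was a false hit on a hanging scoop.
- **Board:** I saw no contact with the leather board.

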